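# Hang the damp-cupboard door on its pins and button it shut

## Task

Close up the little damp cupboard so that the teapot in it dries slowly. Its lift-off door lies flat on the table: take it by the pull, lean it top end up against the big clay bowl and let go, then take it again by its top edge, lower it so that both hinge knuckles drop fully home on the two pins, swing it shut and turn the wooden button upright over its edge. Leave the cork block and the small cup where they stand.

Things in the scene. Friction and masses are not known exactly. Their poses are not given: they have to be found in the camera images.
- door: Brown framed door, 180 x 135 x 18 mm, 0.34 kg, lying on its back. Origin: centre of its back face. x to its top edge (+90 mm), y to its hinge side (edge +67.5 mm), z out of its outer face (frame at 18, recessed panel at 12 mm); top rail 30 mm high. Two steel knuckles, 17 mm tubes, 11 mm bore, 18 mm long along x, axis at y = 80, z = 9 mm. Hung and shut, x is up and z is cupboard -x
- pull (a point): Middle of the dark wooden pull on the door's outer face, door frame (0, 0, 41.5) mm: a bar 76 mm long along the door's x, 14 mm wide along y, from z = 35 to 48 mm, on a foot at each end
- knuckle_low (a point): Centre of the lower end of the lower knuckle, door frame (-69, 80, 9) mm
- knuckle_high (a point): Centre of the lower end of the upper knuckle, door frame (51, 80, 9) mm
- cupboard: Fixed wooden cupboard, 172 wide, 175 deep, 232 mm high, a teapot in its open front. Origin: centre of its underside; front face at x = -87.5 mm (its -x points about to the robot), y to its left as the robot sees it, z up. Shut, the door's back is 3 to 4 mm in front of that face, its edges 14 and 194 mm high. It hinges at the left: the free edge opens toward the robot, then left
- pin_low (a point): Foot of the lower hinge pin, where the lower knuckle comes to rest, cupboard frame (-100.5, 80, 35) mm: steel pin of 8 mm diameter, 24 mm high above this point, its top 9 mm tapered to 3 mm, on a bracket 17 mm wide
- pin_high (a point): Foot of the upper hinge pin, the same, cupboard frame (-100.5, 80, 155) mm. Both pins are on one upright line
- turn_button (a joint): Dark wooden button, 60 x 16 x 10 mm, at the top of the cupboard's front, turning in the plane of that front; pivot at cupboard frame (-118.5, 0, 211) mm; its back is 4 mm in front of the shut door's face. Value in rad: 0 level, + or -1.57 upright over the door's edge, positive when its right end (cupboard -y) is down. Light friction (0.015 N m) holds it; turn it either way
- bowl: Big fixed red-brown clay bowl, round, 184 mm across the rim and 100 mm high, hollow, standing on the table; origin at the centre of its underside
- cork: Cork block, 58 x 55 x 22 mm, origin at the centre of its underside; to be left alone
- cup: Small cup of clay slip, 65 mm across, 47 mm high, origin at the centre of its underside; to be left alone

How it is judged:
By the outcome, as a careful person would: the job done as asked, in the order asked, and still so for the second after the job is handed in, with the robot touching nothing.
It also fails if it takes over 72 s, if anything falls off the work surface, if the arm or the gripper's body presses on something with over 40 N, if the wrist force passes 120 N, or if a joint passes its speed limit or range.

## Robot

A 6-joint arm with a two-finger parallel gripper is mounted at the origin on a cart in front of the work surface, level with it; the furniture and walls round the work are solid. World frame = base frame: x ahead of the robot, y to its left, z up, the work surface at z = 0. Lengths are in mm, angles in rad, forces in N, time in s.
With the tool pointing down it reaches from about 250 to 775 mm from the base axis. Payload 4 kg.
Tool frame: the origin (TCP) lies on the centre line of the jaws, within the pads' length; the fingertips stand robot.nose_length ahead of it and the grasp point (between the pads) lies 3 mm ahead of it (robot.nose_length is the distance from the TCP to the fingertips, in mm); z points along the fingers, x is the direction in which the jaws open and shut, and the axes are right-handed (so a half turn about z gives the same grasp; the last joint's range is limited). The gripper opens to 85 mm and grips with 20 to 120 N. Pads are 22 mm wide; open, the fingers measure 114 mm over their backs; the gripper's body (76 mm by 85 mm) begins 54 mm behind the grasp point. The pads swing forward as they close: fully open they stand 13 mm farther back than shut.
Start: joints at [1.076, 0.087, 1.371, -0, 1.684, -0.103], TCP at [210.028, 508.334, 253.341] pointing down, gripper open.
Joint ranges: [-3.1, 3.1], [-0.76, 2.03], [0.27, 2.55], [-1.08, 4.22], [0.17, 2.65], [-2.57, 2.57]. Speed limits (rad/s): [2.79, 2.79, 3.14, 3.14, 3.14, 3.14].

## Interface

Orientations are given as a rotation vector (axis times angle).
In Python, from bench import robot, viewer gives the robot as it stands. The module is installed in compiled form; this text tells all that it offers.
- The arm moves only by the tool jog_arm, never from a script. Its argument "motion" is a list of rows, each a list of 3 entries, a list of its own where there are three numbers: the closure, from 0 (fully open) to 1 (shut), then the shift along the tool's x, y, z scaled (see below), then the turn, a rotation vector about the tool's x, y, z scaled (see below). In form: [[claw, [x, y, z], [ax, ay, az]], ...]. A call has 1 to 12 rows; each row shifts and turns the pose as measured when the row begins, along the tool's axes as they then stand; what a row does not reach is not made up. The controller multiplies each number of a shift by 0.4 m and each number of a turn by 45 degrees. A row lasts 1/12 s, in which the tool goes at most 41.7 mm and 7.16 degrees, less where a joint would pass 70% of its speed; a pose out of reach is approached as far as the arm can. A call with a number of a shift or a turn outside -1 to 1 is refused whole. A call with a gripper value outside its range is refused whole. The fingers move at their own pace and stop on an object; "squeeze" is the grip in N (left out, the last holds). Time passes only in rows, so rows that do not move let the fingers close. It gives the time, the measured TCP pose, the force and the opening at its end, in the units of the state.
- robot.state(): the state, without advancing time (a new reading comes with each control period).
- viewer.read_camera(name): name is "scene" or "top" or "wrist"; returns a dict with "pixels" (420x560x3 uint8, red, green, blue), "intrinsics" (3x3 intrinsics, pixels), "origin" and "rotation" of the camera in the world; the wrist camera has in their place "T_tool_cam" (4x4, takes a point from camera to tool coordinates, whose origin is the TCP and whose axes are the tool frame's). Camera axes: x right, y down, z forward; pixel columns grow to the right and rows downward; lengths in mm; the calibration is good to about 2 mm. A picture is of the moment at which its call begins: read the wrist's pose just before it. There is no depth.
- robot.sign_off(): hands the job in, once; it reports no verdict.
Trained networks look in the newest picture that a camera, given by its name, has taken for a name from the list of things; names that differ only in an ending like _2 or _b are one class to them, and where a whole thing is asked for, a point or a joint stands for the part that bears it (a point fixed in the world has none). Each returns a list of dicts, best first, with "conf" (0 to 1); they miss things now and then, are a little off and sometimes report something else, mostly with a low value. They report only what shows in the picture. A call takes as long as a camera call.
- viewer.look_for(camera, query): "extent" ([left, top, width, height] in pixels, round what is visible of it).
- viewer.cut_out(camera, query): "pixels" (420x560 bool, what is visible of it) and "extent" ([left, top, width, height] in pixels, round what is visible of it).
The state is a dict: "time": time; "joints": joint angles; "qvel": joint speeds; "joint_torque": joint torques, N m; "ee_pos": TCP position; "eef_rot": TCP orientation; "force": force on the tool from outside, world axes, zero at the start; "ft_torque": the same for the moment, N m; "grip_width": opening from 0.0 (shut) to 1.0 (fully open).
Only numpy, scipy, OpenCV 4.12 (cv2) and the standard library are available. Lean on these libraries where they do the work, as an engineer would, in place of code of your own. Each camera call takes 0.05 s, during which the arm holds its last target.

## Working session

There is one attempt and no reset: what is moved stays moved. The work goes in short steps, Python scripts to look and compute and a tool call to move; the robot and the scene stay as the last step left them, time stands still between calls to the robot, and variables do not carry over. Pictures are saved under pics/ and viewed, and the job is handed in when it is done.

Besides the shell and the picture viewer there is one more tool, called after "Call:" as name(argument=value, ...) on one line, values as JSON. jog_arm: Moves the arm, as the interface text tells. Shifts and turns lie within -1 to 1; 1 stands for 0.4 m of shift or 45 degrees of turn. Its arguments: {"type":"object","properties":{"motion":{"type":"array","items":{"type":"array"}},"squeeze":{"type":"number"}},"required":["motion"]}

```bash
mkdir -p pics; ls
python3 - <<'E'
from bench import robot, viewer
import cv2
print(robot.nose_length, robot.state())
for n in ["scene","top","wrist"]:
    c=viewer.read_camera(n); cv2.imwrite(f"pics/{n}0.png",c["pixels"][:,:,::-1])
    print(n,{k:v for k,v in c.items() if k!="pixels"})
    for q in ["door","pull","cupboard","turn_button","bowl","cork","cup","knuckle_low","pin_low","pin_high"]:
        r=viewer.look_for(n,q); print(n,q,[(round(d["conf"],2),[int(v) for v in d["extent"]]) for d in r[:2]])
E
```

```text
pics
22.0 {'time': 0.0, 'joints': array([ 1.07591181e+00,  8.79928981e-02,  1.37231895e+00, -7.31714622e-06,
        1.68363356e+00, -1.03088702e-01]), 'qvel': array([-0.00033611,  0.00061452, -0.00030362, -0.00030849,  0.00208633,
       -0.00120205]), 'joint_torque': array([-9.34381660e-05, -3.51860082e+01, -3.13274109e+01, -5.16400883e-05,
        1.05645219e-02,  1.61037281e-05]), 'ee_pos': array([209.7899349 , 507.90194093, 252.08556513]), 'eef_rot': array([ 2.61043007,  1.74593789, -0.00326058]), 'force': array([-0.26694609,  0.09477047, -0.2678776 ]), 'ft_torque': array([-0.00922467,  0.01480155, -0.00892788]), 'grip_width': 1.0004687916341577}
scene {'intrinsics': array([[488.73924683,   0.        , 277.13777566],
       [  0.        , 488.73924683, 197.44362833],
       [  0.        ,   0.        ,   1.        ]]), 'origin': array([-113.10258873, -609.86270842, 1053.68391656]), 'rotation': array([-2.17663474,  1.2247294 , -0.4708146 ])}
scene door [(0.61, [203, 223, 93, 70])]
scene pull [(0.96, [209, 223, 82, 68])]
scene cupboard [(0.84, [240, 91, 99, 115])]
scene turn_butto
[... 1097 characters left out ...]
2])]
wrist {'intrinsics': array([[309.96531305,   0.        , 280.99808547],
       [  0.        , 309.96531305, 211.04052906],
       [  0.        ,   0.        ,   1.        ]]), 'T_tool_cam': array([[ 9.99999953e-01, -2.56076682e-04,  1.70555067e-04,
         9.02755537e-01],
       [ 1.91414295e-04,  9.51791123e-01,  3.06746838e-01,
        -7.97076489e+01],
       [-2.40883511e-04, -3.06746790e-01,  9.51791127e-01,
        -1.19286660e+02],
       [ 0.00000000e+00,  0.00000000e+00,  0.00000000e+00,
         1.00000000e+00]])}
wrist door []
wrist pull []
wrist cupboard []
wrist turn_button []
wrist bowl []
wrist cork []
wrist cup []
wrist knuckle_low []
wrist pin_low []
wrist pin_high []
```

Run:
```python
import cv2
for n,(x,y,w,h) in {"scene":(190,80,210,240),"top":(165,60,230,270)}.items():
    i=cv2.imread(f"pics/{n}0.png")[y:y+h,x:x+w]; s=590/h
    cv2.imwrite(f"pics/{n}0z.png",cv2.resize(i,None,fx=s,fy=s,interpolation=cv2.INTER_CUBIC))
    print(n,s)
```

```text
scene 2.4583333333333335
top 2.185185185185185
```

View pics/scene0.png

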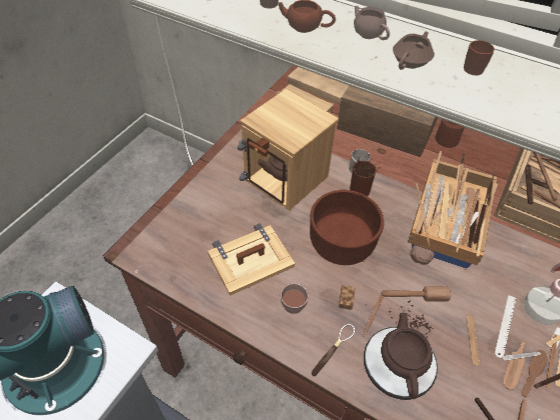

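View pics/top0.png

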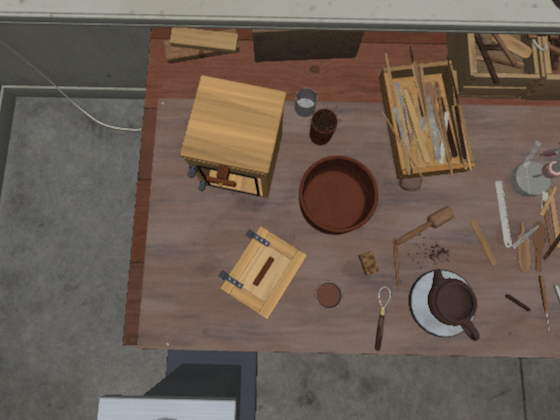

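View pics/scene0z.png

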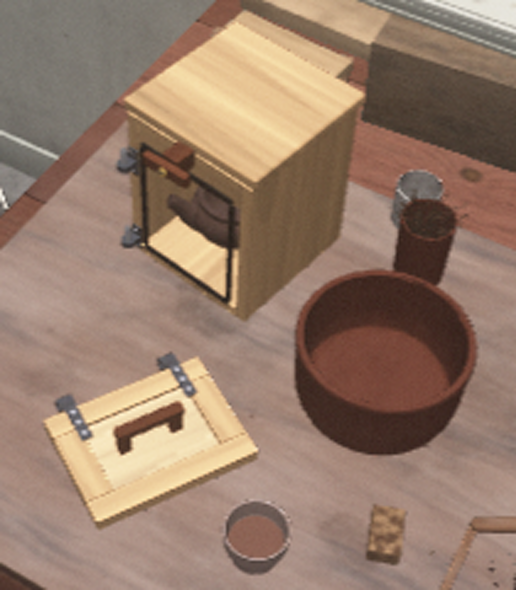

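View pics/top0z.png

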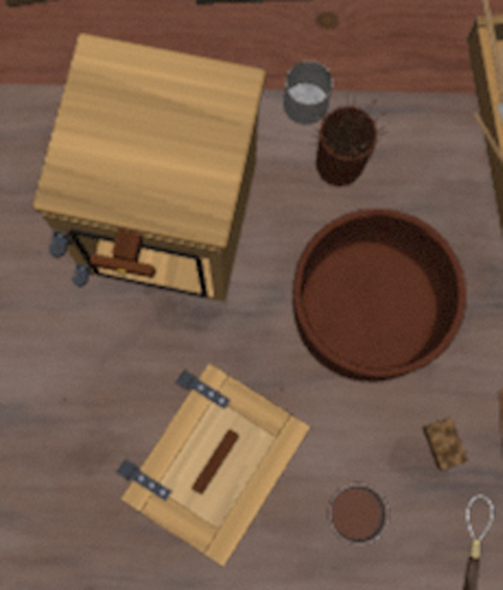

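```bash
cat > h.py <<'E'
import numpy as np, cv2
from scipy.spatial.transform import Rotation as R
from scipy.optimize import least_squares
from bench import robot, viewer
CAM={}
def fixedcam(n):
    if n not in CAM:
        c=viewer.read_camera(n); CAM[n]=(c["intrinsics"],np.array(c["origin"]),R.from_rotvec(c["rotation"]).as_matrix())
    return CAM[n]
def setcam(n,c): CAM[n]=(c["intrinsics"],np.array(c["origin"]),R.from_rotvec(c["rotation"]).as_matrix())
def wristcam(c,s):
    T=np.eye(4);T[:3,:3]=R.from_rotvec(s["eef_rot"]).as_matrix();T[:3,3]=s["ee_pos"]
    T=T@c["T_tool_cam"]; return (c["intrinsics"],T[:3,3],T[:3,:3])
def proj(cam,P):
    K,o,Rm=cam; p=(np.atleast_2d(P)-o)@Rm; p=p@K.T; return p[:,:2]/p[:,2:]
def onplane(cam,uv,z):
    K,o,Rm=cam; d=Rm@np.linalg.solve(K,[uv[0],uv[1],1]); return o+d*(z-o[2])/d[2]
def pose2(p,P):
    c,s=np.cos(p[2]),np.sin(p[2]); P=np.atleast_2d(P)
    return np.c_[p[0]+c*P[:,0]-s*P[:,1],p[1]+s*P[:,0]+c*P[:,1],P[:,2]]
E
python3 - <<'E'
from h import *
for n in ["scene","top"]: fixedcam(n)
Z={"scene":(190,80,590/240),"top":(165,60,590/270)}
full=lambda n,z:np.array(z)/Z[n][2]+Z[n][:2]
door=[(90,67.5,18),(90,-67.5,18),(-90,-67.5,18),(-90,67.5,18)]
dz={"top":[(208,363),(309,427),(222,565),(121,497)],"scene":[(197,357),(257,452),(97,522),(45,420)]}
cup=[(-87.5,86,232),(-87.5,-86,232),(87.5,-86,232),(87.5,86,232),(-87.5,-86,0)]
cz={"top":[(37,207),(222,247),(265,70),(82,35),(220,298)],"scene":[(126,102),(255,190),(362,97),(240,22),(245,318)]}
for name,M,U,p0 in [("door",door,dz,[300,0,-.9]),("cupboard",cup,cz,[600,0,0])]:
    M=np.array(M)
    for which in [["top"],["scene"],["top","scene"]]:
        f=lambda p:np.concatenate([(proj(CAM[n],pose2(p,M))-np.array([full(n,z) for z in U[n]])).ravel() for n in which])
        r=least_squares(f,p0); print(name,which,r.x.round(3),"rms",np.sqrt(np.mean(r.fun**2)).round(2)); 
    print(r.fun.reshape(-1,2).round(1).tolist())
# bowl/cup/cork by boxes
for q,h in [("bowl",100),("cup",47),("cork",22)]:
    for n in ["top","scene"]:
        viewer.read_camera(n)
        for d in viewer.cut_out(n,q)[:1]:
            m=d["pixels"]; ys,xs=np.nonzero(m); print(q,n,d["conf"],d["extent"],onplane(CAM[n],(xs.mean(),ys.mean()),h/2).round(1))
E
```

```text
door ['top'] [ 447.94  -215.679   -0.549] rms 0.48
door ['scene'] [ 446.353 -219.443   -0.549] rms 0.5
door ['top', 'scene'] [ 447.412 -217.322   -0.549] rms 0.73
[[1.0, -0.4], [1.1, -0.1], [0.8, 0.8], [-0.1, 0.6], [-0.0, -0.8], [0.2, -1.0], [-0.8, -0.3], [-1.3, -0.8]]
cupboard ['top'] [ 7.35075e+02 -1.54278e+02 -1.94000e-01] rms 1.27
cupboard ['scene'] [ 7.32413e+02 -1.58807e+02 -1.93000e-01] rms 1.94
cupboard ['top', 'scene'] [ 7.34592e+02 -1.55747e+02 -1.94000e-01] rms 1.77
[[0.3, -0.1], [0.1, -0.5], [-0.9, 0.1], [1.5, -0.3], [3.0, 2.4], [0.0, -1.4], [-1.2, -4.7], [-0.2, -2.0], [-0.9, 0.1], [-0.7, 3.6]]
bowl top 0.76 [298.7, 154.7, 78.2, 78.4] [ 636.1 -392.6   50. ]
bowl scene 0.93 [309.6, 191.6, 74.1, 70.7] [ 635.5 -386.5   50. ]
cup top 0.9 [314.5, 279.9, 29.0, 31.3] [ 396.8 -373.6   23.5]
cup scene 0.72 [280.4, 285.2, 30.5, 27.8] [ 401.3 -370.2   23.5]
cork scene 0.78 [341.1, 286.1, 16.4, 22.3] [ 474.8 -473.9   11. ]
```

Call:
jog_arm(motion=[[0,[-0.079,0.066,-0.003],[0,0,0]],[0,[-0.079,0.066,-0.003],[0,0,0]],[0,[-0.079,0.066,-0.003],[0,0,0]],[0,[-0.079,0.066,-0.003],[0,0,0]],[0,[-0.079,0.066,-0.003],[0,0,0]],[0,[-0.079,0.066,-0.003],[0,0,0]],[0,[-0.079,0.066,-0.003],[0,0,0]],[0,[-0.079,0.066,-0.003],[0,0,0]],[0,[-0.079,0.066,-0.003],[0,0,0]],[0,[-0.079,0.066,-0.003],[0,0,0]],[0,[-0.079,0.066,-0.003],[0,0,0]],[0,[-0.079,0.066,-0.003],[0,0,0]]])

```text
time: 3.35
ee_pos: [359.3, 34.7, 266.0]
eef_rot: [2.591, 1.77, 0.007]
force: [1.0, 0.1, 0.6]
grip_width: 0.995
```

```bash
cat >> h.py <<'E'
import json
def log():
    s=robot.state()
    with open("log.jsonl","a") as f: f.write(json.dumps({k:np.array(s[k]).tolist() for k in ["time","joints","ee_pos","eef_rot","force","grip_width"]})+"\n")
    return s
def delta(Tpos,TR=None):
    "tool-frame shift (units) & turn (units) from the present pose to target"
    s=log(); Rm=R.from_rotvec(s["eef_rot"])
    d=Rm.inv().apply(np.array(Tpos)-s["ee_pos"])
    print("t",round(s["time"],2),"pos",s["ee_pos"].round(1),"j",s["joints"].round(2),"F",np.round(s["force"],1),"g",round(s["grip_width"],3))
    print("shift mm",d.round(1),"units",(d/400).round(4), "rows>=",round(np.linalg.norm(d)/41.7,1))
    if TR is not None:
        rv=(Rm.inv()*R.from_matrix(TR)).as_rotvec(degrees=True); print("turn deg",rv.round(2),"units",(rv/45).round(4),"rows>=",round(np.linalg.norm(rv)/7.16,1))
E
python3 - <<'E'
from h import *
print(log())
E
```

```text
{'time': 3.35, 'joints': array([-6.10431699e-02, -3.52936615e-01,  1.73489890e+00, -2.12973471e-04,
        1.75353242e+00, -1.25942401e+00]), 'qvel': array([-1.35180143,  0.18468426, -0.16722609,  0.01435553, -0.05077228,
       -1.33737987]), 'joint_torque': array([  4.95814025, -18.38109255, -30.66142917,  -0.18571643,
         0.37990736,   1.08712759]), 'ee_pos': array([359.25070803,  34.68500296, 266.03946119]), 'eef_rot': array([2.59110635, 1.76951867, 0.00735489]), 'force': array([0.97516439, 0.13851339, 0.60228791]), 'ft_torque': array([0.02466193, 0.00442502, 0.01991541]), 'grip_width': 0.9945191418249169}
```

Call:
jog_arm(motion=[[0,[-0.08,0.063,0],[0,0,0]],[0,[-0.08,0.063,0],[0,0,0]],[0,[-0.08,0.063,0],[0,0,0]],[0,[-0.08,0.063,0],[0,0,0.076]],[0,[-0.08,0.063,0],[0,0,0.076]],[0,[-0.04,0.033,0],[0,0,0.076]],[0,[0,0,0],[0,0,0]],[0,[0,0,0],[0,0,0]]])

```text
time: 4.02
ee_pos: [418.9, -195.6, 268.1]
eef_rot: [2.751, 1.498, 0.015]
force: [-0.3, 1.2, -0.0]
grip_width: 1.0
```

Run:
```python
from h import *
s=log(); print(s["time"],s["joints"].round(3),s["ee_pos"],s["eef_rot"])
c=viewer.read_camera("wrist"); cv2.imwrite("pics/w1.png",c["pixels"][:,:,::-1])
cam=wristcam(c,s)
np.save("w1.npy",np.array([cam[0],np.c_[cam[1],np.zeros((3,2))],cam[2]]))
i=c["pixels"][:,:,::-1].copy()
P=[(90,67.5,18),(90,-67.5,18),(-90,-67.5,18),(-90,67.5,18),(38,0,48),(-38,0,48)]
for u in proj(cam,pose2([447.4,-217.3,-.549],P)): cv2.circle(i,tuple(int(v) for v in u.round()),3,(0,255,0),1)
cv2.imwrite("pics/w1o.png",cv2.resize(i,None,fx=1.4,fy=1.4))
```

```text
4.0167 [-0.562 -0.121  1.547  0.004  1.703 -1.559] [ 418.86153174 -195.595779    268.11972119] [2.75088626 1.49808824 0.01501513]
```

View pics/w1o.png

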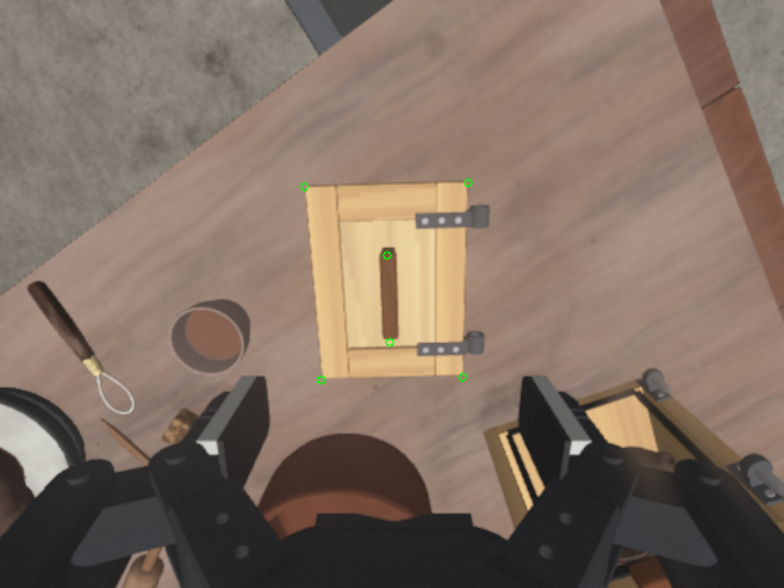

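```bash
cat >> h.py <<'E'
DOOR=np.array([445.7,-216.3,-.549])
def Rdown(azx):
    c,s=np.cos(azx),np.sin(azx); return np.array([[c,s,0],[s,-c,0],[0,0,-1.]])
E
python3 - <<'E'
from h import *
delta([445.7,-216.3,44.5],Rdown(np.pi/2-.549))
E
```

```text
t 4.07 pos [ 418.8 -195.2  268.1] j [-0.56 -0.12  1.55  0.    1.7  -1.56] F [ 0.1  0.2 -1. ] g 1.0
shift mm [ -4.   31.1 224. ] units [-0.0099  0.0778  0.5599] rows>= 5.4
turn deg [ 0.74 -0.19 -1.35] units [ 0.0165 -0.0043 -0.0299] rows>= 0.2
```

Call:
jog_arm(motion=[[0,[-0.005,0.039,0.05],[0.016,-0.004,-0.03]],[0,[-0.005,0.039,0.08],[0,0,0]],[0,[0,0,0.09],[0,0,0]],[0,[0,0,0.09],[0,0,0]],[0,[0,0,0.09],[0,0,0]],[0,[0,0,0],[0,0,0]],[0,[0,0,0],[0,0,0]]])

```text
time: 4.65
ee_pos: [448.1, -206.8, 110.3]
eef_rot: [2.716, 1.559, 0.015]
force: [-0.3, 0.7, 0.9]
grip_width: 1.0
```

Run:
```python
from h import *
delta([445.7,-216.3,44.5],Rdown(np.pi/2-.549))
```

```text
t 4.65 pos [ 448.1 -206.8  110.3] j [-0.55  0.03  1.72  0.    1.38 -1.59] F [-0.3  0.7  0.9] g 1.0
shift mm [-9.6  1.8 65.8] units [-0.0241  0.0046  0.1644] rows>= 1.6
turn deg [ 0.77 -0.2   1.16] units [ 0.017  -0.0044  0.0257] rows>= 0.2
```

Call:
jog_arm(motion=[[0,[-0.024,0.0045,0.05],[0.017,-0.004,0.026]],[0,[0,0,0.06],[0,0,0]],[0,[0,0,0.04],[0,0,0]],[0,[0,0,0],[0,0,0]]])

```text
time: 4.98
ee_pos: [451.1, -215.4, 60.2]
eef_rot: [2.723, 1.539, 0.014]
force: [0.0, 1.0, -0.6]
grip_width: 1.001
```

Run:
```python
from h import *
delta([445.7,-216.3,44.5],Rdown(np.pi/2-.549))
c=viewer.read_camera("wrist"); cv2.imwrite("pics/w2.png",c["pixels"][:,:,::-1])
```

```text
t 4.98 pos [ 451.1 -215.4   60.2] j [-0.56  0.09  1.77  0.    1.27 -1.59] F [ 0.   1.  -0.6] g 1.001
shift mm [-3.5 -4.4 15.6] units [-0.0089 -0.0111  0.039 ] rows>= 0.4
turn deg [ 0.94 -0.05  0.4 ] units [ 0.0208 -0.0012  0.0088] rows>= 0.1
```

View pics/w2.png

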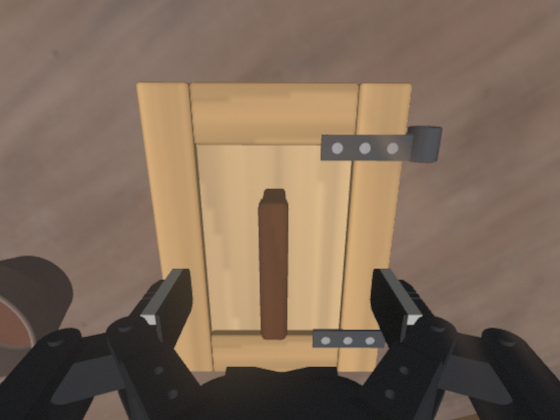

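Call:
jog_arm(motion=[[0,[-0.009,-0.011,0.039],[0.02,0,0.009]],[0,[0,0,0],[0,0,0]],[1,[0,0,0],[0,0,0]],[1,[0,0,0],[0,0,0]],[1,[0,0,0],[0,0,0]],[1,[0,0,0],[0,0,0]],[1,[0,0,0],[0,0,0]],[1,[0,0,0],[0,0,0]]], squeeze=80)

```text
time: 5.7
ee_pos: [452.4, -219.6, 56.5]
eef_rot: [2.724, 1.53, 0.017]
force: [-2.5, 3.2, 10.4]
grip_width: 0.15
```

Run:
```python
from h import *
delta([445.7,-216.3,44.5],Rdown(np.pi/2-.549))
```

```text
t 5.7 pos [ 452.4 -219.6   56.5] j [-0.57  0.1   1.77  0.    1.26 -1.59] F [-2.5  3.2 10.4] g 0.15
shift mm [-0.6 -7.7 11.8] units [-0.0016 -0.0192  0.0296] rows>= 0.3
turn deg [ 1.2  -0.04  0.09] units [ 0.0266 -0.0009  0.0021] rows>= 0.2
```

Call:
jog_arm(motion=[[0.5,[0,0,0],[0,0,0]],[0.5,[0,0,0],[0,0,0]],[0.5,[0,-0.012,0.03],[0.02,0,0]],[0.5,[0,-0.008,0.02],[0.02,0,0]],[0.5,[0,0,0.005],[0,0,0]],[1,[0,0,0],[0,0,0]],[1,[0,0,0],[0,0,0]],[1,[0,0,0],[0,0,0]],[1,[0,0,0],[0,0,0]]], squeeze=80)

```text
time: 6.45
ee_pos: [446.8, -216.5, 34.6]
eef_rot: [-2.732, -1.534, 0.007]
force: [-0.8, 0.0, 1.5]
grip_width: 0.155
```

Run:
```python
from h import *
delta([445.7,-216.3,44.5],Rdown(np.pi/2-.549))
```

```text
t 6.45 pos [ 446.8 -216.5   34.6] j [-0.57  0.13  1.78 -0.    1.24 -1.59] F [-0.8  0.   1.5] g 0.155
shift mm [-0.4 -1.1 -9.9] units [-0.0009 -0.0028 -0.0248] rows>= 0.2
turn deg [-0.57 -0.01  0.09] units [-0.0126 -0.0002  0.0019] rows>= 0.1
```

Call:
jog_arm(motion=[[1,[0,0,-0.05],[0,0,0]],[1,[0,0,-0.08],[0,0,0]],[1,[0,0,-0.09],[0,0,0]],[1,[0,0,-0.09],[0,0,0]],[1,[0,0,-0.05],[-0.1,0,0]],[1,[0,0,0],[-0.15,0,0]],[1,[0,0,0],[-0.15,0,0]],[1,[0,0,0],[0,0,0]]])

```text
time: 7.12
ee_pos: [440.8, -213.0, 167.4]
eef_rot: [2.525, 1.417, 0.197]
force: [-1.7, 0.8, -5.6]
grip_width: 0.153
```

Run:
```python
from h import *
s=log(); print(s["ee_pos"],s["eef_rot"],s["grip_width"],s["force"])
L=[json.loads(l) for l in open("log.jsonl")]
def model(p,q):
    # full FK: base z rot, j2,j3 pitch, j4 roll, j5 pitch, j6 roll
    r0,z0,L2,L3,a3,d6=p
    Ry=lambda a:R.from_rotvec([0,a,0]); Rz=lambda a:R.from_rotvec([0,0,a])
    A=Rz(q[0]); pos=A.apply([r0,0,z0]); A=A*Ry(q[1]); pos=pos+A.apply([0,0,L2]); A=A*Ry(q[2]); pos=pos+A.apply([a3,0,L3]); A=A*Rz(q[3])*Ry(q[4]); pos=pos+A.apply([0,0,d6]); A=A*Rz(q[5])
    return pos,A
f=lambda p:np.concatenate([model(p,l["joints"])[0]-l["ee_pos"] for l in L]+[0.01*(np.array(p)-[0,300,350,350,0,200])])
r=least_squares(f,[0,300,350,350,0,200]); print(r.x.round(1)); print(np.array(r.fun[:-6]).reshape(-1,3).round(1))
for l in L: print(np.array(l["joints"]).round(3),(model(r.x,l["joints"])[1].inv()*R.from_rotvec(l["eef_rot"])).as_rotvec().round(3))
```

```text
[ 440.78463259 -212.96185853  167.38706671] [2.52487216 1.41725952 0.19695448] 0.15277302753807187 [-1.73327918  0.76065632 -5.58912445]
[-4.000e-01  1.744e+02  4.691e+02  5.012e+02  1.139e+02  3.316e+02]
[[ -6.8 -56.3  -0.8]
 [-29.4 -48.2   0.1]
 [-29.4 -48.3   0.1]
 [-29.9 -48.   -0.1]
 [-30.4 -47.7   0. ]
 [-30.6 -47.6   0. ]
 [-31.3 -47.2   0.1]
 [-27.1 -49.6   0.6]]
[-0.061 -0.353  1.735 -0.     1.754 -1.259] [-0.     0.     3.142]
[-0.562 -0.121  1.547  0.004  1.703 -1.559] [-0.     0.     3.142]
[-0.561 -0.122  1.548  0.003  1.703 -1.559] [-0.    -0.     3.142]
[-0.55   0.027  1.723  0.004  1.378 -1.592] [-0.     0.     3.142]
[-5.600e-01  9.000e-02  1.765e+00  1.000e-03  1.270e+00 -1.589e+00] [-0.     0.     3.142]
[-5.650e-01  9.700e-02  1.765e+00  1.000e-03  1.258e+00 -1.589e+00] [-0.     0.     3.142]
[-0.566  0.129  1.779 -0.     1.243 -1.589] [-0.     0.     3.142]
[-0.57  -0.198  1.836  0.007  1.228 -1.595] [-0.    -0.     3.142]
```

```bash
cat >> h.py <<'E'
def fk(p,q):
    r0,z0,L2,L3,a3,d6,b,a5=p
    Ry=lambda a:R.from_rotvec([0,a,0]); Rz=lambda a:R.from_rotvec([0,0,a])
    A=Rz(q[0]); pos=A.apply([r0,b,z0]); A=A*Ry(q[1]); pos=pos+A.apply([0,0,L2]); A=A*Ry(q[2]); pos=pos+A.apply([a3,0,L3]); A=A*Rz(q[3])*Ry(q[4]); pos=pos+A.apply([a5,0,d6]); A=A*Rz(q[5]+np.pi)
    return pos,A
def fit():
    L=[json.loads(l) for l in open("log.jsonl")]
    L.append(dict(joints=[1.07591181e+00,  8.79928981e-02,  1.37231895e+00, -7.31714622e-06,1.68363356e+00, -1.03088702e-01],ee_pos=[209.7899349 , 507.90194093, 252.08556513]))
    p0=np.array([0,250,400,400,0,200,50,0.])
    f=lambda p:np.concatenate([fk(p,l["joints"])[0]-l["ee_pos"] for l in L]+[0.003*(p-p0)])
    r=least_squares(f,p0); return r.x, r.fun[:-8].reshape(-1,3)
E
python3 - <<'E'
from h import *
p,f=fit(); print(p.round(1)); print(f.round(1))
E
```

```text
[  0.  152.6 449.  499.8 100.7 302.8  56.6   0. ]
[[ 0. -0.  0.]
 [-0.  0. -0.]
 [-0.  0. -0.]
 [ 0. -0.  0.]
 [ 0. -0.  0.]
 [ 0. -0.  0.]
 [ 0. -0.  0.]
 [-0.  0. -0.]
 [-0. -0. -0.]]
```

```bash
cat >> h.py <<'E'
LO=np.array([-3.1,-.76,.27,-1.08,.17,-2.57]); HI=np.array([3.1,2.03,2.55,4.22,2.65,2.57])
def ik(p,pos,Rm,q0):
    Rt=R.from_matrix(Rm)
    def f(q):
        a,A=fk(p,q); return np.r_[(a-pos)/100,(Rt.inv()*A).as_rotvec()]
    r=least_squares(f,np.clip(q0,LO+1e-3,HI-1e-3),bounds=(LO,HI)); return r.x,np.linalg.norm(r.fun)
def iks(p,pos,Rm,n=60,seed=0):
    rng=np.random.default_rng(seed); S=[]
    for k in range(n):
        q,e=ik(p,pos,Rm,rng.uniform(LO,HI))
        if e<1e-3 and not any(np.abs(q-x).max()<.02 for x in S): S.append(q)
    return S
def leanpose(C,alpha,theta,rim=92,h=100,lift=0,back=0):
    "door pose (R,origin) leaning with back against rim; columns X,Y,Z of door"
    u=np.array([np.cos(alpha),np.sin(alpha),0]); z=np.array([0,0,1.])
    X=np.sin(theta)*u+np.cos(theta)*z; Z=-np.cos(theta)*u+np.sin(theta)*z; Y=np.cross(Z,X)
    B=np.r_[C,0]-u*(rim+h*np.tan(theta)+back)+z*lift
    return np.c_[X,Y,Z],B+90*X
# tool frames in door frame
TPULL=np.array([[0,-1,0],[1,0,0],[0,0,-1.]]).T  # placeholder
E
python3 - <<'E'
from h import *
p,_=fit()
# tool in door for pull: x=Y, y=X, z=-Z
M=np.c_[[0,1,0],[1,0,0],[0,0,-1.]]
for al in [-20,-31.5,-45]:
  for th in [15,20,25]:
    D,o=leanpose([636,-390],np.radians(al),np.radians(th))
    print(al,th,o.round(0),[q.round(2).tolist() for q in iks(p,o+34.6*D[:,2],D@M,40)])
    M2=np.c_[[0,0,-1],[0,-1,0],[-1,0,0.]]
    print("   top", [q.round(2).tolist() for q in iks(p,o+85*D[:,0]+9*D[:,2],D@M2,40)])
E
```

```text
-20 15 [ 546. -357.   87.] [[-0.96, 0.12, 2.23, 2.16, 0.73, 2.23]]
   top [[-0.63, 0.55, 0.96, -0.07, 1.88, -0.29]]
-20 20 [ 544. -357.   85.] [[-0.95, 0.07, 2.21, 2.0, 0.62, 2.4]]
   top [[-0.62, 0.63, 0.87, -0.1, 1.98, -0.29]]
-20 25 [ 541. -356.   82.] []
   top [[-0.61, 0.71, 0.78, -0.12, 2.08, -0.3]]
-31.5 15 [ 555. -340.   87.] [[-0.73, 0.09, 2.27, 2.81, 0.55, 1.81]]
   top [[-0.63, 0.55, 0.96, -0.02, 1.89, -0.08]]
-31.5 20 [ 553. -339.   85.] [[-0.72, 0.03, 2.25, 2.7, 0.39, 1.92]]
   top [[-0.62, 0.63, 0.87, -0.03, 1.99, -0.08]]
-31.5 25 [ 550. -337.   82.] [[-0.72, -0.02, 2.22, 2.47, 0.24, 2.16]]
   top [[-0.62, 0.71, 0.77, -0.03, 2.09, -0.08]]
-45 15 [ 568. -322.   87.] [[-0.43, 0.14, 2.21, 3.78, 0.6, 1.11]]
   top [[-0.63, 0.55, 0.96, 0.04, 1.89, 0.17]]
-45 20 [ 567. -321.   85.] [[-0.43, 0.08, 2.19, 3.95, 0.46, 0.95]]
   top [[-0.63, 0.63, 0.87, 0.06, 1.99, 0.17]]
-45 25 [ 565. -319.   82.] [[-0.44, 0.04, 2.17, 4.22, 0.35, 0.67]]
   top [[-0.64, 0.71, 0.78, 0.07, 2.09, 0.17]]
```

Run:
```python
from h import *
p,_=fit()
def Mpsi(ps):
    # tool z=-Z rotated toward -X by ps ; x=Y
    z=np.array([-np.sin(ps),0,-np.cos(ps)]); x=np.array([0,1,0.]); return np.c_[x,np.cross(z,x),z]
c,s=np.cos(-.549),np.sin(-.549)
Df=np.array([[c,-s,0],[s,c,0],[0,0,1]])
q0=np.array([-.57,.13,1.78,0,1.24,-1.59])
for ps in [30,40,50]:
    M=Mpsi(np.radians(ps))
    g=np.array([0,0,41.5])
    print(ps)
    tcp=lambda D,o:o+D@(g-3*M[:,2])
    for lift in [0,150]:
        print("  flat",lift, [q.round(2).tolist() for q in iks(p,tcp(Df,[446,-216.5,lift]),Df@M,15)])
    for al in [-31.5]:
      for th in [20,22]:
       for b,l in [(0,0),(40,60)]:
        D,o=leanpose([636,-390],np.radians(al),np.radians(th),lift=l,back=b)
        print("  lean",al,th,b,[q.round(2).tolist() for q in iks(p,tcp(D,o),D@M,15)])
```

```text
30
  flat 0 [[-0.56, 0.46, 1.42, -0.01, 1.78, -1.58]]
  flat 150 [[-0.56, 0.34, 1.27, -0.01, 2.06, -1.59]]
  lean -31.5 20 0 [[-0.69, -0.06, 1.98, 0.18, 0.53, -1.83]]
  lean -31.5 20 40 [[-0.7, -0.23, 2.0, 0.16, 0.69, -1.81]]
  lean -31.5 22 0 [[-0.69, -0.05, 1.96, 0.15, 0.58, -1.81]]
  lean -31.5 22 40 [[-0.7, -0.22, 1.97, 0.14, 0.73, -1.79]]
40
  flat 0 [[-0.56, 0.58, 1.31, -0.01, 1.95, -1.58]]
  flat 150 [[-0.56, 0.45, 1.18, -0.01, 2.21, -1.59]]
  lean -31.5 20 0 [[-0.67, 0.0, 1.85, 0.09, 0.77, -1.74]]
  lean -31.5 20 40 [[-0.69, -0.15, 1.87, 0.09, 0.91, -1.74]]
  lean -31.5 22 0 [[-0.67, 0.02, 1.83, 0.08, 0.81, -1.73]]
  lean -31.5 22 40 [[-0.68, -0.13, 1.84, 0.08, 0.95, -1.73]]
50
  flat 0 [[-0.56, 0.7, 1.21, -0.01, 2.11, -1.58]]
  flat 150 [[-0.56, 0.56, 1.1, -0.01, 2.35, -1.59]]
  lean -31.5 20 0 [[-0.66, 0.09, 1.72, 0.05, 0.99, -1.7]]
  lean -31.5 20 40 [[-0.67, -0.05, 1.73, 0.05, 1.11, -1.71]]
  lean -31.5 22 0 [[-0.66, 0.1, 1.69, 0.04, 1.03, -1.7]]
  lean -31.5 22 40 [[-0.67, -0.04, 1.71, 0.04, 1.16, -1.7]]
```

Run:
```python
from h import *
delta([446.8,-216.5,36],R.from_rotvec([-2.732,-1.534,.007]).as_matrix())
```

```text
t 7.12 pos [ 440.8 -213.   167.4] j [-0.57 -0.2   1.84  0.01  1.23 -1.59] F [-1.7  0.8 -5.6] g 0.153
shift mm [  0.  -29.  128.3] units [ 1.000e-04 -7.250e-02  3.209e-01] rows>= 3.2
turn deg [ 1.631e+01 -2.000e-02 -1.000e-02] units [ 3.624e-01 -4.000e-04 -3.000e-04] rows>= 2.3
```

Call:
jog_arm(motion=[[1,[0,0,0.02],[0.15,0,0]],[1,[0,0,0.06],[0.15,0,0]],[1,[0,0,0.07],[0.1,0,0]],[1,[0,0,0.07],[0,0,0]],[1,[0,0,0.03],[0,0,0]]])

```text
time: 7.53
ee_pos: [441.4, -213.2, 62.6]
eef_rot: [-2.689, -1.509, 0.049]
force: [-1.0, -0.0, -5.1]
grip_width: 0.153
```

Run:
```python
from h import *
delta([446.8,-216.5,36],R.from_rotvec([-2.732,-1.534,.007]).as_matrix())
```

```text
t 7.53 pos [ 441.4 -213.2   62.6] j [-0.57  0.12  1.73 -0.    1.36 -1.59] F [-1.  -0.  -5.1] g 0.153
shift mm [-0.   8.1 26.2] units [-0.0001  0.0203  0.0654] rows>= 0.7
turn deg [-3.22 -0.01 -0.01] units [-0.0716 -0.0003 -0.0003] rows>= 0.5
```

Call:
jog_arm(motion=[[1,[0,0.01,0.03],[-0.1,0,0]],[1,[0,0.01,0.03],[-0.02,0,0]],[1,[0,0,0.01],[0,0,0]],[1,[0,0,0],[0,0,0]]])

```text
time: 7.87
ee_pos: [446.9, -216.6, 35.5]
eef_rot: [2.73, 1.532, 0.011]
force: [0.3, 0.2, -4.2]
grip_width: 0.15
```

Run:
```python
from h import *
delta([446.8,-216.5,36],R.from_rotvec([-2.732,-1.534,.007]).as_matrix())
```

```text
t 7.87 pos [ 446.9 -216.6   35.5] j [-0.57  0.11  1.79  0.    1.22 -1.59] F [ 0.3  0.2 -4.2] g 0.15
shift mm [ 0.1 -0.1 -0.5] units [ 0.0001 -0.0003 -0.0013] rows>= 0.0
turn deg [ 1.3  -0.   -0.02] units [ 0.0289 -0.0001 -0.0004] rows>= 0.2
```

Call:
jog_arm(motion=[[0.5,[0,0,0],[0,0,0]],[0.5,[0,0,0],[0,0,0]],[0.5,[0,0,-0.025],[0,0,0]],[0.5,[0,0,-0.015],[0.1,0,0]],[0.5,[0,0,0],[0.15,0,0]],[0.5,[0,0,0],[0.15,0,0]],[0.5,[0,0,0],[0.15,0,0]],[0.5,[0,0,0],[0.15,0,0]],[0.5,[0,0,0],[0.1,0,0]],[0.5,[0,0,0],[0,0,0]]])

```text
time: 8.7
ee_pos: [449.7, -218.3, 59.7]
eef_rot: [-2.228, -1.251, 0.412]
force: [-0.4, 0.3, -0.3]
grip_width: 0.501
```

```bash
cat >> h.py <<'E'
def Mpsi(ps):
    z=np.array([-np.sin(ps),0,-np.cos(ps)]); x=np.array([0,1,0.]); return np.c_[x,np.cross(z,x),z]
c_,s_=np.cos(-.549),np.sin(-.549); Df=np.array([[c_,-s_,0],[s_,c_,0],[0,0,1]])
E
python3 - <<'E'
from h import *
M=Mpsi(np.radians(40)); o=np.array([446.8,-216.5,0])
delta(o+Df@(np.array([0,0,41.5])-3*M[:,2]),Df@M)
c=viewer.read_camera("wrist"); cv2.imwrite("pics/w3.png",c["pixels"][:,:,::-1])
E
```

```text
t 8.7 pos [ 449.7 -218.3   59.7] j [-0.56  0.53  1.33 -0.01  1.92 -1.58] F [-0.4  0.3 -0.3] g 0.501
shift mm [ 0.   8.3 13.7] units [0.0001 0.0207 0.0342] rows>= 0.4
turn deg [3.49 0.03 0.05] units [0.0775 0.0007 0.0011] rows>= 0.5
```

View pics/w3.png

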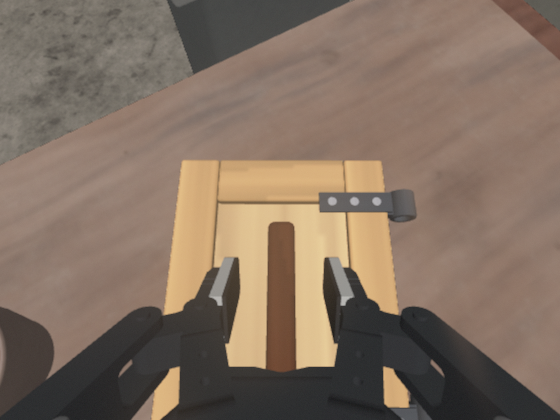

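Centred across the bar (col 281). Go in and close.

Call:
jog_arm(motion=[[0.5,[0,0.02,0.03],[0.08,0,0]],[0.5,[0,0.004,0.01],[0.02,0,0]],[0.5,[0,0,0],[0,0,0]],[1,[0,0,0],[0,0,0]],[1,[0,0,0],[0,0,0]],[1,[0,0,0],[0,0,0]],[1,[0,0,0],[0,0,0]]], squeeze=90)

```text
time: 9.33
ee_pos: [448.2, -217.0, 46.4]
eef_rot: [-2.176, -1.222, 0.445]
force: [-0.1, -0.6, -2.9]
grip_width: 0.146
```

Run:
```python
from h import *
M=Mpsi(np.radians(40)); o=np.array([446.8,-216.5,0])
delta(o+Df@(np.array([0,0,41.5])-3*M[:,2]),Df@M)
```

```text
t 9.33 pos [ 448.2 -217.    46.4] j [-0.56  0.58  1.31 -0.01  1.96 -1.58] F [-0.1 -0.6 -2.9] g 0.146
shift mm [-0.3  2.   1.7] units [-0.0007  0.0051  0.0042] rows>= 0.1
turn deg [-0.03  0.06  0.07] units [-0.0008  0.0013  0.0016] rows>= 0.0
```

```bash
python3 - <<'E'
from h import *
t=fixedcam("top"); s=fixedcam("scene")
zt=lambda z:np.array(z)/(590/270)+[165,60]; zs=lambda z:np.array(z)/(590/240)+[190,80]
for C in [(636,-390),(640,-390)]:
    a=np.linspace(0,2*np.pi,72); P=np.c_[C[0]+92*np.cos(a),C[1]+92*np.sin(a),0*a+100]
    for n,c in [("top",t),("scene",s)]:
        u=proj(c,P); u=(u-([165,60] if n=="top" else [190,80]))*(590/270 if n=="top" else 590/240)
        print(C,n,u.min(0).round(),u.max(0).round())
E
python3 - <<'E'
import sys; sys.path.insert(0,'.')
from h import *
M=Mpsi(np.radians(40))
for th,b,l in [(20,50,60),(20,4,4)]:
    D,o=leanpose([636,-390],-.549,np.radians(th),lift=l,back=b)
    delta(o+D@[1.5,0.3,46.4],D@M)
E
```

```text
(636, -390) top [296. 199.] [471. 368.]
(636, -390) scene [300. 263.] [482. 405.]
(640, -390) top [296. 195.] [471. 365.]
(640, -390) scene [302. 260.] [484. 402.]
t 9.43 pos [ 448.2 -217.    46.3] j [-0.56  0.58  1.31 -0.01  1.96 -1.58] F [-0.3 -0.6 -4. ] g 0.149
shift mm [ -49.4  -28.7 -126.8] units [-0.1234 -0.0718 -0.3171] rows>= 3.3
turn deg [-7.007e+01  1.000e-02  1.000e-01] units [-1.5572e+00  2.0000e-04  2.2000e-03] rows>= 9.8
t 9.43 pos [ 448.2 -217.    46.3] j [-0.56  0.58  1.31 -0.01  1.96 -1.58] F [-0.3 -0.6 -4. ] g 0.149
shift mm [ -49.4   42.5 -113.6] units [-0.1236  0.1063 -0.284 ] rows>= 3.1
turn deg [-7.007e+01  1.000e-02  1.000e-01] units [-1.5572e+00  2.0000e-04  2.2000e-03] rows>= 9.8
```

Call:
jog_arm(motion=[[1,[0,-0.04,-0.05],[0,0,0]],[1,[0,-0.06,-0.07],[0,0,0]],[1,[0,-0.06,-0.07],[0,0,0]],[1,[0,-0.05,-0.06],[-0.1,0,0]],[1,[0,0,-0.03],[-0.155,0,0]],[1,[0,0,0],[-0.155,0,0]],[1,[0,0,0],[-0.155,0,0]],[1,[0,0,0],[-0.155,0,0]],[1,[0,0,0],[-0.155,0,0]],[1,[0,0,0],[-0.155,0,0]],[1,[0,0,0],[-0.155,0,0]],[1,[0,0,0],[-0.155,0,0]]])

```text
time: 10.43
ee_pos: [453.5, -220.6, 190.1]
eef_rot: [2.458, 1.379, 0.25]
force: [-0.6, -0.4, -3.6]
grip_width: 0.147
```

```bash
cat >> h.py <<'E'
BOWL=[626,-388]
def leantcp(th=20,b=0,l=0,al=-.549,ps=40,tcp=(1.5,.3,46.4)):
    D,o=leanpose(BOWL,al,np.radians(th),lift=l,back=b); return o+D@np.array(tcp),D@Mpsi(np.radians(ps))
E
python3 - <<'E'
from h import *
delta(*leantcp(20,50,50))
E
```

```text
t 10.43 pos [ 453.5 -220.6  190.1] j [-0.57 -0.23  1.83  0.01  1.18 -1.59] F [-0.6 -0.4 -3.6] g 0.147
shift mm [-52.5  27.6  51.2] units [-0.1312  0.0689  0.128 ] rows>= 1.9
turn deg [-9.45 -0.02  0.05] units [-0.21   -0.0005  0.0012] rows>= 1.3
```

Call:
jog_arm(motion=[[1,[-0.05,0.02,0.02],[-0.1,0,0]],[1,[-0.05,0.03,0.03],[-0.1,0,0]],[1,[-0.03,0.02,0.03],[0,0,0]],[1,[0,0,0.03],[0,0,0]],[1,[0,0,0],[0,0,0]],[1,[0,0,0],[0,0,0]]])

```text
time: 10.93
ee_pos: [452.4, -279.4, 152.8]
eef_rot: [2.339, 1.318, 0.34]
force: [0.5, 0.0, -3.1]
grip_width: 0.144
```

```bash
cat >> h.py <<'E'
EDG=np.array([(90,67.5,0),(90,-67.5,0),(-90,-67.5,0),(-90,67.5,0),(90,67.5,18),(90,-67.5,18),(-90,-67.5,18),(-90,67.5,18),(-69,80,9),(69,80,9)])
def overlay(n,D,o,name,crop,w=None):
    c=viewer.read_camera(n); cam=(c["intrinsics"],np.array(c["origin"]),R.from_rotvec(c["rotation"]).as_matrix()) if w is None else wristcam(c,w)
    x,y,W,H=crop; s=min(790/W,590/H)
    i=cv2.resize(c["pixels"][y:y+H,x:x+W,::-1],None,fx=s,fy=s,interpolation=cv2.INTER_CUBIC)
    if D is not None:
        for u in (proj(cam,EDG@D.T+o)-[x,y]+.5)*s: cv2.circle(i,tuple(int(v) for v in u.round()),4,(0,255,0),1)
    cv2.imwrite("pics/"+name,i); return cam
def doorfromtool(s,M,tcp):
    Rt=R.from_rotvec(s["eef_rot"]).as_matrix(); D=Rt@M.T; return D,s["ee_pos"]-D@np.array(tcp)
E
python3 - <<'E'
from h import *
delta(*leantcp(20,4,2))
s=log(); D,o=doorfromtool(s,Mpsi(np.radians(40)),(1.5,.3,46.4)); print(o,D.round(3), (EDG@D.T+o)[:,2].round(1))
overlay("scene",D,o,"s4.png",(190,130,210,160)); overlay("top",D,o,"t4.png",(200,120,210,160))
E
```

```text
t 10.93 pos [ 452.4 -279.4  152.8] j [-0.71 -0.22  1.94  0.1   0.93 -1.77] F [ 0.5  0.  -3.1] g 0.144
shift mm [-2.2 29.1 71.8] units [-0.0054  0.0728  0.1794] rows>= 1.9
turn deg [-1.26 -0.25  0.19] units [-0.0279 -0.0055  0.0043] rows>= 0.2
[ 488.80188939 -301.69735631  134.55260436] [[ 0.309  0.518 -0.798]
 [-0.189  0.856  0.482]
 [ 0.932  0.002  0.363]] [218.6 218.3  50.5  50.8 225.1 224.8  57.1  57.3  73.7 202.3]
```

View pics/s4.png

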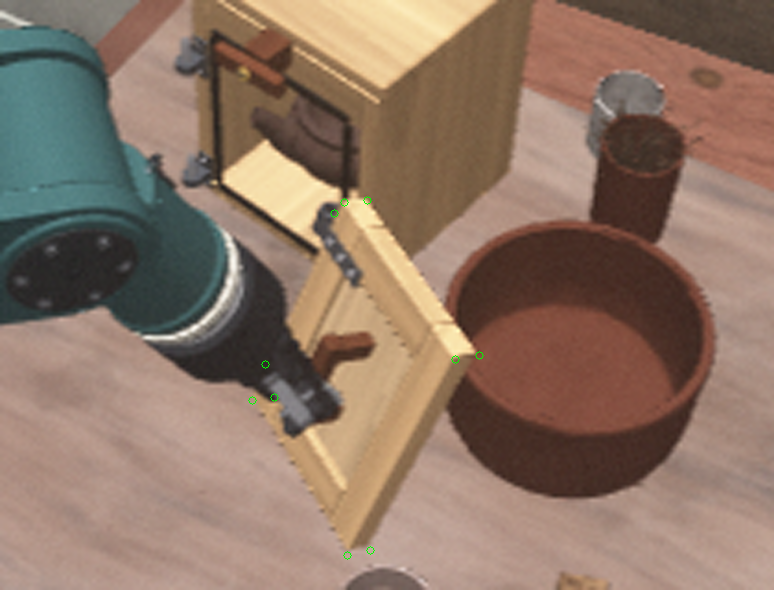

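View pics/t4.png

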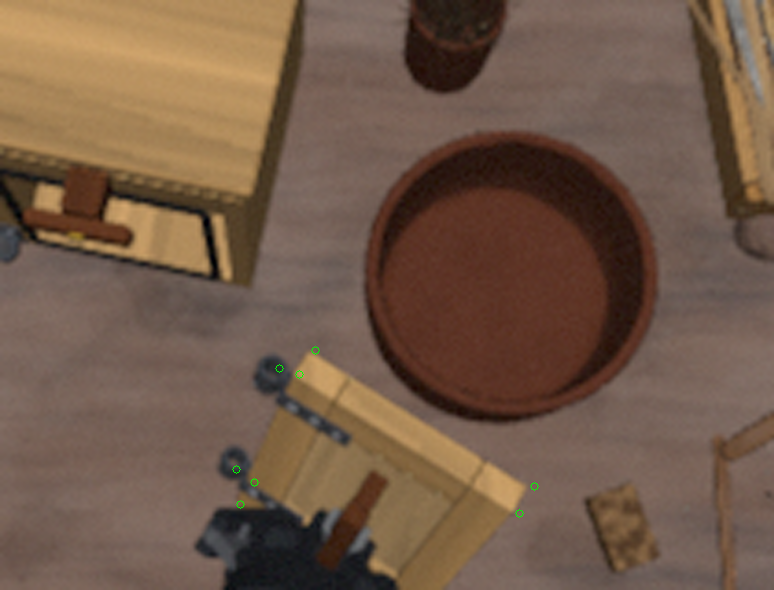

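Call:
jog_arm(motion=[[1,[0,0.02,0.05],[0,0,0]],[1,[-0.003,0.025,0.06],[0,0,0]],[1,[-0.003,0.02,0.04],[0,0,0]],[1,[0,0,0],[0,0,0]],[1,[0,0,0],[0,0,0]]])

```text
time: 11.45
ee_pos: [499.6, -307.3, 117.1]
eef_rot: [2.331, 1.322, 0.345]
force: [0.2, -0.2, -4.3]
grip_width: 0.144
```

Run:
```python
from h import *
delta(*leantcp(21,0,0))
s=log(); D,o=doorfromtool(s,Mpsi(np.radians(40)),(1.5,.3,46.4)); print(np.degrees(np.arccos(D[2,0])), (EDG@D.T+o)[2:4].round(1))
```

```text
t 11.45 pos [ 499.6 -307.3  117.1] j [-0.69 -0.05  1.87  0.1   0.82 -1.77] F [ 0.2 -0.2 -4.3] g 0.144
shift mm [-2.7  0.6 17.5] units [-0.0067  0.0014  0.0438] rows>= 0.4
turn deg [ 0.08 -0.36  0.47] units [ 0.0017 -0.008   0.0104] rows>= 0.1
20.92314299383899 [[ 474.  -370.8   15. ]
 [ 543.3 -255.    15.2]]
```

Call:
jog_arm(motion=[[1,[-0.006,0,0.02],[0,0,0]],[1,[-0.003,0,0.015],[0,0,0]],[1,[0,0,0.004],[0,0,0]],[1,[0,0,0],[0,0,0]]])

```text
time: 11.78
ee_pos: [504.8, -313.9, 105.2]
eef_rot: [2.328, 1.323, 0.346]
force: [0.1, 0.2, -4.9]
grip_width: 0.145
```

Run:
```python
from h import *
delta(*leantcp(21,0,0))
s=log(); D,o=doorfromtool(s,Mpsi(np.radians(40)),(1.5,.3,46.4)); print(np.degrees(np.arccos(D[2,0])), (EDG@D.T+o)[2:4].round(1))
overlay("scene",D,o,"s5.png",(230,160,160,120)); overlay("top",D,o,"t5.png",(240,130,160,120))
```

```text
t 11.78 pos [ 504.8 -313.9  105.2] j [-0.69 -0.02  1.87  0.11  0.79 -1.78] F [ 0.1  0.2 -4.9] g 0.145
shift mm [ 0.3 -0.6  3.3] units [ 0.0008 -0.0014  0.0082] rows>= 0.1
turn deg [ 0.23 -0.39  0.57] units [ 0.0051 -0.0086  0.0126] rows>= 0.1
20.768792681517837 [[ 479.6 -377.7    3.1]
 [ 548.7 -261.7    3.3]]
```

View pics/s5.png

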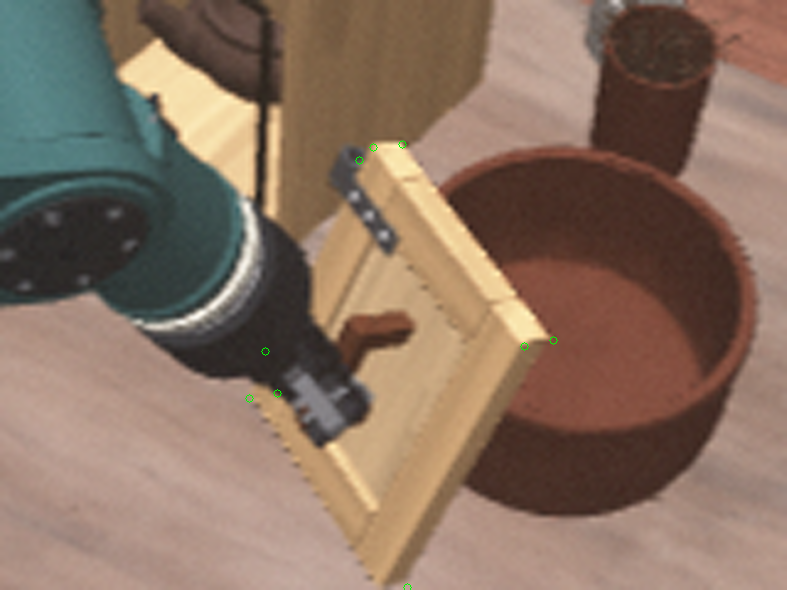

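View pics/t5.png

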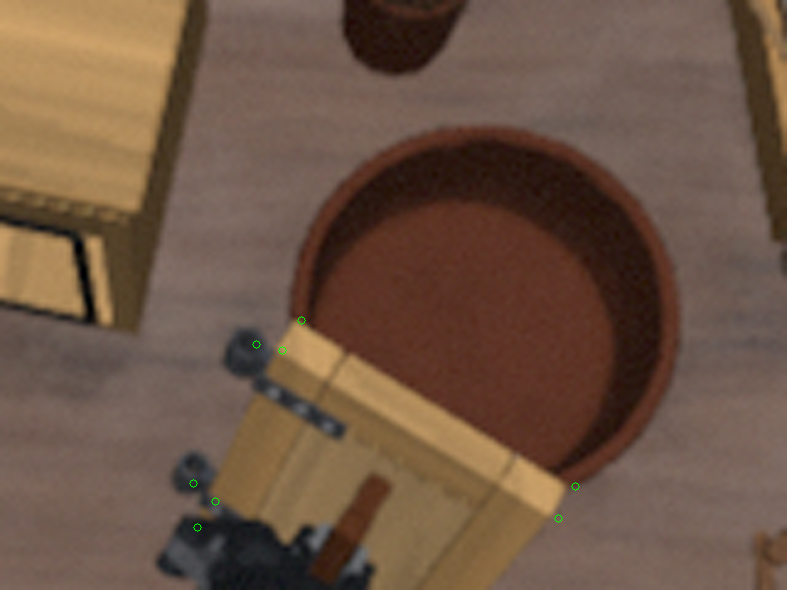

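Call:
jog_arm(motion=[[1,[0,0.004,0.01],[0,0,0]],[1,[0,0.004,0.006],[0,0,0]],[1,[0,0,0],[0,0,0]]])

```text
time: 12.13
ee_pos: [510.4, -317.4, 102.5]
eef_rot: [2.326, 1.321, 0.347]
force: [0.1, -0.6, -4.1]
grip_width: 0.148
```

Run:
```python
from h import *
delta(*leantcp(21,0,0))
s=log(); D,o=doorfromtool(s,Mpsi(np.radians(40)),(1.5,.3,46.4)); print(np.degrees(np.arccos(D[2,0])), (EDG@D.T+o)[2:4].round(1),s["ft_torque"])
```

```text
t 12.13 pos [ 510.4 -317.4  102.5] j [-0.69 -0.01  1.86  0.11  0.78 -1.78] F [ 0.1 -0.6 -4.1] g 0.148
shift mm [ 0.5 -5.  -2.3] units [ 0.0012 -0.0125 -0.0057] rows>= 0.1
turn deg [ 0.39 -0.36  0.56] units [ 0.0086 -0.0081  0.0125] rows>= 0.1
20.613378221255417 [[ 4.854e+02 -3.813e+02  5.000e-01]
 [ 5.545e+02 -2.654e+02  6.000e-01]] [ 3.23392504e-01  5.73361130e-01 -4.40495389e-04]
```

Call:
jog_arm(motion=[[1,[0,0.004,0.008],[0,0,0]],[1,[0,0.002,0.004],[0,0,0]],[1,[0,0,0],[0,0,0]]])

```text
time: 12.38
ee_pos: [510.5, -317.4, 101.0]
eef_rot: [2.333, 1.329, 0.34]
force: [-0.3, -0.2, -3.6]
grip_width: 0.144
```

Run:
```python
from h import *
delta(*leantcp(21,0,0))
s=log(); D,o=doorfromtool(s,Mpsi(np.radians(40)),(1.5,.3,46.4)); print(np.degrees(np.arccos(D[2,0])), (EDG@D.T+o)[2:4].round(1),s["ft_torque"])
```

```text
t 12.38 pos [ 510.5 -317.4  101. ] j [-0.69 -0.    1.85  0.1   0.8  -1.78] F [-0.3 -0.2 -3.6] g 0.144
shift mm [ 0.5 -4.3 -3.6] units [ 0.0011 -0.0108 -0.0091] rows>= 0.1
turn deg [-0.23 -0.36  0.7 ] units [-0.005  -0.008   0.0156] rows>= 0.1
21.226503429915734 [[ 484.6 -380.9   -1.1]
 [ 553.4 -264.8   -1.2]] [0.28913577 0.54305594 0.03514481]
```

Call:
jog_arm(motion=[[1,[0,0.011,0.006],[0,0,0]],[1,[0,0.003,0.004],[0,0,0]],[1,[0,0,0],[0,0,0]]])

```text
time: 12.63
ee_pos: [510.5, -317.6, 101.6]
eef_rot: [2.343, 1.339, 0.33]
force: [-0.2, -0.1, -4.6]
grip_width: 0.148
```

Run:
```python
from h import *
delta(*leantcp(21,0,0))
s=log(); D,o=doorfromtool(s,Mpsi(np.radians(40)),(1.5,.3,46.4)); print(np.degrees(np.arccos(D[2,0])), (EDG@D.T+o)[2:4].round(1),s["ft_torque"])
overlay("top",D,o,"t6.png",(240,130,160,120)); overlay("scene",D,o,"s6.png",(230,160,160,120));
```

```text
t 12.63 pos [ 510.5 -317.6  101.6] j [-0.69  0.01  1.84  0.1   0.82 -1.77] F [-0.2 -0.1 -4.6] g 0.148
shift mm [ 0.6 -4.8 -3. ] units [ 0.0016 -0.0119 -0.0075] rows>= 0.1
turn deg [-1.1  -0.33  0.87] units [-0.0246 -0.0073  0.0193] rows>= 0.2
22.10616728544258 [[ 4.833e+02 -3.805e+02 -5.000e-01]
 [ 5.519e+02 -2.643e+02 -8.000e-01]] [ 0.29136608  0.49587985 -0.01137228]
```

View pics/t6.png

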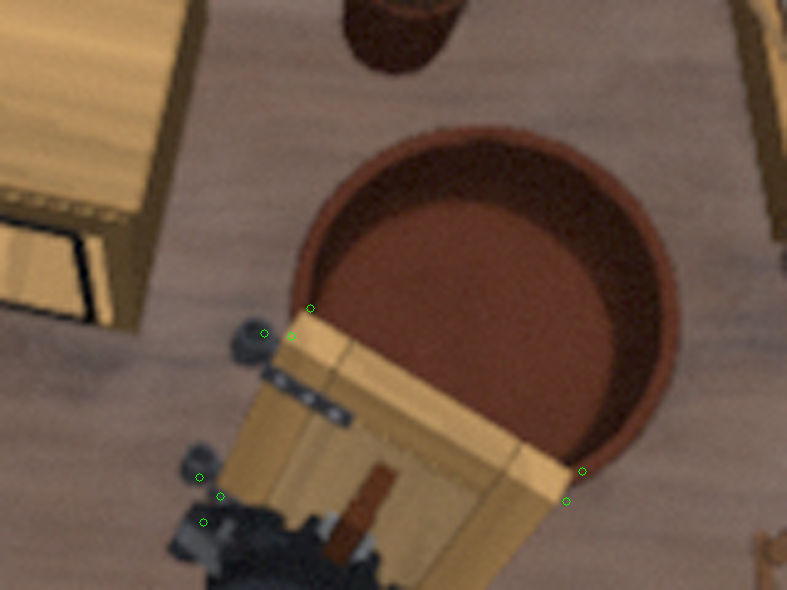

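View pics/s6.png

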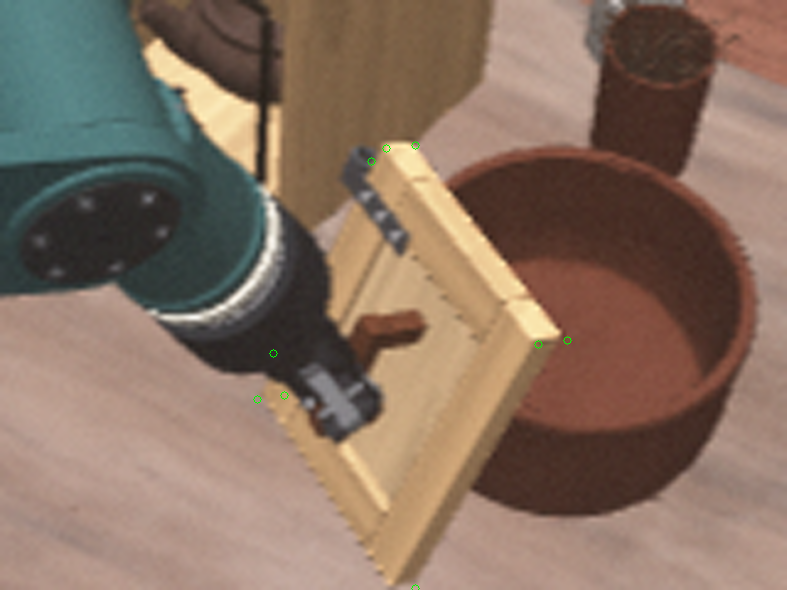

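Call:
jog_arm(motion=[[0.75,[0,0,0],[0,0,0]],[0.7,[0,0,0],[0,0,0]],[0.5,[0,0,0],[0,0,0]],[0.5,[0,0,0],[0,0,0]],[0.5,[0,0,-0.01],[0,0,0]],[0.4,[0,0,-0.03],[0,0,0]],[0.4,[0,0,-0.05],[0,0,0]],[0.4,[0,0,-0.07],[0,0,0]],[0.2,[0,0,-0.08],[0,0,0]],[0,[0,-0.02,-0.08],[0,0,0]],[0,[0,-0.02,-0.05],[0,0,0]],[0,[0,0,0],[0,0,0]]])

```text
time: 13.73
ee_pos: [438.8, -275.2, 239.9]
eef_rot: [2.326, 1.329, 0.339]
force: [1.0, -0.4, 0.3]
grip_width: 1.0
```

Run:
```python
from h import *
delta(*leantcp(21,0,0))
overlay("top",None,None,"t7.png",(220,130,200,150)); overlay("scene",None,None,"s7.png",(210,150,200,150)); 
s=robot.state(); c=overlay("wrist",None,None,"w7.png",(0,0,560,420),w=s)
```

```text
t 13.73 pos [ 438.8 -275.2  239.9] j [-0.72 -0.31  1.83  0.1   1.12 -1.78] F [ 1.  -0.4  0.3] g 1.0
shift mm [  1.2   0.9 158.2] units [0.003  0.0022 0.3956] rows>= 3.8
turn deg [ 0.07 -0.21  0.89] units [ 0.0016 -0.0047  0.0197] rows>= 0.1
```

View pics/t7.png

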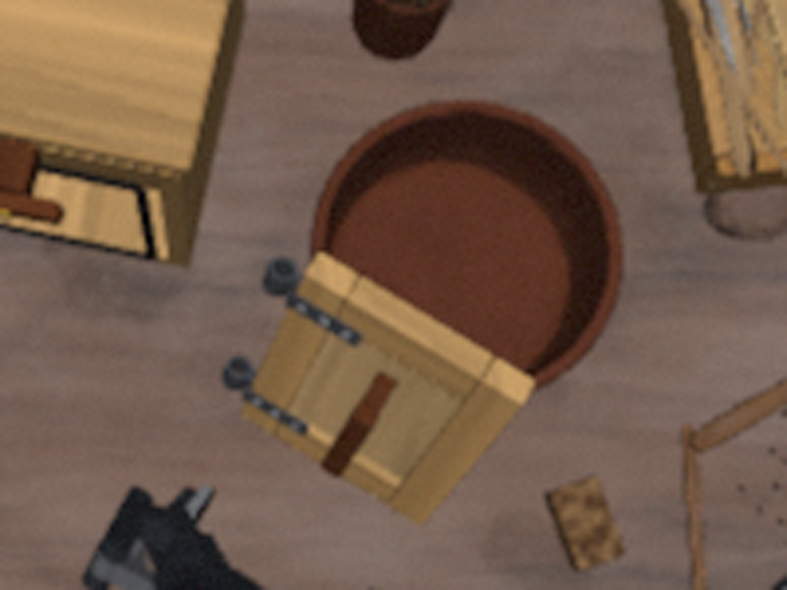

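View pics/s7.png

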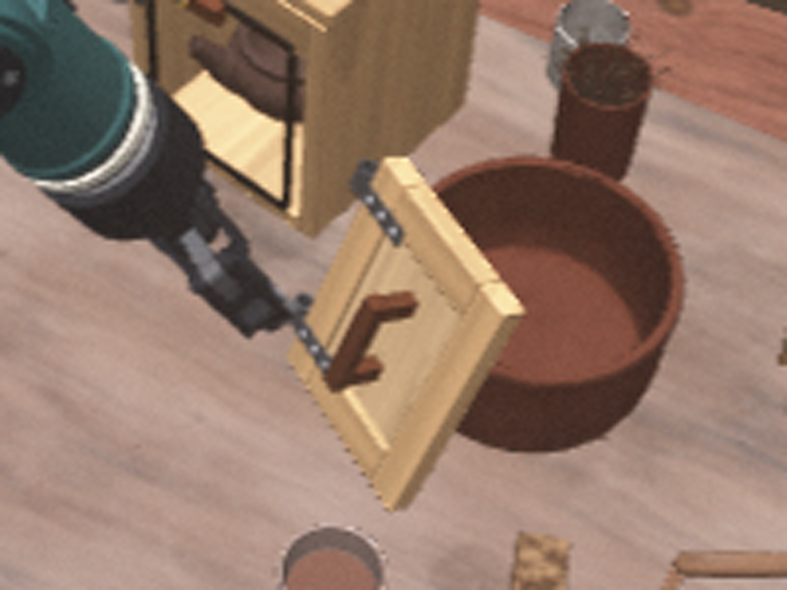

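View pics/w7.png

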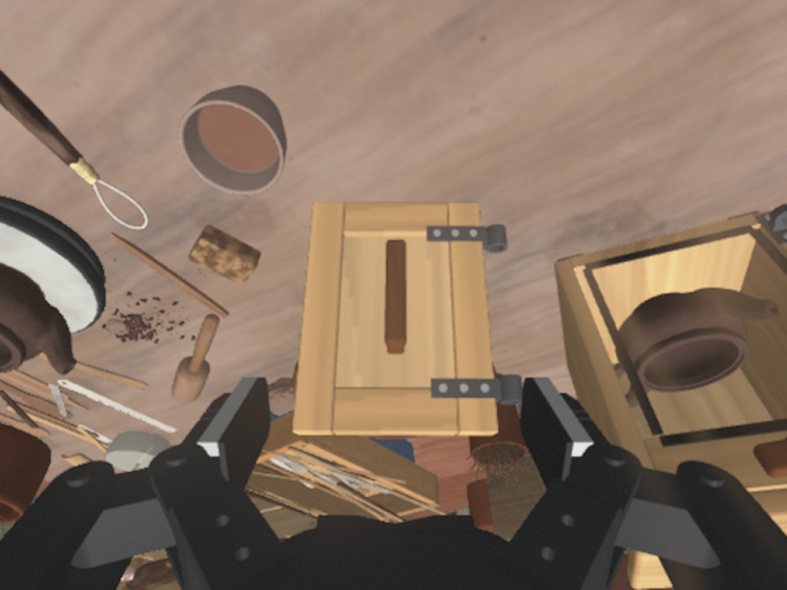

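```bash
cat > fitdoor.py <<'E'
from h import *
s=robot.state(); c=viewer.read_camera("wrist"); W=wristcam(c,s); T=fixedcam("top"); S=fixedcam("scene")
obs={"W":(W,1.4048,(0,0),[((-90,-67.5,18),(312,203)),((-90,67.5,18),(477,203)),((90,-67.5,18),(293,434)),((90,67.5,18),(496,434))]),
"T":(T,3.933,(220,130),[((90,67.5,0),(321,253)),((90,-67.5,0),(535,376)),((90,-67.5,18),(523,402)),((90,67.5,18),(302,285)),((-90,-67.5,18),(422,522)),((-90,67.5,18),(243,412))]),
"S":(S,3.933,(210,150),[((90,67.5,0),(406,157)),((90,67.5,18),(386,163)),((90,-67.5,18),(500,317)),((90,-67.5,0),(523,309)),((-90,-67.5,18),(389,509)),((-90,67.5,18),(288,357))])}
def door(p):
    B,al,th=np.array([p[0],p[1],0]),p[2],p[3]
    u=np.array([np.cos(al),np.sin(al),0]); z=np.array([0,0,1.])
    X=np.sin(th)*u+np.cos(th)*z; Z=-np.cos(th)*u+np.sin(th)*z
    return np.c_[X,np.cross(Z,X),Z],B+90*X
def res(p,ks):
    D,o=door(p); out=[]
    for k in ks:
        cam,sc,off,L=obs[k]
        out.append(proj(cam,np.array([l[0] for l in L])@D.T+o)-(np.array([l[1] for l in L])/sc+off))
    return np.concatenate(out)
for ks in ["W","T","S","WTS"]:
    r=least_squares(lambda p:res(p,ks).ravel(),[515,-320,-.55,.36]); print(ks,r.x.round(3),np.degrees(r.x[2:]).round(1),np.sqrt((r.fun**2).mean()).round(2), (door(r.x)[1]+90*door(r.x)[0][:,0]).round(1))
print(r.fun.reshape(-1,2).round(1).tolist())
E
python3 fitdoor.py
```

```text
W [ 5.15408e+02 -3.20369e+02 -5.29000e-01  3.88000e-01] [-30.3  22.2] 1.94 [ 574.1 -354.7  166.7]
T [ 5.20629e+02 -3.24056e+02 -5.09000e-01  3.30000e-01] [-29.2  18.9] 0.89 [ 571.6 -352.5  170.3]
S [ 5.19610e+02 -3.25004e+02 -5.52000e-01  3.39000e-01] [-31.6  19.4] 0.7 [ 570.6 -356.4  169.7]
WTS [ 5.17185e+02 -3.21826e+02 -5.27000e-01  3.61000e-01] [-30.2  20.7] 1.45 [ 572.1 -353.8  168.4]
[[-1.4, 0.4], [0.9, -0.1], [-2.9, 3.1], [2.2, 3.0], [-0.4, -0.5], [0.9, 1.2], [0.6, 1.0], [0.5, -2.7], [0.0, 1.7], [-1.4, 1.2], [-1.2, -0.9], [-2.0, -1.7], [0.2, -0.8], [0.3, 0.1], [-0.8, 1.0], [-1.9, 0.0]]
```

```bash
cat >> h.py <<'E'
M2=np.c_[[0,0,-1],[0,-1,0],[-1,0,0.]]
def leaned(bx=518,by=-322,al=-.529,th=.358):
    u=np.array([np.cos(al),np.sin(al),0]); z=np.array([0,0,1.])
    X=np.sin(th)*u+np.cos(th)*z; Z=-np.cos(th)*u+np.sin(th)*z
    return np.c_[X,np.cross(Z,X),Z],np.array([bx,by,0])+90*X
E
python3 - <<'E'
from h import *
D,o=leaned(); p,f=fit(); print(np.abs(f).max(),p.round(1))
t=o+D@[165,0,9]; print(t)
delta(t,D@M2); print(ik(p,t,D@M2,robot.state()["joints"]),ik(p,o+D@[86,0,9],D@M2,robot.state()["joints"]))
E
```

```text
0.0014464173597730223 [  0.  152.6 449.  499.8 100.7 302.8  56.6  -0. ]
[ 587.86185173 -362.83945704  241.9864881 ]
t 14.03 pos [ 438.9 -275.   231.6] j [-0.72 -0.3   1.84  0.1   1.12 -1.78] F [ 0.3 -0.2  0.4] g 0.999
shift mm [1.000e-01 1.571e+02 7.290e+01] units [3.000e-04 3.928e-01 1.822e-01] rows>= 4.2
turn deg [ 38.23 -38.02  83.76] units [ 0.8495 -0.845   1.8614] rows>= 13.9
(array([-0.62087699,  0.68981927,  0.62986893, -0.03916043,  2.17816006,
       -0.10843838]), np.float64(5.066735013709152e-15)) (array([-0.62418727,  0.62189857,  0.87977352, -0.03657001,  1.99618261,
       -0.1042824 ]), np.float64(9.462268094570527e-10))
```

Call:
jog_arm(motion=[[0,[0,-0.03,-0.08],[0,0,0]],[0,[0,-0.03,-0.08],[0.06,-0.06,0.13]],[0,[0,0,0],[0.061,-0.06,0.133]],[0,[0,0,0],[0.061,-0.06,0.133]],[0,[0,0,0],[0.061,-0.06,0.133]],[0,[0,0,0],[0.061,-0.06,0.133]],[0,[0,0,0],[0.061,-0.06,0.133]],[0,[0,0,0],[0.061,-0.06,0.133]],[0,[0,0,0],[0.061,-0.06,0.133]],[0,[0,0,0],[0.061,-0.06,0.133]],[0,[0,0,0],[0.061,-0.06,0.133]],[0,[0,0,0],[0.061,-0.06,0.133]]])

```text
time: 15.03
ee_pos: [394.2, -246.0, 256.8]
eef_rot: [3.094, -0.296, -0.403]
force: [-0.3, 0.3, -0.9]
grip_width: 1.002
```

Run:
```python
from h import *
D,o=leaned()
t=o+D@[165,0,9]; 
delta(t,D@M2)
```

```text
t 15.03 pos [ 394.2 -246.   256.8] j [-0.6   0.05  1.42 -0.14  1.89 -0.43] F [-0.3  0.3 -0.9] g 1.002
shift mm [209.5  78.4 -36.9] units [ 0.5236  0.196  -0.0923] rows>= 5.4
turn deg [ 7.65 -6.11 18.17] units [ 0.17   -0.1357  0.4038] rows>= 2.9
```

Call:
jog_arm(motion=[[0,[0.04,0.015,-0.02],[0.05,-0.04,0.13]],[0,[0.07,0.025,-0.02],[0.05,-0.04,0.13]],[0,[0.08,0.02,-0.01],[0.05,-0.04,0.12]]])

```text
time: 15.28
ee_pos: [462.2, -291.9, 250.7]
eef_rot: [-2.908, 0.774, 0.529]
force: [1.5, 0.5, 0.3]
grip_width: 0.996
```

Run:
```python
from h import *
D,o=leaned()
t=o+D@[165,0,9]; 
delta(t,D@M2)
```

```text
t 15.28 pos [ 462.2 -291.9  250.7] j [-0.64  0.32  1.14 -0.05  2.04 -0.14] F [1.5 0.5 0.3] g 0.996
shift mm [138.2  -0.8 -42.4] units [ 0.3454 -0.002  -0.1061] rows>= 3.5
turn deg [0.5  0.01 0.4 ] units [0.0111 0.0003 0.0089] rows>= 0.1
```

Call:
jog_arm(motion=[[0,[0.08,0,-0.04],[0,0,0]],[0,[0.08,0,-0.03],[0,0,0]],[0,[0.08,0,-0.02],[0,0,0]],[0,[0.06,0,-0.01],[0,0,0]],[0,[0,0,0],[0,0,0]],[0,[0,0,0],[0,0,0]]])

```text
time: 15.78
ee_pos: [580.4, -363.7, 217.4]
eef_rot: [-2.886, 0.779, 0.57]
force: [-0.5, -0.4, 1.0]
grip_width: 1.001
```

Run:
```python
from h import *
D,o=leaned()
t=o+D@[165,0,9]; 
delta(t,D@M2); s=robot.state(); overlay("wrist",D,o,"w8.png",(0,0,560,420),w=s)
```

```text
t 15.78 pos [ 580.4 -363.7  217.4] j [-0.62  0.7   0.67 -0.05  2.16 -0.12] F [-0.5 -0.4  1. ] g 1.001
shift mm [ -3.8  -4.4 -25. ] units [-0.0094 -0.011  -0.0626] rows>= 0.6
turn deg [0.19 1.8  0.05] units [0.0043 0.0399 0.0012] rows>= 0.3
```

View pics/w8.png

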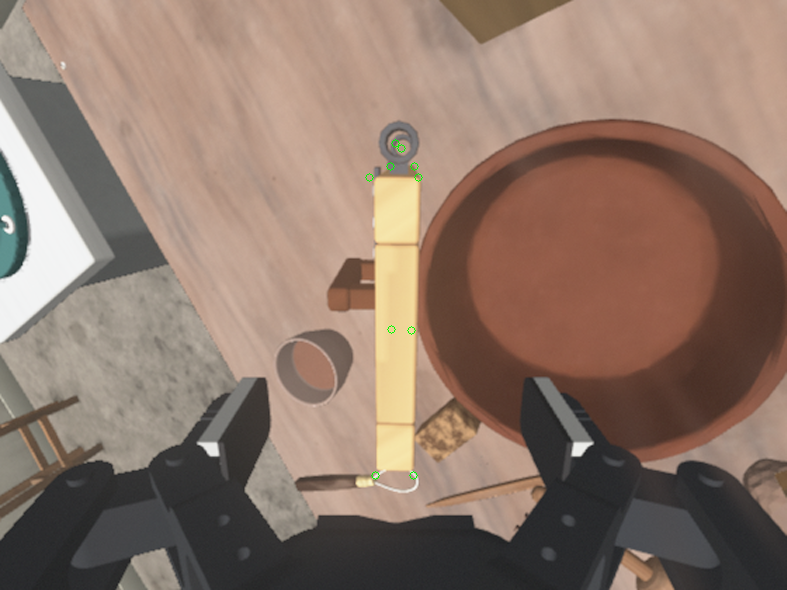

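Run:
```python
from h import *
D,o=leaned()
delta(o+D@[86,1.5,9],D@M2)
```

```text
t 15.83 pos [ 579.9 -363.3  216. ] j [-0.62  0.7   0.68 -0.05  2.16 -0.12] F [-0.6  0.9 -1.8] g 0.998
shift mm [-1.1 -6.1 52.4] units [-0.0029 -0.0153  0.1309] rows>= 1.3
turn deg [0.18 1.92 0.06] units [0.0039 0.0426 0.0013] rows>= 0.3
```

Call:
jog_arm(motion=[[0,[-0.002,-0.01,0.05],[0,0.045,0]],[0,[0,-0.006,0.05],[0,0.01,0]],[0,[0,0,0.03],[0,0,0]],[0,[0,0,0],[0,0,0]],[0,[0,0,0],[0,0,0]]])

```text
time: 16.25
ee_pos: [562.5, -345.1, 165.8]
eef_rot: [-2.906, 0.784, 0.514]
force: [-0.5, -1.2, 0.3]
grip_width: 1.0
```

Run:
```python
from h import *
D,o=leaned()
delta(o+D@[86,1.5,9],D@M2)
s=robot.state(); overlay("wrist",D,o,"w9.png",(0,0,560,420),w=s)
```

```text
t 16.25 pos [ 562.5 -345.1  165.8] j [-0.62  0.61  0.9  -0.04  1.98 -0.1 ] F [-0.5 -1.2  0.3] g 1.0
shift mm [ 2.2  1.  -3.2] units [ 0.0056  0.0025 -0.0079] rows>= 0.1
turn deg [ 0.17 -0.47  0.08] units [ 0.0037 -0.0104  0.0017] rows>= 0.1
```

View pics/w9.png

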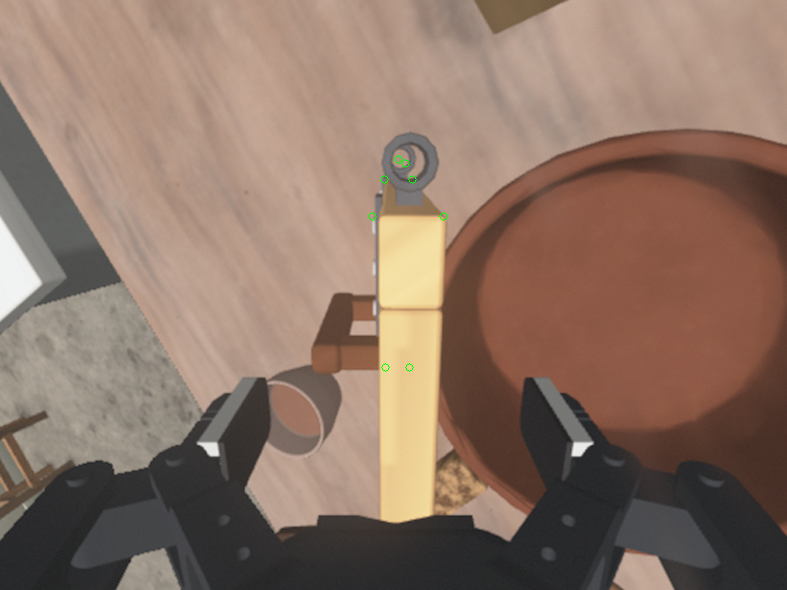

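Call:
jog_arm(motion=[[0,[0.012,0.002,-0.012],[0,0,0]],[0,[0,0,0],[0,0,0]],[0.6,[0,0,0],[0,0,0]],[0.6,[0,0,0],[0,0,0]],[0.6,[0,0,0],[0,0,0]]])

```text
time: 16.72
ee_pos: [568.3, -349.6, 175.5]
eef_rot: [-2.911, 0.786, 0.502]
force: [-0.3, 0.3, -0.0]
grip_width: 0.603
```

Run:
```python
from h import *
D,o=leaned()
delta(o+D@[86,1.5,9],D@M2)
s=robot.state(); overlay("wrist",None,o,"w10.png",(0,0,560,420),w=s)
```

```text
t 16.72 pos [ 568.3 -349.6  175.5] j [-0.62  0.62  0.87 -0.04  1.99 -0.1 ] F [-0.3  0.3 -0. ] g 0.603
shift mm [-1.3 -0.   8.5] units [-0.0033 -0.0001  0.0212] rows>= 0.2
turn deg [ 0.22 -1.01  0.05] units [ 0.0048 -0.0224  0.001 ] rows>= 0.1
```

View pics/w10.png

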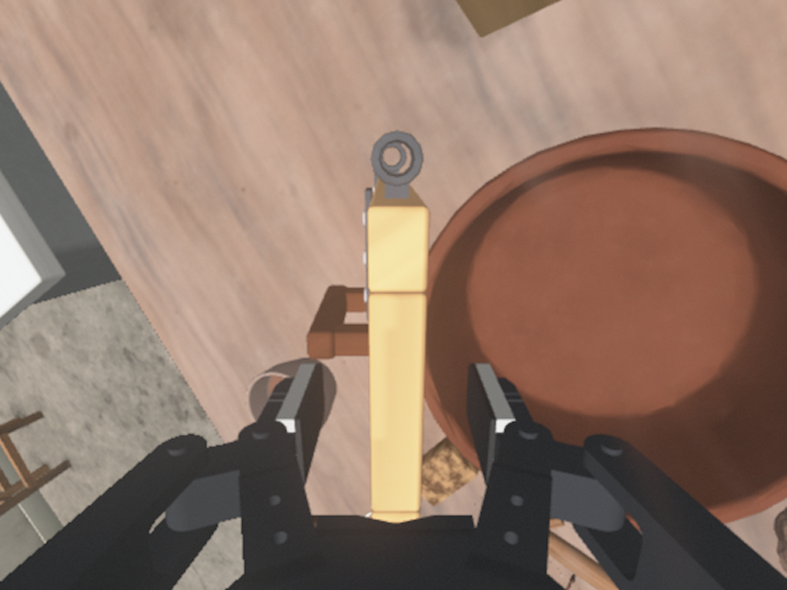

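Call:
jog_arm(motion=[[0.6,[-0.001,0,0.014],[0,-0.025,0]],[0.6,[0,0,0.005],[0,0,0]],[0.7,[0,0,0],[0,0,0]],[1,[0,0,0],[0,0,0]],[1,[0,0,0],[0,0,0]],[1,[0,0,0],[0,0,0]],[1,[0,0,0],[0,0,0]]], squeeze=100)

```text
time: 17.35
ee_pos: [565.6, -348.0, 168.1]
eef_rot: [-2.901, 0.783, 0.531]
force: [0.2, -1.1, 0.4]
grip_width: 0.188
```

Run:
```python
from h import *
D,o=leaned()
delta(o+D@[86,1.5,9],D@M2)
s=robot.state(); overlay("wrist",None,o,"w11.png",(0,0,560,420),w=s)
```

```text
t 17.35 pos [ 565.6 -348.   168.1] j [-0.62  0.63  0.87 -0.04  2.   -0.1 ] F [ 0.2 -1.1  0.4] g 0.188
shift mm [-0.9  0.   0.4] units [-0.0021  0.0001  0.0011] rows>= 0.0
turn deg [0.22 0.2  0.04] units [0.005  0.0045 0.001 ] rows>= 0.0
```

View pics/w11.png

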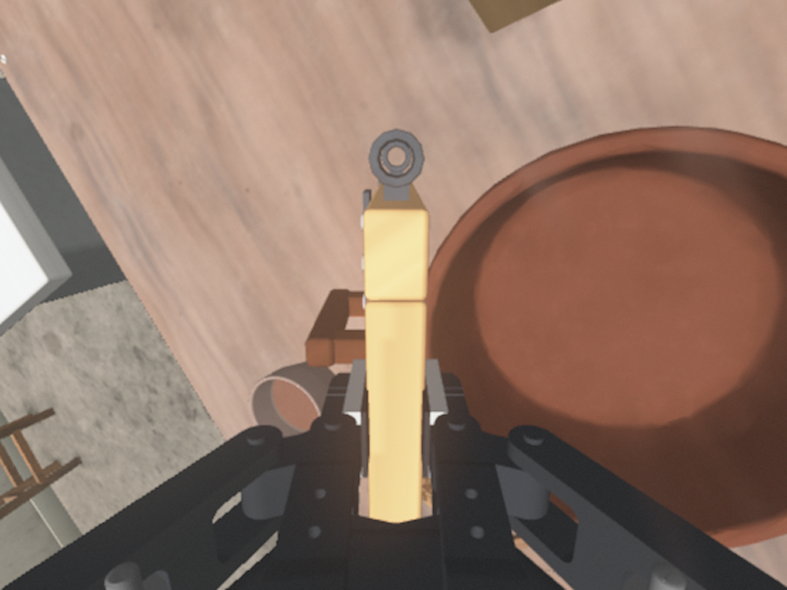

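```bash
cat >> h.py <<'E'
CUPB=np.array([734.6,-155.7,-.194])
def hung(phi,lift,pin=None,yaw=-.194):
    "door pose at opening phi (deg), knuckles lift mm above home"
    if pin is None: pin=pose2(CUPB,[-100.5,80,0])[0][:2]
    a=np.pi+yaw-np.radians(phi); Z=np.array([np.cos(a),np.sin(a),0]); X=np.array([0,0,1.]); Y=np.cross(Z,X)
    D=np.c_[X,Y,Z]; o=np.array([pin[0],pin[1],35+lift])-D@[-69,80,9]
    return D,o
GR=np.array([86,1.5,9.])
E
python3 - <<'E'
from h import *
s=robot.state()
c=viewer.read_camera("wrist"); K=c["intrinsics"];T=c["T_tool_cam"]
for uv,zt in [((397/1.4048,157/1.4048),17),((397/1.4048,157/1.4048),137)]:
    d=T[:3,:3]@np.linalg.solve(K,[uv[0],uv[1],1]); print(T[:3,3]+d*(zt-T[2,3])/d[2])
D,o=leaned(); Rt=R.from_rotvec(s["eef_rot"]).as_matrix()
print("up in tool",Rt.T@[0,0,1])
p,_=fit()
for ph in [50,70,80]:
    D,o=hung(ph,50); t=o+D@GR; print(ph,t,ik(p,t,D@M2,s["joints"])); 
D,o=hung(70,50); delta(o+D@GR,D@M2)
E
```

```text
[-1.38845068e-02 -7.91404467e+01  1.70000000e+01]
[  0.58126245 -78.96781132 137.        ]
up in tool [-0.35369431  0.00340383 -0.93535488]
50 [582.67396885 -95.74500917 240.        ] (array([-2.58864950e-01,  1.80341561e-01,  1.29285574e+00, -3.40962327e-11,
        1.66839535e+00,  8.07799676e-01]), np.float64(5.271852667878904e-10))
70 [573.85000925 -69.94973766 240.        ] (array([-2.19361582e-01,  1.52706951e-01,  1.32454577e+00, -1.63121722e-10,
        1.66433993e+00,  1.19636889e+00]), np.float64(3.1614173604783017e-09))
80 [572.92299021 -56.29772375 240.        ] (array([-1.96426807e-01,  1.47326605e-01,  1.33063824e+00,  1.33116276e-17,
        1.66362781e+00,  1.39383659e+00]), np.float64(2.1310534303566807e-15))
t 17.45 pos [ 565.6 -348.   168.1] j [-0.62  0.63  0.87 -0.04  2.   -0.1 ] F [ 0.6 -1.1  0.7] g 0.191
shift mm [-149.8 -244.3  -21.1] units [-0.3746 -0.6107 -0.0528] rows>= 6.9
turn deg [ 9.38 19.24 50.32] units [0.2085 0.4276 1.1182] rows>= 7.6
```

Call:
jog_arm(motion=[[1,[-0.01,0,-0.025],[0,0,0]],[1,[-0.025,0,-0.065],[0,0,0]],[1,[-0.032,0,-0.085],[0,0,0]],[1,[-0.032,0,-0.085],[0,0,0]],[1,[-0.032,0,-0.085],[0,0,0]],[1,[-0.015,0,-0.03],[0.03,0.06,0.14]],[1,[0,0,0],[0.03,0.06,0.14]]])

```text
time: 18.03
ee_pos: [565.8, -346.7, 323.2]
eef_rot: [-2.82, 1.125, 0.416]
force: [0.8, 0.1, -3.3]
grip_width: 0.19
```

Run:
```python
from h import *
D,o=hung(70,60); delta(o+D@GR,D@M2)
```

```text
t 18.03 pos [ 565.8 -346.7  323.2] j [-0.64  0.57  0.64  0.01  2.22  0.13] F [ 0.8  0.1 -3.3] g 0.19
shift mm [-158.  -209.   115.7] units [-0.3949 -0.5224  0.2893] rows>= 6.9
turn deg [ 6.88 15.   37.35] units [0.153  0.3333 0.8299] rows>= 5.7
```

Call:
jog_arm(motion=[[1,[-0.03,-0.04,0.0],[0.025,0.056,0.14]],[1,[-0.04,-0.06,0.01],[0.025,0.056,0.14]],[1,[-0.05,-0.06,0.01],[0.025,0.056,0.14]],[1,[-0.05,-0.05,0.01],[0.025,0.056,0.14]],[1,[-0.06,-0.04,0.01],[0.025,0.056,0.14]]])

```text
time: 18.45
ee_pos: [594.5, -236.7, 325.0]
eef_rot: [2.433, -1.948, -0.03]
force: [-13.9, -33.8, 13.2]
grip_width: 0.192
```

Run:
```python
from h import *
D,o=hung(70,60); delta(o+D@GR,D@M2)
```

```text
t 18.45 pos [ 594.5 -236.7  325. ] j [-0.46  0.31  0.97 -0.02  1.89  0.89] F [-13.9 -33.8  13.2] g 0.192
shift mm [-167.3  -18.7   74.3] units [-0.4181 -0.0468  0.1859] rows>= 4.4
turn deg [ 1.82 -0.09  3.75] units [ 0.0405 -0.0019  0.0833] rows>= 0.6
```

Call:
jog_arm(motion=[[1,[0.05,0.03,0],[0,0,0]],[1,[0.05,0.05,0],[0,0,0]],[1,[0.0,0.04,0],[0,0,0]],[1,[0,0,0],[0,0,0]]])

```text
time: 18.78
ee_pos: [552.9, -284.8, 331.0]
eef_rot: [2.423, -1.945, -0.018]
force: [-0.0, -0.8, -2.4]
grip_width: 0.193
```

Run:
```python
from h import *
D,o=hung(70,60); delta(o+D@GR,D@M2)
s=robot.state(); overlay("wrist",None,o,"w12.png",(0,0,560,420),w=s)
overlay("scene",None,o,"s12.png",(180,60,240,180))
```

```text
t 18.78 pos [ 552.9 -284.8  331. ] j [-0.55  0.26  1.01 -0.03  1.88  0.79] F [-0.  -0.8 -2.4] g 0.193
shift mm [-206.3  -69.6   76. ] units [-0.5157 -0.174   0.1901] rows>= 5.5
turn deg [ 1.93 -0.79  3.59] units [ 0.0429 -0.0176  0.0798] rows>= 0.6
```

View pics/w12.png

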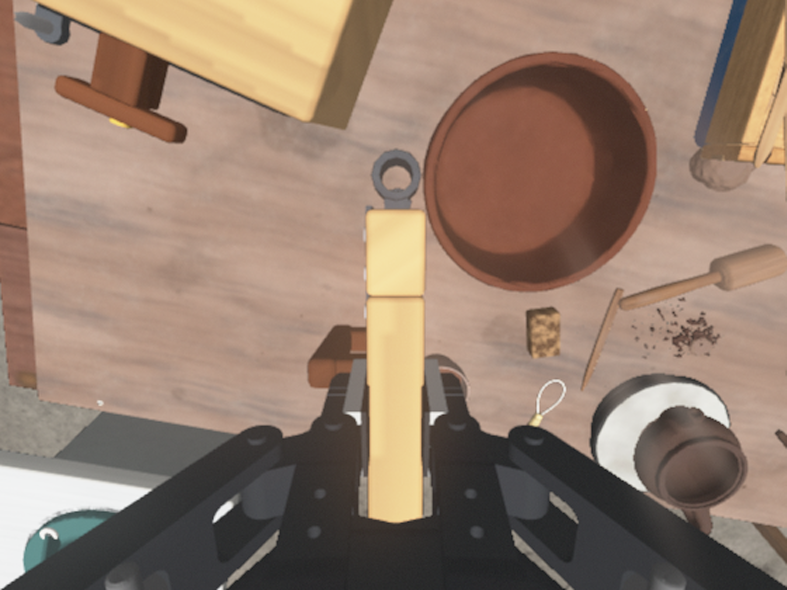

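View pics/s12.png

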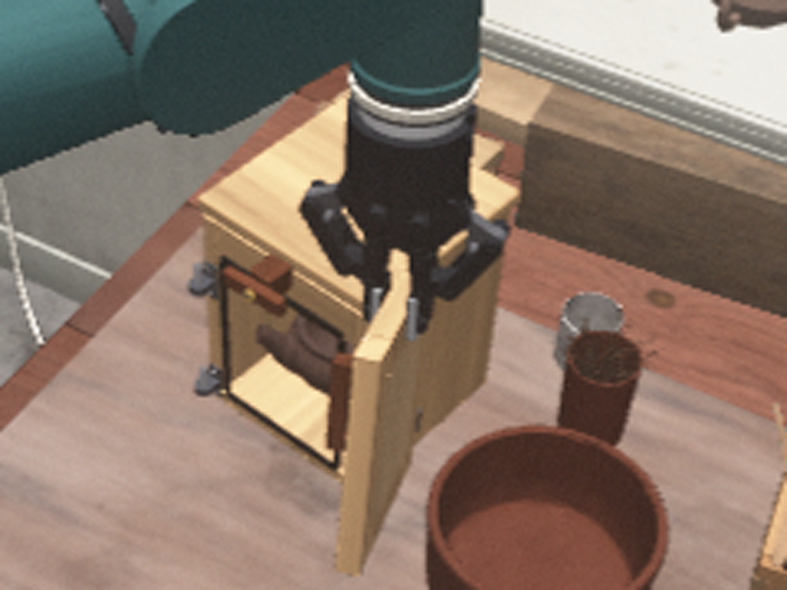

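Run:
```python
from h import *
s=robot.state(); print(s["eef_rot"],s["ee_pos"])
c=viewer.read_camera("wrist"); i=c["pixels"][80:240,230:330,::-1]
cv2.imwrite("pics/w12z.png",cv2.resize(i,None,fx=3.6,fy=3.6,interpolation=cv2.INTER_CUBIC))
K=c["intrinsics"];T=c["T_tool_cam"]
P=np.array([(90,67.5,18),(90,67.5,0),(69,80,9),(90,37.5,18),(90,37.5,0)]); U=np.array([(366,210),(425,210),(397,175.5),(368,296),(423,296)])/1.4048
P11=P; U11=np.array([(365,210),(427,210),(397,157),(366,299),(426,299)])/1.4048
def f(p,U):
    D=M2.T # tool<-door
    A=R.from_rotvec([p[0],0,0]).as_matrix()
    q=(P-[p[1],p[2],9])@ (A@M2.T).T
    Ti=np.linalg.inv(T); q=q@Ti[:3,:3].T+Ti[:3,3]; u=q@K.T; return (u[:,:2]/u[:,2:]-U).ravel()
for U_ in (U11,U):
    r=least_squares(f,[0,86,1.5],args=(U_,)); print(np.degrees(r.x[0]),r.x[1:],r.fun.reshape(-1,2).round(1).tolist())
```

```text
[ 2.42570232 -1.94430655 -0.01640358] [ 554.94677878 -284.141971    330.08110492]
7.5320710922393515 [111.17335905   6.75551979] [[3.2, -0.3], [1.8, -0.3], [1.5, -0.3], [4.1, 0.5], [0.3, 0.5]]
-6.285969442263892 [111.69317515   3.41542995] [[4.4, -0.5], [0.6, -0.5], [1.1, -0.2], [3.6, 0.7], [1.2, 0.7]]
```

View pics/w12z.png

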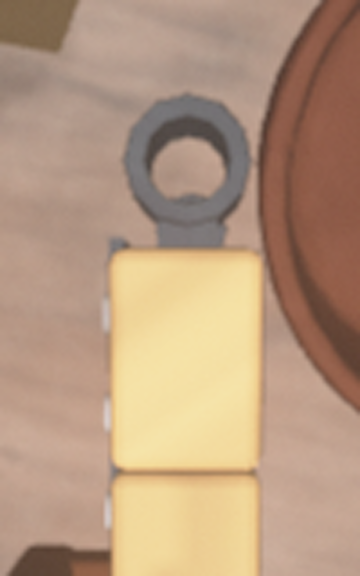

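Run:
```python
from h import *
D,o=hung(70,60); delta([520,-215,225],D@M2)
```

```text
t 18.93 pos [ 555.5 -283.8  329.8] j [-0.55  0.27  1.01 -0.03  1.88  0.79] F [ 0.   0.2 -3.5] g 0.192
shift mm [-76.1  16.2 104.5] units [-0.1903  0.0406  0.2611] rows>= 3.1
turn deg [ 1.82 -0.75  3.74] units [ 0.0404 -0.0166  0.0831] rows>= 0.6
```

Call:
jog_arm(motion=[[1,[-0.03,0.01,0.0],[0.04,-0.016,0.083]],[1,[-0.06,0.015,0.04],[0.02,-0.01,0.02]],[1,[-0.06,0.01,0.07],[0,0,0]],[1,[-0.03,0,0.07],[0,0,0]],[1,[0,0,0.06],[0,0,0]],[1,[0,0,0],[0,0,0]],[1,[0,0,0],[0,0,0]]])

```text
time: 19.52
ee_pos: [534.7, -207.4, 228.2]
eef_rot: [-2.356, 2.045, -0.001]
force: [-0.1, 0.2, -2.8]
grip_width: 0.19
```

Run:
```python
from h import *
D,o=hung(70,60); delta([520,-215,200],D@M2)
overlay("scene",None,o,"s13.png",(180,60,240,180))
overlay("top",None,o,"t13.png",(160,100,240,180))
```

```text
t 19.52 pos [ 534.7 -207.4  228.2] j [-0.48  0.14  1.36  0.02  1.63  0.95] F [-0.1  0.2 -2.8] g 0.19
shift mm [ 5.9 16.  27.9] units [0.0146 0.0401 0.0698] rows>= 0.8
turn deg [-0.96  0.75 -0.8 ] units [-0.0214  0.0168 -0.0177] rows>= 0.2
```

View pics/s13.png

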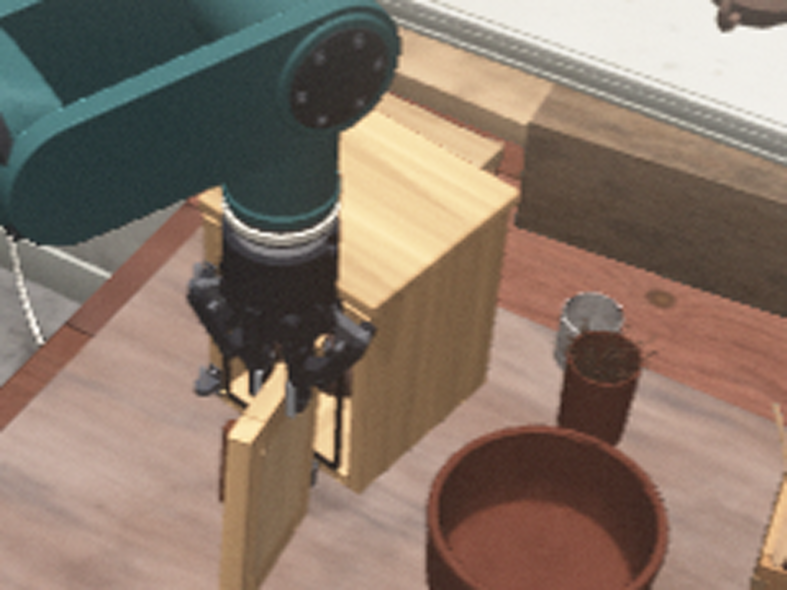

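View pics/t13.png

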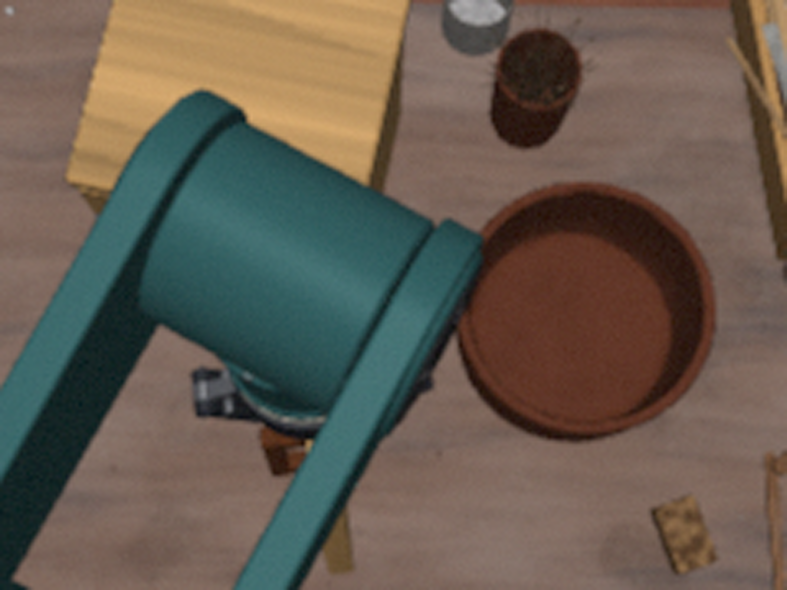

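Call:
jog_arm(motion=[[1,[0.012,0.05,0.02],[-0.03,0.022,-0.02]],[1,[0,0.01,0.03],[-0.005,0.005,0]],[1,[0,0,0.02],[0,0,0]],[1,[0,0,0],[0,0,0]]], squeeze=30)

```text
time: 19.95
ee_pos: [516.1, -219.6, 207.1]
eef_rot: [2.379, -2.035, 0.022]
force: [0.1, -0.5, -4.7]
grip_width: 0.19
```

Run:
```python
from h import *
D,o=hung(70,60); delta([520,-215,190],D@M2)
```

```text
t 19.95 pos [ 516.1 -219.6  207.1] j [-0.5   0.12  1.43 -0.01  1.58  0.92] F [ 0.1 -0.5 -4.7] g 0.19
shift mm [-4.3 -4.5 17. ] units [-0.0106 -0.0113  0.0425] rows>= 0.4
turn deg [-0.07 -1.02  0.03] units [-0.0015 -0.0227  0.0006] rows>= 0.1
```

Call:
jog_arm(motion=[[1,[0,0,0.012],[0,-0.025,0]],[1,[0,0,0.012],[0,0,0]],[1,[0,0,0.008],[0,0,0]]])

```text
time: 20.2
ee_pos: [518.7, -220.8, 196.7]
eef_rot: [-2.382, 2.039, -0.007]
force: [-0.7, -1.2, -4.2]
grip_width: 0.192
```

Run:
```python
from h import *
D,o=hung(70,60); delta([520,-215,185],D@M2)
```

```text
t 20.2 pos [ 518.7 -220.8  196.7] j [-0.51  0.13  1.43  0.01  1.57  0.91] F [-0.7 -1.2 -4.2] g 0.192
shift mm [-5.5 -2.1 11.8] units [-0.0138 -0.0052  0.0294] rows>= 0.3
turn deg [-0.43  0.03 -0.02] units [-0.0096  0.0007 -0.0004] rows>= 0.1
```

Call:
jog_arm(motion=[[1,[0,0,0.01],[0,0,0]],[1,[0,0,0.008],[0,0,0]],[1,[0,0,0.005],[0,0,0]]])

```text
time: 20.45
ee_pos: [519.4, -221.2, 186.7]
eef_rot: [-2.381, 2.039, -0.007]
force: [1.0, 0.3, -3.8]
grip_width: 0.188
```

Run:
```python
from h import *
D,o=hung(70,60); delta([520,-215,185],D@M2)
s=robot.state(); overlay("wrist",None,o,"w14.png",(200,60,180,135),w=s)
```

```text
t 20.45 pos [ 519.4 -221.2  186.7] j [-0.51  0.14  1.45  0.01  1.55  0.91] F [ 1.   0.3 -3.8] g 0.188
shift mm [-6.  -1.5  1.7] units [-0.015  -0.0038  0.0042] rows>= 0.2
turn deg [-0.46  0.04 -0.04] units [-0.0103  0.0008 -0.0009] rows>= 0.1
```

View pics/w14.png

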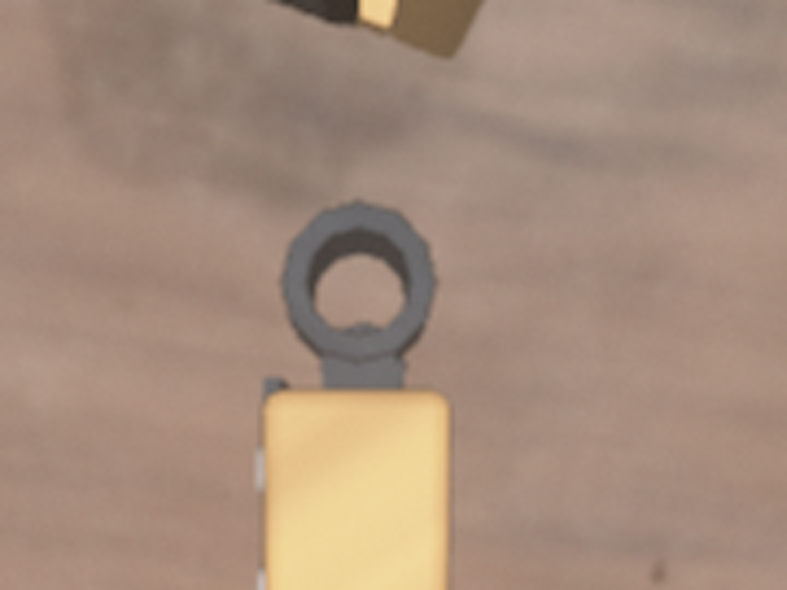

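Call:
jog_arm(motion=[[1,[0,0,0.01],[0,0,0]],[1,[0,0,0.008],[0,0,0]],[1,[0,0,0.006],[0,0,0]]])

```text
time: 20.75
ee_pos: [520.5, -221.6, 184.8]
eef_rot: [-2.381, 2.038, -0.019]
force: [-0.7, 0.2, 1.4]
grip_width: 0.191
```

Run:
```python
from h import *
D,o=hung(70,60); delta([520,-215,176],D@M2)
s=robot.state(); overlay("wrist",None,o,"w15.png",(200,60,180,135),w=s)
```

```text
t 20.75 pos [ 520.5 -221.6  184.8] j [-0.51  0.14  1.45  0.01  1.54  0.91] F [-0.7  0.2  1.4] g 0.191
shift mm [-6.6 -0.4  8.8] units [-0.0166 -0.001   0.022 ] rows>= 0.3
turn deg [-0.79 -0.24 -0.  ] units [-0.0176 -0.0053 -0.0001] rows>= 0.1
```

View pics/w15.png

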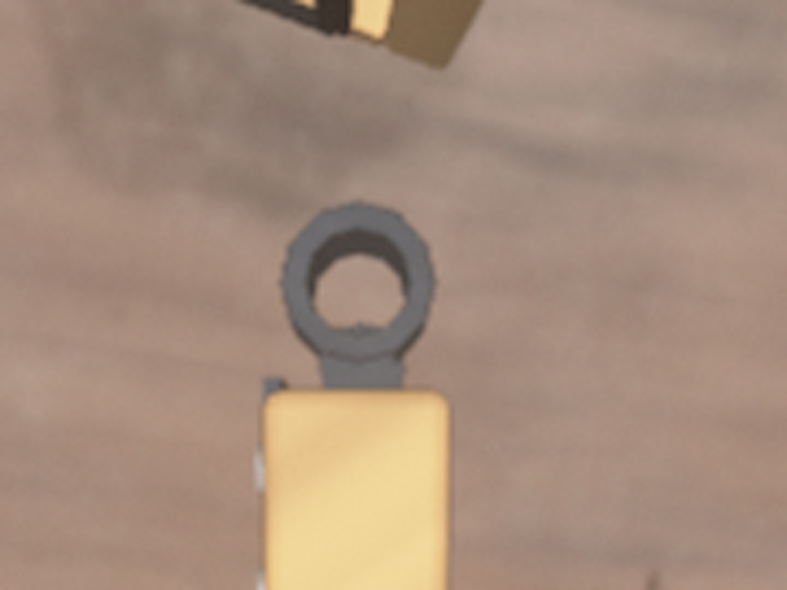

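Call:
jog_arm(motion=[[1,[0,0.015,0.02],[-0.02,0,0]],[1,[0,0.02,0.025],[-0.01,0,0]],[1,[0,0.02,0.025],[-0.01,0,0]],[1,[0,0.02,0.025],[0,0,0]]], squeeze=20)

```text
time: 21.13
ee_pos: [507.1, -226.9, 181.0]
eef_rot: [-2.381, 2.028, -0.07]
force: [-2.8, 7.7, 24.8]
grip_width: 0.192
```

Run:
```python
from h import *
D,o=hung(70,60); delta([520,-215,176],D@M2)
s=robot.state(); overlay("wrist",None,o,"w16.png",(200,60,180,135),w=s)
```

```text
t 21.13 pos [ 507.1 -226.9  181. ] j [-0.53  0.09  1.51  0.    1.49  0.89] F [-2.8  7.7 24.8] g 0.192
shift mm [ -9.8 -14.4   5.3] units [-0.0245 -0.036   0.0132] rows>= 0.4
turn deg [-2.24 -1.45  0.27] units [-0.0498 -0.0323  0.006 ] rows>= 0.4
```

View pics/w16.png

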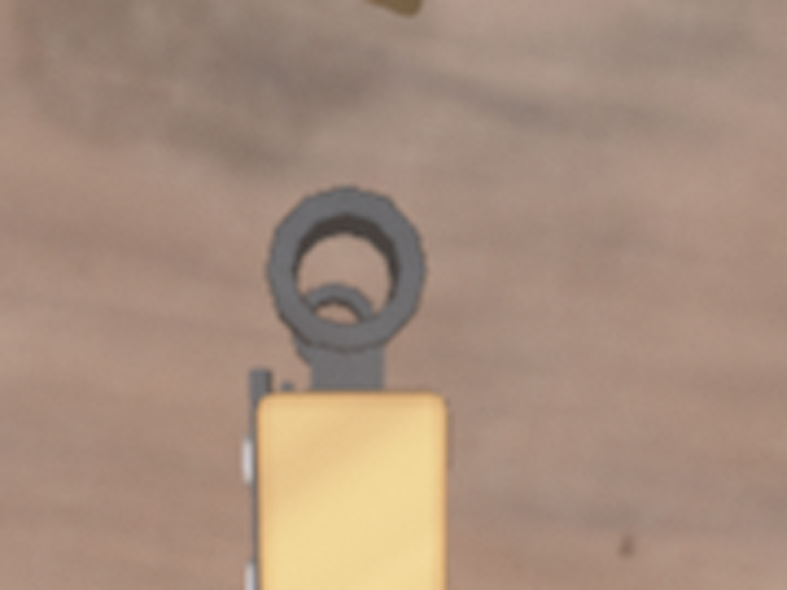

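Call:
jog_arm(motion=[[1,[0,0.02,0.02],[-0.05,-0.03,0]],[1,[0,0.025,0.025],[-0.04,-0.02,0]],[1,[0,0.025,0.025],[-0.03,-0.02,0]],[1,[0,0.02,0.025],[-0.03,-0.01,0]]])

```text
time: 21.52
ee_pos: [490.7, -236.2, 176.3]
eef_rot: [2.39, -2.029, -0.017]
force: [8.6, 7.6, 23.7]
grip_width: 0.189
```

Run:
```python
from h import *
D,o=hung(70,60); delta([520,-215,176],D@M2)
s=robot.state(); overlay("wrist",None,o,"w17.png",(200,60,180,135),w=s)
```

```text
t 21.52 pos [ 490.7 -236.2  176.3] j [-0.55  0.11  1.5  -0.    1.54  0.86] F [ 8.6  7.6 23.7] g 0.189
shift mm [-16.2 -32.3   0. ] units [-0.0405 -0.0808  0.0001] rows>= 0.9
turn deg [0.67 0.25 0.45] units [0.015  0.0055 0.0101] rows>= 0.1
```

View pics/w17.png

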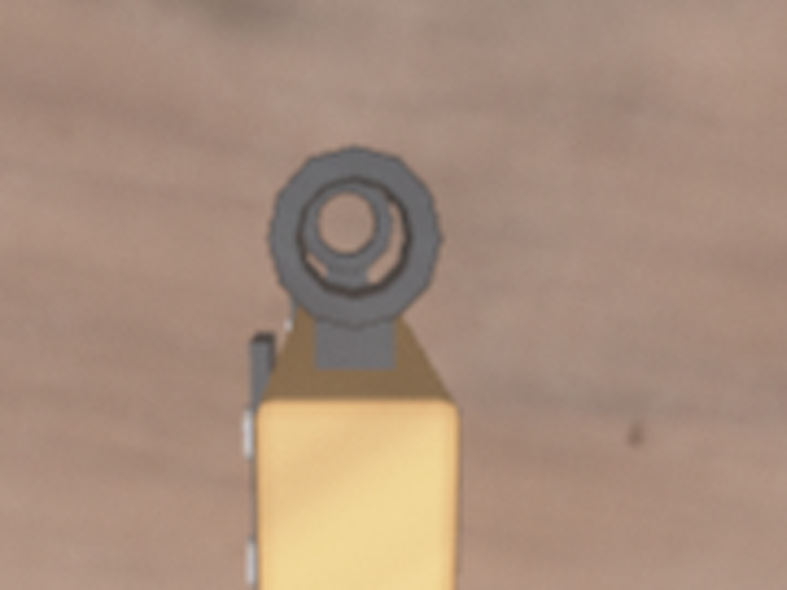

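Call:
jog_arm(motion=[[1,[0,0,0.005],[0,0,0]],[1,[0,0,0],[0,0,0]],[1,[0,0,0],[0,0,0]],[1,[0,0,-0.03],[0,0,0]],[1,[0,0,-0.06],[0,0,0]],[1,[0,0,-0.06],[0,0,0]],[1,[0,0,-0.04],[0,0,0]],[1,[0,0,0],[0,0,0]],[1,[0,0,0],[0,0,0]]], squeeze=110)

```text
time: 22.32
ee_pos: [489.1, -235.4, 248.0]
eef_rot: [2.387, -2.027, -0.037]
force: [-0.3, -0.2, -5.2]
grip_width: 0.188
```

Run:
```python
from h import *
D,o=hung(70,70); delta(o+D@GR,D@M2)
s=robot.state(); overlay("wrist",None,o,"w18.png",(200,60,180,135),w=s)
print(R.from_rotvec(s["eef_rot"]).as_matrix()[:,2])
```

```text
t 22.32 pos [ 489.1 -235.4  248. ] j [-0.55  0.09  1.38 -0.01  1.7   0.86] F [-0.3 -0.2 -5.2] g 0.188
shift mm [-149.7 -110.1  -12.8] units [-0.3742 -0.2753 -0.0319] rows>= 4.5
turn deg [1.3  0.65 0.43] units [0.0288 0.0145 0.0096] rows>= 0.2
[-0.02417178  0.00767257 -0.99967838]
```

View pics/w18.png

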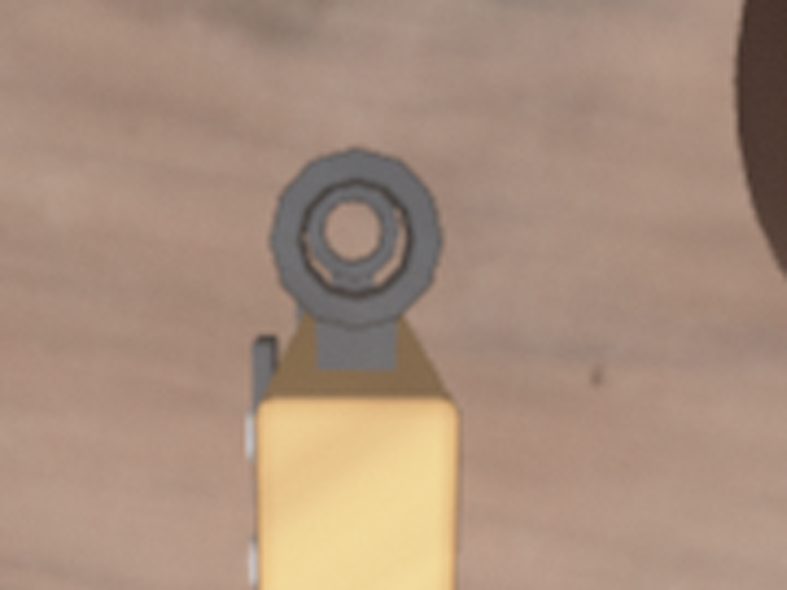

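Run:
```python
from h import *
c=viewer.read_camera("wrist"); K=c["intrinsics"];T=c["T_tool_cam"]
cv2.imwrite("pics/w19.png",c["pixels"][:,:,::-1])
s=4.37037
P=[]
for uv,zt in [((356,238),17),((352,230),137)]:
    u=np.array(uv)/s+[200,60]-0.4
    d=T[:3,:3]@np.linalg.solve(K,[u[0],u[1],1]); P.append(T[:3,3]+d*(zt-T[2,3])/d[2]); print(P[-1])
a=(P[1]-P[0]); print("tilt deg x,y",np.degrees(a[:2]/120))
```

```text
[ -1.34120908 -77.01092109  17.        ]
[ -2.06119904 -77.39210944 137.        ]
tilt deg x,y [-0.34376989 -0.18200403]
```

Call:
jog_arm(motion=[[1,[-0.04,0,-0.01],[0.03,0.015,0.01]],[1,[-0.08,0,-0.01],[0.01,0.005,0]],[1,[-0.09,0,-0.01],[0,0,0]],[1,[-0.09,-0.01,0],[0,0,0]],[1,[-0.06,-0.04,0],[0,0,0]],[1,[-0.01,-0.06,0],[0,0,0]],[1,[0,-0.05,0],[0,0,0]],[1,[0,0,0],[0,0,0]],[1,[0,0,0],[0,0,0]]])

```text
time: 23.17
ee_pos: [523.0, -71.6, 241.1]
eef_rot: [2.376, -2.043, -0.031]
force: [-0.6, 0.4, -2.7]
grip_width: 0.191
```

```bash
cat >> h.py <<'E'
AX=np.array([-1.5,-77.2])
def tohinge(phi,lift,pin):
    D,_=hung(phi,lift,pin); Rt=D@M2; t=np.array([pin[0],pin[1],190+lift])-Rt@np.r_[AX,0]; delta(t,Rt); return t,Rt
E
python3 - <<'E'
from h import *
pin=pose2(CUPB,[-100.5,80,0])[0][:2]; print(pin)
tohinge(70,70,pin)
s=robot.state(); overlay("wrist",None,None,"w20.png",(0,0,560,420),w=s)
E
```

```text
[651.40811622 -57.82579261]
t 23.17 pos [523.  -71.6 241.1] j [-0.24  0.05  1.43  0.    1.68  1.18] F [-0.6  0.4 -2.7] g 0.191
shift mm [  7.3 -51.4 -19.9] units [ 0.0181 -0.1286 -0.0498] rows>= 1.3
turn deg [ 1.08  0.59 -0.25] units [ 0.024   0.013  -0.0056] rows>= 0.2
```

View pics/w20.png

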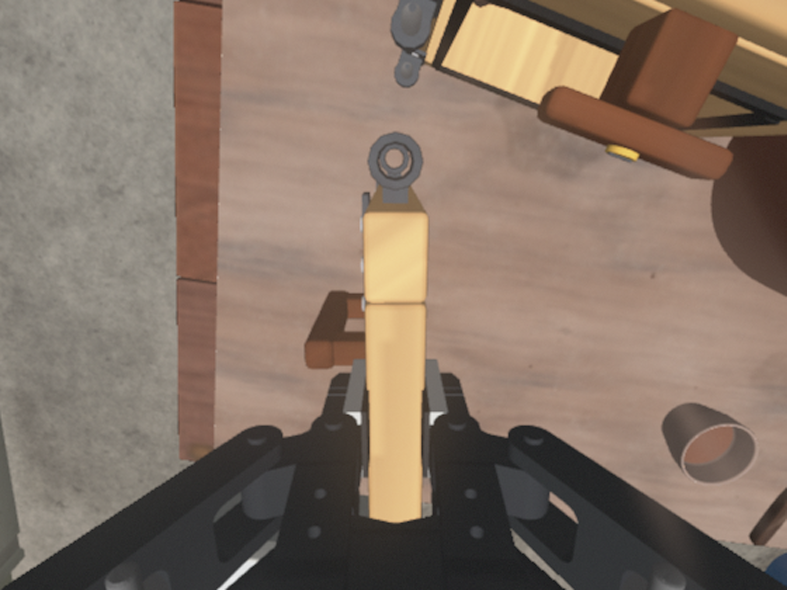

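Run:
```python
from h import *
s=robot.state(); print(s["ee_pos"],s["eef_rot"])
c=overlay("wrist",None,None,"w21.png",(250,0,100,75),w=s)
pin=pose2(CUPB,[-100.5,80,0])[0][:2]
for z in [35,59,155,179]: print(z,(proj(c,[*pin,z])-[250,0])*7.867)
```

```text
[522.88505962 -71.70035736 240.69112579] [ 2.37619389 -2.04338082 -0.03220057]
35 [[320.39590579 389.83554775]]
59 [[324.51179871 353.02146669]]
155 [[351.5599966  111.09229823]]
179 [[363.31093089   5.98755997]]
```

View pics/w21.png

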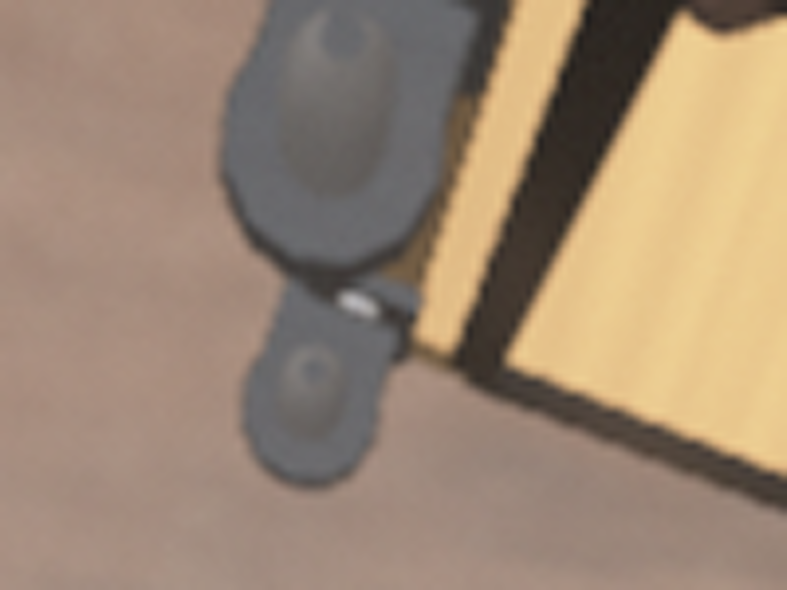

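Run:
```python
from h import *
s=robot.state(); c=viewer.read_camera("wrist"); cam=wristcam(c,s)
U=np.array([(345,30),(334,140),(312,368),(311,405)])/7.867+[250,0]-0.4; Z=[179,155,59,35]
r=least_squares(lambda p:(proj(cam,np.array([[p[0],p[1],z] for z in Z]))-U).ravel(),[651,-58]); print(r.x,r.fun.reshape(-1,2).round(2).tolist())
r2=least_squares(lambda p:(proj(cam,np.array([[p[0]+p[2]*(z-100),p[1]+p[3]*(z-100),z] for z in Z]))-U).ravel(),[651,-58,0,0]); print(r2.x,r2.fun.reshape(-1,2).round(2).tolist())
tohinge(70,45,r.x)
```

```text
[649.79820452 -57.24940299] [[-0.19, 0.44], [0.07, -0.63], [0.25, 0.18], [-0.02, 0.02]]
[ 6.49792032e+02 -5.72050532e+01  1.62818547e-04 -1.18687059e-03] [[-0.09, 0.44], [0.11, -0.63], [0.14, 0.18], [-0.16, 0.02]]
t 23.32 pos [522.7 -72.6 241.8] j [-0.25  0.05  1.43  0.    1.68  1.18] F [ 0.4 -0.9 -4.4] g 0.188
shift mm [  5.8 -50.9   5.9] units [ 0.0144 -0.1273  0.0147] rows>= 1.2
turn deg [ 1.01  0.55 -0.36] units [ 0.0224  0.0123 -0.0079] rows>= 0.2
```

Call:
jog_arm(motion=[[1,[0.008,-0.04,0],[0.03,0.016,-0.01]],[1,[0.004,-0.06,0],[0,0,0]],[1,[0,-0.035,0],[0,0,0]],[1,[0,0,0],[0,0,0]],[1,[0,0,0],[0,0,0]]])

```text
time: 23.73
ee_pos: [574.5, -72.6, 241.1]
eef_rot: [2.382, -2.048, 0.008]
force: [-0.1, -0.4, -3.9]
grip_width: 0.188
```

Run:
```python
from h import *
PIN=np.array([649.8,-57.2])
tohinge(70,45,PIN)
s=robot.state(); c=overlay("wrist",None,None,"w22.png",(200,40,180,135),w=s)
for z in [59,179]: print(z,(proj(c,[*PIN,z])-[200,40])*4.37)
```

```text
t 23.73 pos [574.5 -72.6 241.1] j [-0.22  0.15  1.32 -0.    1.66  1.2 ] F [-0.1 -0.4 -3.9] g 0.188
shift mm [-2.1  0.4  6.1] units [-0.0053  0.0011  0.0153] rows>= 0.2
turn deg [-0.17 -0.23 -0.27] units [-0.0038 -0.005  -0.0061] rows>= 0.1
59 [[338.48772932 320.50805238]]
179 [[331.81687421 323.64915288]]
```

View pics/w22.png

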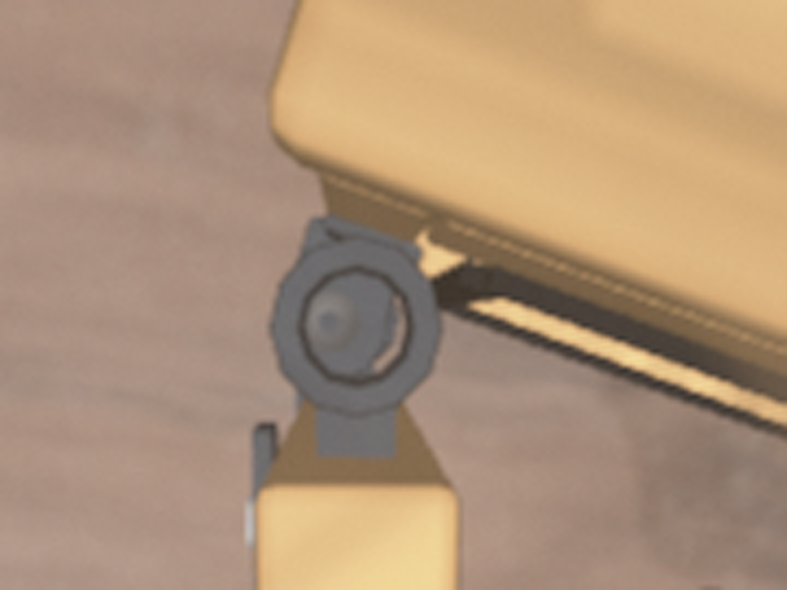

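Call:
jog_arm(motion=[[1,[-0.006,0.001,0.005],[-0.004,-0.005,-0.006]],[1,[-0.002,0,0.005],[0,0,0]],[1,[0,0,0],[0,0,0]]])

```text
time: 24.03
ee_pos: [571.2, -70.3, 237.1]
eef_rot: [2.384, -2.044, -0.002]
force: [-1.2, 0.1, -4.3]
grip_width: 0.188
```

Run:
```python
from h import *
PIN=np.array([649.8,-57.2])
tohinge(70,30,PIN)
s=robot.state(); c=overlay("wrist",None,None,"w23.png",(230,70,100,75),w=s)
for z in [59,179]: print(z,(proj(c,[*PIN,z])-[230,70])*7.867)
```

```text
t 24.03 pos [571.2 -70.3 237.1] j [-0.22  0.15  1.34 -0.    1.66  1.2 ] F [-1.2  0.1 -4.3] g 0.188
shift mm [ 0.7 -2.5 17.1] units [ 0.0018 -0.0064  0.0427] rows>= 0.4
turn deg [ 0.08  0.02 -0.1 ] units [ 0.0018  0.0004 -0.0023] rows>= 0.0
59 [[405.68489373 307.37840695]]
179 [[407.85659757 298.43147029]]
```

View pics/w23.png

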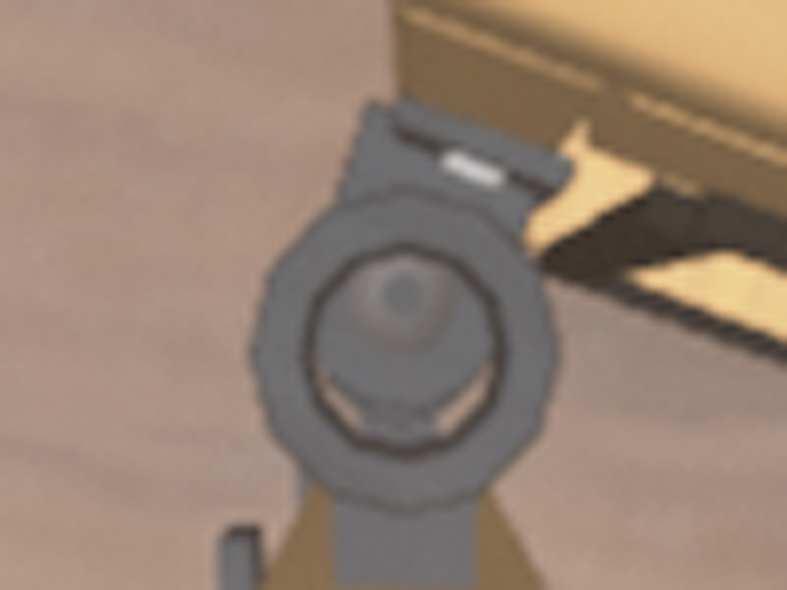

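Call:
jog_arm(motion=[[1,[0.0005,-0.006,0.005],[0,0,0]],[1,[0,-0.003,0.01],[0,0,0]],[1,[0,0,0.005],[0,0,0]],[1,[0,0,0],[0,0,0]]])

```text
time: 24.42
ee_pos: [574.5, -70.0, 229.1]
eef_rot: [2.384, -2.045, -0.0]
force: [0.0, -0.3, -3.0]
grip_width: 0.188
```

Run:
```python
from h import *
PIN=np.array([649.8,-57.2])
tohinge(70,24,PIN)
s=robot.state(); c=overlay("wrist",None,None,"w24.png",(230,70,100,75),w=s)
for z in [59,179]: print(z,(proj(c,[*PIN,z])-[230,70])*7.867)
```

```text
t 24.42 pos [574.5 -70.  229.1] j [-0.22  0.16  1.34 -0.    1.64  1.2 ] F [ 0.  -0.3 -3. ] g 0.188
shift mm [ 0.5  0.8 15.1] units [0.0012 0.002  0.0376] rows>= 0.4
turn deg [ 0.03 -0.02 -0.11] units [ 0.0006 -0.0004 -0.0025] rows>= 0.0
59 [[402.66816398 339.33975385]]
179 [[403.94399852 350.85207843]]
```

View pics/w24.png

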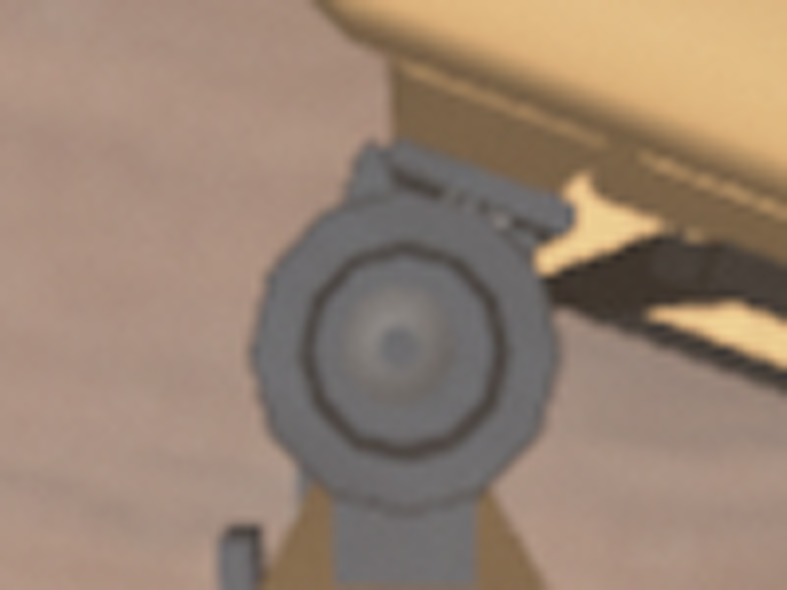

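Call:
jog_arm(motion=[[1,[0,0.0005,0.012],[0,0,0]],[1,[0,0,0.012],[0,0,0]],[1,[0,0,0.01],[0,0,0]],[1,[0,0,0],[0,0,0]]])

```text
time: 24.8
ee_pos: [574.3, -70.0, 214.1]
eef_rot: [2.385, -2.044, -0.0]
force: [0.2, 0.4, -4.2]
grip_width: 0.184
```

Run:
```python
from h import *
PIN=np.array([649.8,-57.2])
tohinge(70,0,PIN)
s=robot.state(); c=overlay("wrist",None,None,"w25.png",(230,70,100,75),w=s)
```

```text
t 24.8 pos [574.3 -70.  214.1] j [-0.22  0.16  1.37 -0.    1.61  1.2 ] F [ 0.2  0.4 -4.2] g 0.184
shift mm [ 0.5  0.7 24.1] units [0.0013 0.0016 0.0602] rows>= 0.6
turn deg [ 0.03 -0.02 -0.1 ] units [ 0.0007 -0.0004 -0.0023] rows>= 0.0
```

View pics/w25.png

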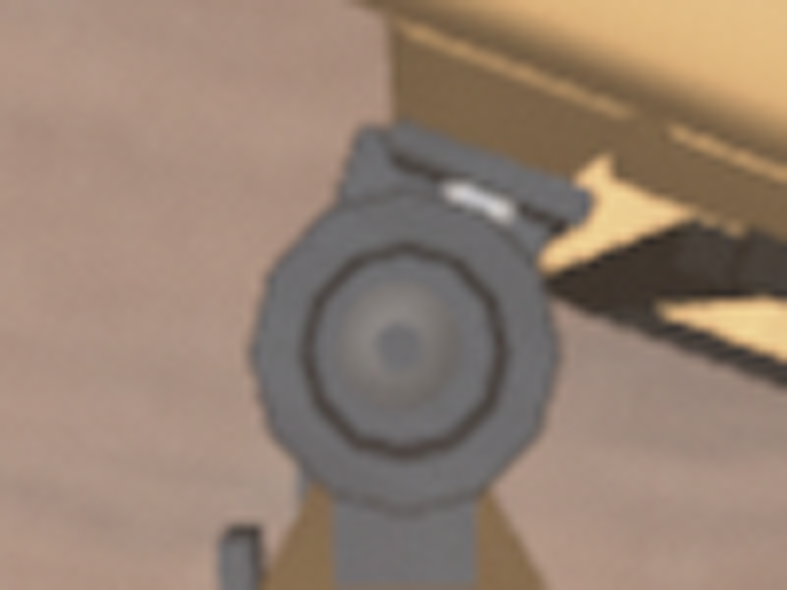

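Call:
jog_arm(motion=[[1,[0,0.0005,0.01],[0,0,0]],[1,[0,0,0.01],[0,0,0]],[1,[0,0,0.005],[0,0,0]]])

```text
time: 25.1
ee_pos: [574.6, -70.1, 204.4]
eef_rot: [-2.385, 2.045, -0.003]
force: [0.3, -0.1, -4.6]
grip_width: 0.187
```

Run:
```python
from h import *
PIN=np.array([649.8,-57.2])
tohinge(70,0,PIN)
```

```text
t 25.1 pos [574.6 -70.1 204.4] j [-0.22  0.16  1.38 -0.    1.59  1.2 ] F [ 0.3 -0.1 -4.6] g 0.187
shift mm [ 0.3  1.  14.4] units [0.0009 0.0024 0.0359] rows>= 0.3
turn deg [-0.07 -0.06 -0.1 ] units [-0.0016 -0.0013 -0.0022] rows>= 0.0
```

Call:
jog_arm(motion=[[1,[0,0.0015,0.01],[0,0,0]],[1,[0,0.0005,0.01],[0,0,0]],[1,[0,0,0.006],[0,0,0]]])

```text
time: 25.35
ee_pos: [573.8, -70.3, 192.9]
eef_rot: [-2.385, 2.045, -0.003]
force: [-0.2, -0.6, -4.6]
grip_width: 0.188
```

Run:
```python
from h import *
PIN=np.array([649.8,-57.2])
tohinge(70,0,PIN)
s=robot.state(); c=overlay("wrist",None,None,"w26.png",(230,70,100,75),w=s)
```

```text
t 25.35 pos [573.8 -70.3 192.9] j [-0.22  0.17  1.4  -0.    1.57  1.2 ] F [-0.2 -0.6 -4.6] g 0.188
shift mm [0.3 0.1 2.9] units [0.0008 0.0003 0.0073] rows>= 0.1
turn deg [-0.08 -0.06 -0.1 ] units [-0.0018 -0.0014 -0.0022] rows>= 0.0
```

View pics/w26.png

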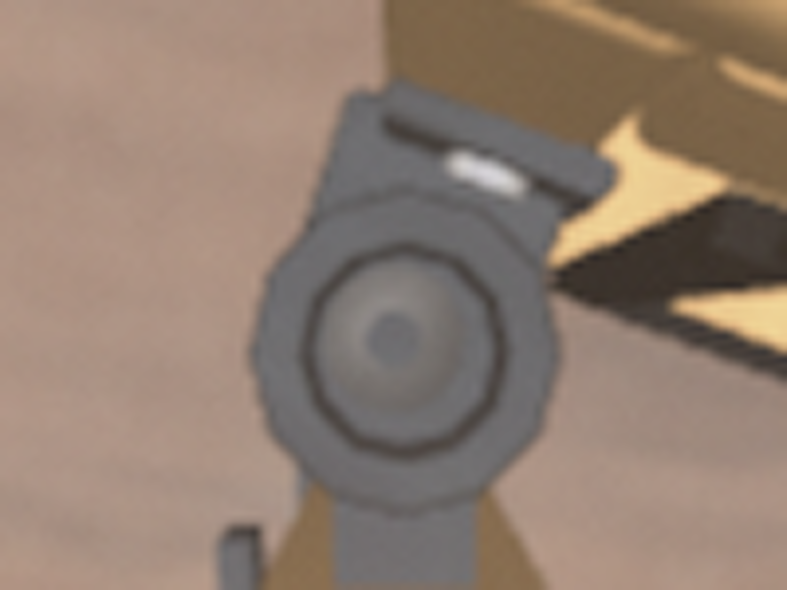

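Call:
jog_arm(motion=[[1,[-0.001,-0.002,0.006],[0,0,0]],[1,[0,0,0.006],[0,0,0]],[1,[0,0,0.006],[0,0,0]]])

```text
time: 25.65
ee_pos: [574.6, -69.9, 189.4]
eef_rot: [-2.384, 2.044, -0.006]
force: [-6.9, 1.1, 6.3]
grip_width: 0.186
```

Run:
```python
from h import *
PIN=np.array([649.8,-57.2])
tohinge(70,0,PIN)
s=robot.state(); c=overlay("wrist",None,None,"w27.png",(230,70,100,75),w=s)
c=overlay("scene",None,None,"s27.png",(210,60,120,90))
```

```text
t 25.65 pos [574.6 -69.9 189.4] j [-0.22  0.17  1.41 -0.    1.56  1.2 ] F [-6.9  1.1  6.3] g 0.186
shift mm [ 0.6  0.9 -0.6] units [ 0.0015  0.0023 -0.0014] rows>= 0.0
turn deg [-0.21 -0.12 -0.1 ] units [-0.0047 -0.0027 -0.0021] rows>= 0.0
```

View pics/w27.png

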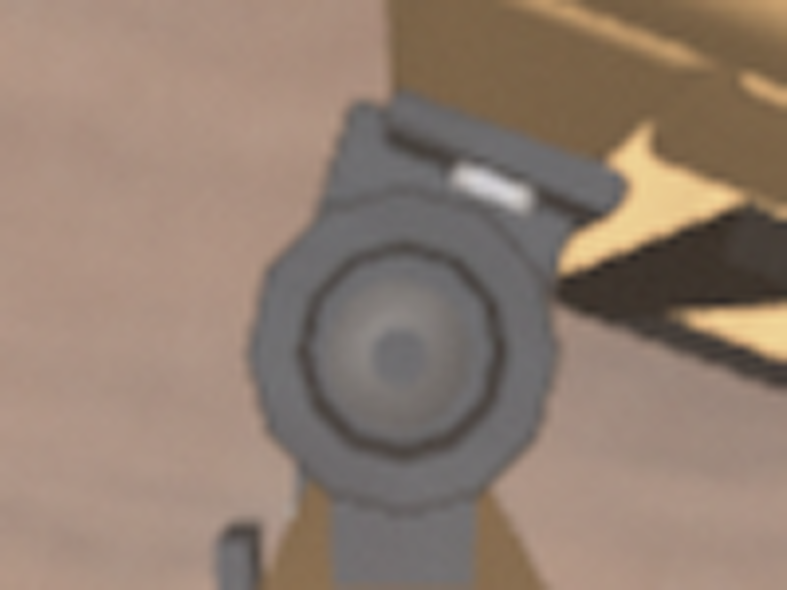

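View pics/s27.png

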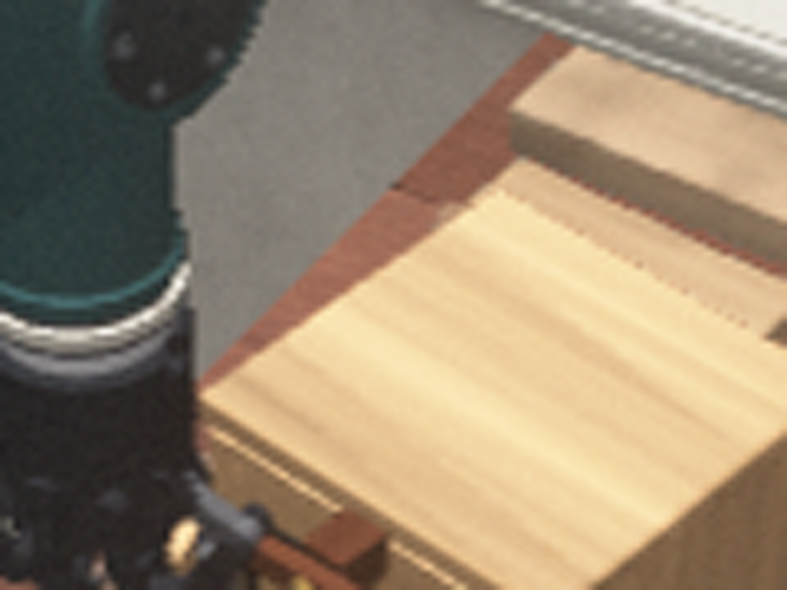

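Call:
jog_arm(motion=[[0.65,[0,0,0],[0,0,0]],[0.6,[0,0,0],[0,0,0]],[0.6,[0,0,0],[0,0,0]],[0.6,[0,0,-0.03],[0,0,0]],[0.6,[0,0,-0.06],[0,0,0]],[0.6,[0,0,-0.08],[0,0,0]],[0.6,[0,0,-0.04],[0,0,0]],[0.6,[0,0,0],[0,0,0]]])

```text
time: 26.42
ee_pos: [575.4, -69.8, 279.5]
eef_rot: [-2.382, 2.042, -0.013]
force: [0.3, -0.1, 0.6]
grip_width: 0.398
```

Run:
```python
from h import *
PIN=np.array([649.8,-57.2])
tohinge(70,0,PIN)
s=robot.state(); c=overlay("wrist",None,None,"w28.png",(0,0,560,420),w=s)
D,o=hung(70,0,PIN)
c=overlay("scene",D,o,"s28.png",(190,70,160,120))
```

```text
t 26.42 pos [575.4 -69.8 279.5] j [-0.22  0.14  1.26 -0.    1.73  1.2 ] F [ 0.3 -0.1  0.6] g 0.398
shift mm [ 0.1  2.5 89.4] units [0.0004 0.0063 0.2236] rows>= 2.1
turn deg [-0.48 -0.22 -0.1 ] units [-0.0107 -0.005  -0.0022] rows>= 0.1
```

View pics/w28.png

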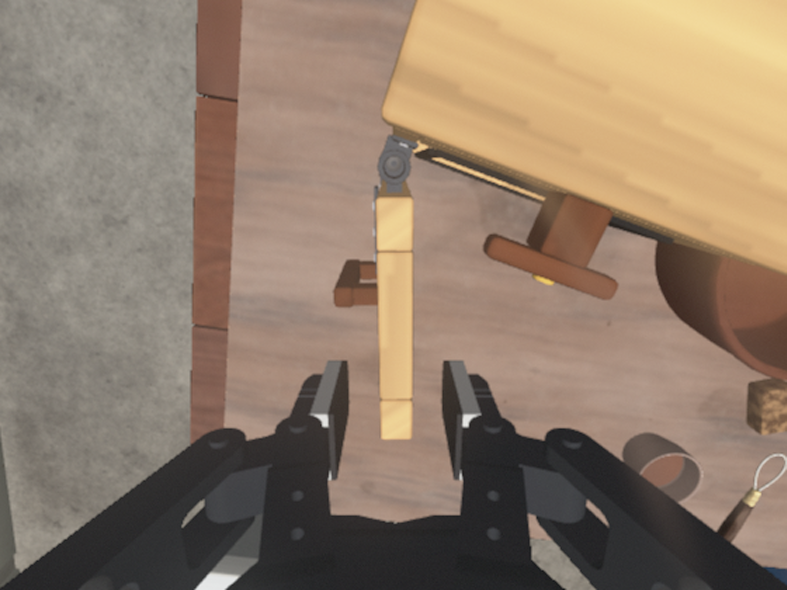

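View pics/s28.png

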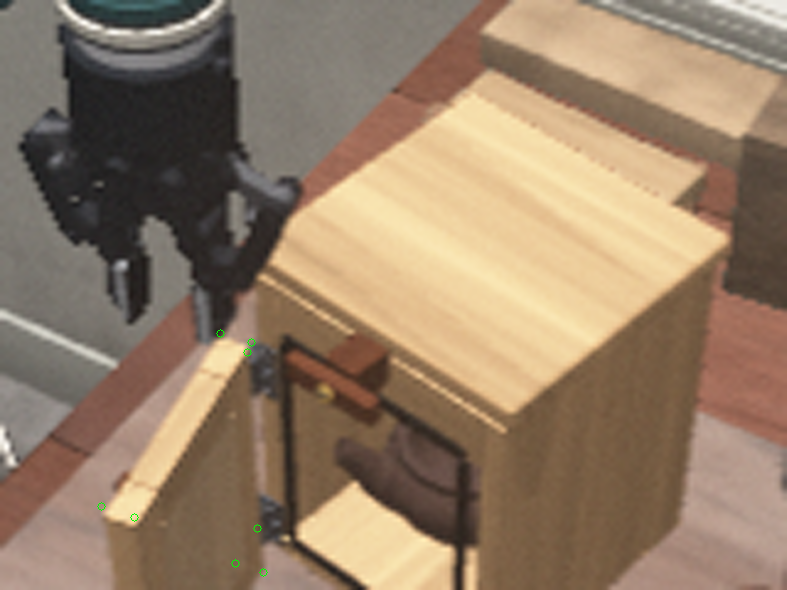

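```bash
cat >> h.py <<'E'
PIN=np.array([649.8,-57.2])
CY=-.194
# recentre cupboard on measured pin
c0=pose2([0,0,CY],[-100.5,80,0])[0][:2]; CUPM=np.r_[PIN-c0,CY]
def cw(x,y,z): return pose2(CUPM,[x,y,z])[0]
def wc(P):
    d=np.array(P[:2])-CUPM[:2]; c,s=np.cos(CY),np.sin(CY); return np.array([c*d[0]+s*d[1],-s*d[0]+c*d[1],P[2]])
RT=Rdown(CY-np.pi/2)
def go(x,y,z,Rt=RT):
    print("cupboard-frame now",wc(robot.state()["ee_pos"]).round(1)); delta(cw(x,y,z),Rt)
E
python3 - <<'E'
from h import *
print(CUPM)
go(-246,95,279)
go(-246,95,190)
p,_=fit(); print(ik(p,cw(-120,-58,190),RT,robot.state()["joints"]))
E
```

```text
[ 7.32991884e+02 -1.55074207e+02 -1.94000000e-01]
cupboard-frame now [-171.9   53.3  276.2]
t 26.52 pos [574.6 -69.7 276.2] j [-0.22  0.15  1.26 -0.    1.73  1.2 ] F [ 0.   0.2 -0.4] g 0.397
shift mm [-64.5  55.5  -3.2] units [-0.1612  0.1387 -0.008 ] rows>= 2.0
turn deg [-0.27 -0.09 19.9 ] units [-0.0061 -0.002   0.4422] rows>= 2.8
cupboard-frame now [-171.9   53.3  276.2]
t 26.52 pos [574.6 -69.7 276.2] j [-0.22  0.15  1.26 -0.    1.73  1.2 ] F [ 0.   0.2 -0.4] g 0.397
shift mm [-64.7  55.9  85.8] units [-0.1617  0.1397  0.2145] rows>= 2.9
turn deg [-0.27 -0.09 19.9 ] units [-0.0061 -0.002   0.4422] rows>= 2.8
(array([-3.92559713e-01,  2.90304627e-01,  1.25915218e+00,  2.82253327e-16,
        1.59213585e+00,  1.37223661e+00]), np.float64(1.0406834573903101e-14))
```

Call:
jog_arm(motion=[[1,[-0.06,0.05,0],[0,0,0]],[1,[-0.07,0.06,0],[0,0,0]],[1,[-0.03,0.03,0],[0,0,0.15]],[1,[0,0,0],[0,0,0.15]],[1,[0,0,0],[0,0,0.13]],[1,[0,0,0],[0,0,0]]], squeeze=40)

```text
time: 27.02
ee_pos: [503.5, -12.6, 263.0]
eef_rot: [1.981, -2.425, -0.017]
force: [0.2, 0.2, 0.3]
grip_width: 0.001
```

Run:
```python
from h import *
go(-246,95,190)
```

```text
cupboard-frame now [-252.7   95.6  263. ]
t 27.02 pos [503.5 -12.6 263. ] j [-0.14 -0.01  1.45 -0.    1.71  1.63] F [0.2 0.2 0.3] g 0.001
shift mm [ 0.4 -7.8 72.9] units [ 0.0011 -0.0194  0.1822] rows>= 1.8
turn deg [ 0.85 -0.08 -0.38] units [ 0.0189 -0.0018 -0.0084] rows>= 0.1
```

Call:
jog_arm(motion=[[1,[0,-0.01,0.05],[0.02,0,-0.008]],[1,[0,0,0.07],[0,0,0]],[1,[0,0,0.05],[0,0,0]],[1,[0,0,0.01],[0,0,0]],[1,[0,0,0],[0,0,0]]])

```text
time: 27.43
ee_pos: [505.4, -13.4, 183.2]
eef_rot: [2.008, -2.41, -0.004]
force: [-0.4, 0.5, 0.2]
grip_width: -0.003
```

Run:
```python
from h import *
go(-236,59,190)
go(-198,-16,190)
s=robot.state(); overlay("wrist",None,None,"w30.png",(0,0,560,420),w=s)
```

```text
cupboard-frame now [-250.6   95.2  183.2]
t 27.43 pos [505.4 -13.4 183.2] j [-0.14  0.02  1.58 -0.    1.55  1.61] F [-0.4  0.5  0.2] g -0.003
shift mm [ 36.4 -14.2  -6.8] units [ 0.0909 -0.0354 -0.0171] rows>= 0.9
turn deg [ 0.3  -0.11  0.71] units [ 0.0067 -0.0024  0.0158] rows>= 0.1
cupboard-frame now [-250.6   95.2  183.2]
t 27.43 pos [505.4 -13.4 183.2] j [-0.14  0.02  1.58 -0.    1.55  1.61] F [-0.4  0.5  0.2] g -0.003
shift mm [111.8 -51.2  -6.9] units [ 0.2796 -0.1281 -0.0172] rows>= 3.0
turn deg [ 0.3  -0.11  0.71] units [ 0.0067 -0.0024  0.0158] rows>= 0.1
```

View pics/w30.png

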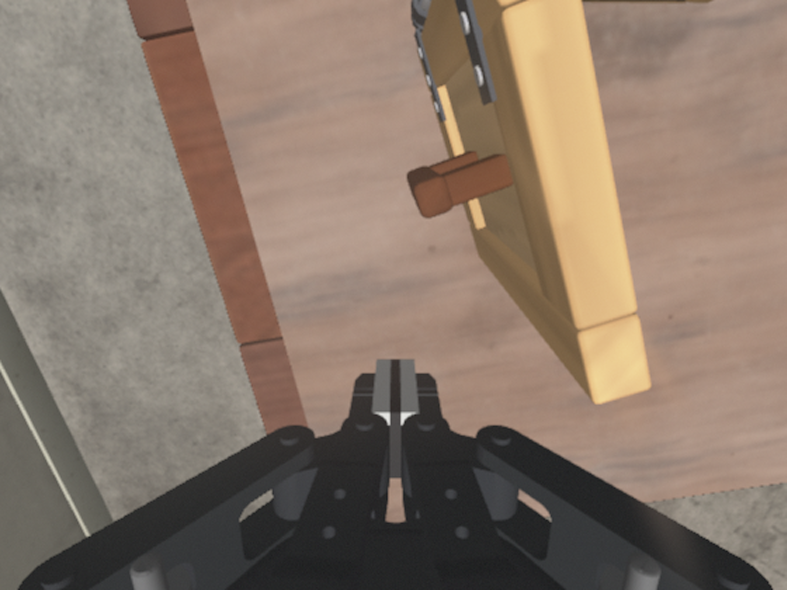

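Call:
jog_arm(motion=[[1,[0.04,-0.014,-0.01],[0,0,0.01]],[1,[0.04,-0.014,-0.008],[0,0,0]],[1,[0.036,-0.012,0],[0,0,0]],[1,[0.036,-0.012,0],[0,0,0]],[1,[0.036,-0.014,0],[0,0,0]],[1,[0.036,-0.022,0],[0,0,0]],[1,[0.036,-0.025,0],[0,0,0]],[1,[0.03,-0.025,0],[0,0,0]]])

```text
time: 28.15
ee_pos: [543.2, -141.1, 201.1]
eef_rot: [-2.014, 2.406, -0.01]
force: [0.1, 0.5, 0.6]
grip_width: 0.004
```

Run:
```python
from h import *
go(-169,-39,190)
s=robot.state(); overlay("wrist",None,None,"w31.png",(0,0,560,420),w=s)
```

```text
cupboard-frame now [-188.9  -22.9  201.1]
t 28.15 pos [ 543.2 -141.1  201.1] j [-0.36  0.12  1.43 -0.    1.58  1.39] F [0.1 0.5 0.6] g 0.004
shift mm [ 16.4 -19.6  11.2] units [ 0.0411 -0.049   0.028 ] rows>= 0.7
turn deg [-0.4  -0.07  0.99] units [-0.0089 -0.0015  0.0219] rows>= 0.1
```

View pics/w31.png

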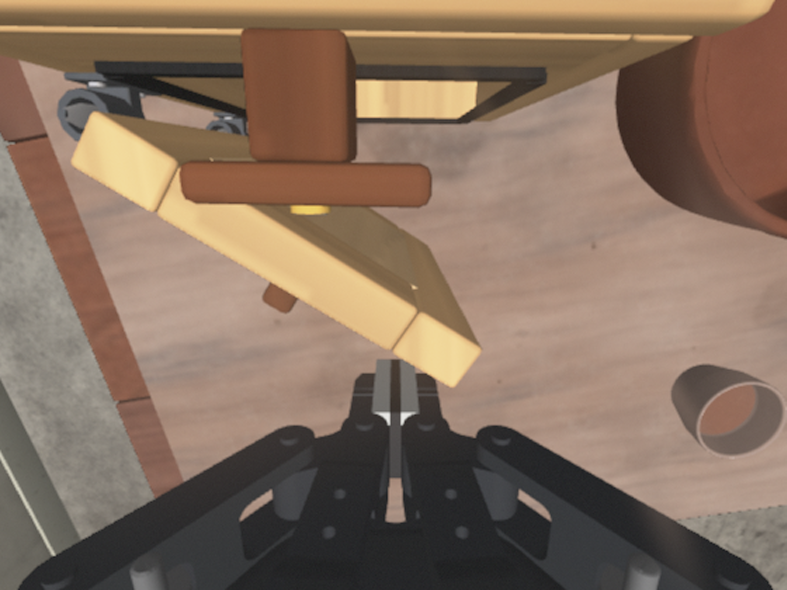

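Call:
jog_arm(motion=[[1,[0.025,-0.03,0.015],[0,0,0.01]],[1,[0.02,-0.03,0.012],[0,0,0]],[1,[0.015,-0.03,0],[0,0,0]],[1,[0.01,-0.03,0],[0,0,0]],[1,[0.006,-0.02,0],[0,0,0]]])

```text
time: 28.62
ee_pos: [594.6, -185.6, 196.7]
eef_rot: [-2.006, 2.414, -0.011]
force: [-1.4, 0.9, -0.3]
grip_width: -0.001
```

Run:
```python
from h import *
go(-120,-56,190)
s=robot.state(); overlay("wrist",None,None,"w32.png",(0,0,560,420),w=s)
```

```text
cupboard-frame now [-129.9  -56.6  196.7]
t 28.62 pos [ 594.6 -185.6  196.7] j [-0.39  0.26  1.28 -0.    1.59  1.36] F [-1.4  0.9 -0.3] g -0.001
shift mm [-0.6 -9.9  6.8] units [-0.0014 -0.0247  0.017 ] rows>= 0.3
turn deg [-0.43 -0.11  0.57] units [-0.0095 -0.0024  0.0126] rows>= 0.1
```

View pics/w32.png

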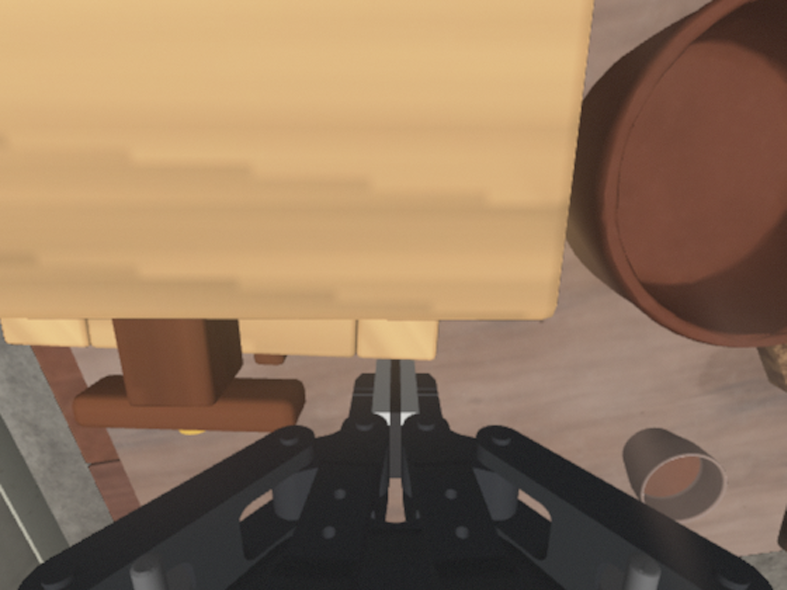

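Call:
jog_arm(motion=[[1,[0,-0.012,0.005],[0,0,0]],[1,[0,-0.012,0],[0,0,0]],[1,[0,-0.01,0],[0,0,0]],[1,[0,-0.006,0],[0,0,0]]])

```text
time: 29.0
ee_pos: [606.5, -189.0, 196.7]
eef_rot: [2.002, -2.411, -0.002]
force: [-6.0, 0.2, 0.8]
grip_width: 0.002
```

Run:
```python
from h import *
go(-120,-56,190)
s=robot.state(); overlay("wrist",None,None,"w33.png",(0,0,560,420),w=s)
overlay("scene",None,None,"s33.png",(190,70,180,135))
```

```text
cupboard-frame now [-117.5  -57.6  196.7]
t 29.0 pos [ 606.5 -189.   196.7] j [-0.39  0.3   1.24 -0.01  1.61  1.37] F [-6.   0.2  0.8] g 0.002
shift mm [-1.7  2.4  6.7] units [-0.0042  0.006   0.0167] rows>= 0.2
turn deg [ 0.35 -0.29  0.53] units [ 0.0078 -0.0063  0.0118] rows>= 0.1
```

View pics/w33.png

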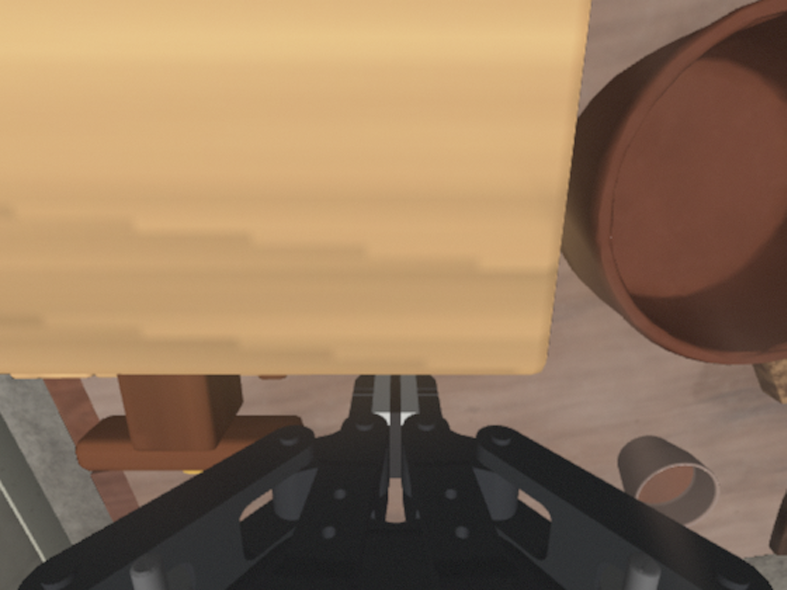

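View pics/s33.png

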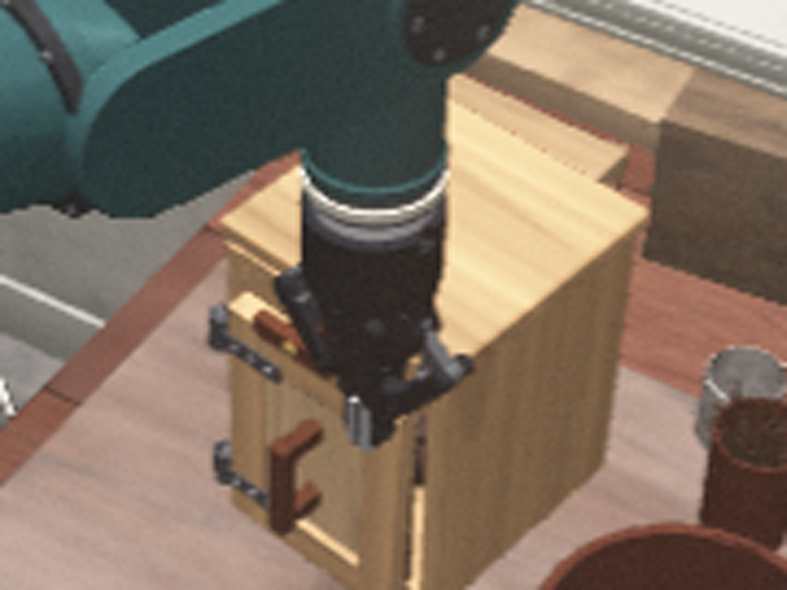

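Call:
jog_arm(motion=[[1,[0,-0.015,0],[0,0,0]],[1,[0,-0.015,0],[0,0,0]],[1,[0,-0.015,0],[0,0,0]]])

```text
time: 29.35
ee_pos: [607.2, -189.1, 197.0]
eef_rot: [1.981, -2.388, -0.058]
force: [-18.3, 3.3, 5.4]
grip_width: -0.001
```

Run:
```python
from h import *
go(-120,-56,190)
```

```text
cupboard-frame now [-116.9  -57.6  197. ]
t 29.35 pos [ 607.2 -189.1  197. ] j [-0.38  0.33  1.2  -0.02  1.67  1.37] F [-18.3   3.3   5.4] g -0.001
shift mm [-1.7  2.7  7.2] units [-0.0042  0.0068  0.018 ] rows>= 0.2
turn deg [ 3.05 -0.34  0.45] units [ 0.0677 -0.0075  0.01  ] rows>= 0.4
```

Call:
jog_arm(motion=[[1,[0,0.03,0],[0.06,0,0.01]],[1,[0,0.05,-0.03],[0,0,0]],[1,[0,0.04,-0.06],[0,0,0]],[1,[-0.03,0,-0.07],[0,0,0]],[1,[-0.04,0,-0.04],[0,0,0]],[1,[0,0,0],[0,0,0]]])

```text
time: 29.85
ee_pos: [563.4, -150.0, 278.1]
eef_rot: [1.99, -2.417, -0.011]
force: [-0.3, -0.2, 0.7]
grip_width: -0.0
```

Run:
```python
from h import *
go(-122,-28,262)
s=robot.state(); overlay("wrist",None,None,"w34.png",(0,0,560,420),w=s)
D,o=hung(0,0,PIN)
overlay("scene",D,o,"s34.png",(190,70,180,135))
```

```text
cupboard-frame now [-167.4  -27.7  278.1]
t 29.85 pos [ 563.4 -150.   278.1] j [-0.35  0.17  1.23 -0.01  1.75  1.41] F [-0.3 -0.2  0.7] g -0.0
shift mm [  0.2 -45.6  15.6] units [ 0.0006 -0.114   0.0389] rows>= 1.2
turn deg [ 0.7  -0.24  0.03] units [ 0.0155 -0.0053  0.0007] rows>= 0.1
```

View pics/w34.png

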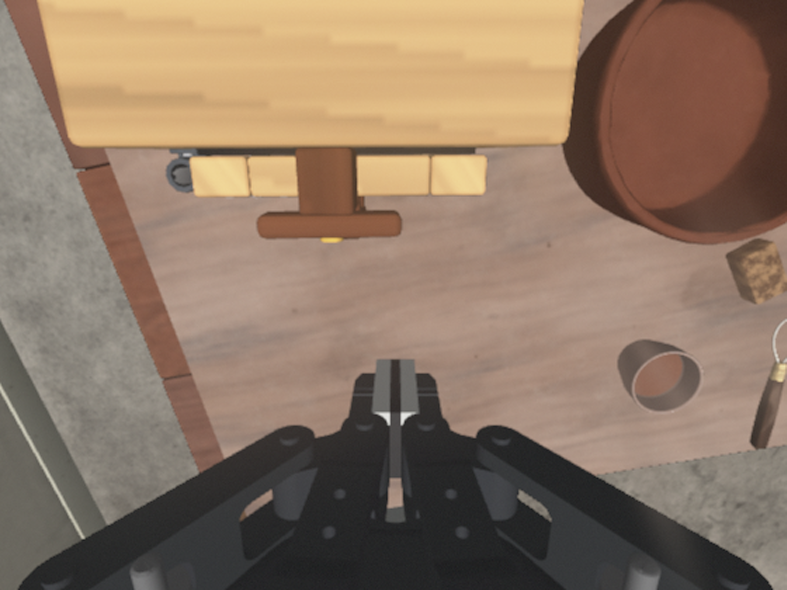

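View pics/s34.png

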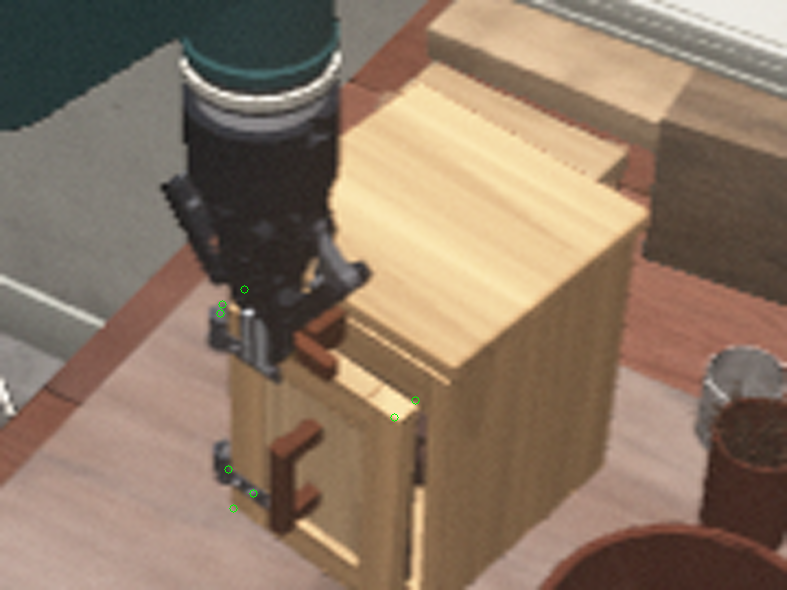

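Call:
jog_arm(motion=[[1,[0.002,-0.04,0.0],[0.016,-0.005,0]],[1,[0,-0.045,0],[0,0,0]],[1,[0,-0.03,0.01],[0,0,0]],[1,[0,0,0],[0,0,0]],[1,[0,0,0],[0,0,0]]])

```text
time: 30.37
ee_pos: [607.4, -164.2, 262.6]
eef_rot: [1.987, -2.42, -0.013]
force: [0.4, 0.2, -0.2]
grip_width: 0.002
```

Run:
```python
from h import *
go(-122,-28,250)
s=robot.state(); overlay("wrist",None,None,"w35.png",(0,0,560,420),w=s)
```

```text
cupboard-frame now [-121.5  -33.2  262.6]
t 30.37 pos [ 607.4 -164.2  262.6] j [-0.35  0.27  1.14 -0.    1.74  1.41] F [ 0.4  0.2 -0.2] g 0.002
shift mm [-5.2  0.3 12.5] units [-0.013   0.0009  0.0314] rows>= 0.3
turn deg [ 0.74 -0.14 -0.12] units [ 0.0164 -0.0031 -0.0027] rows>= 0.1
```

View pics/w35.png

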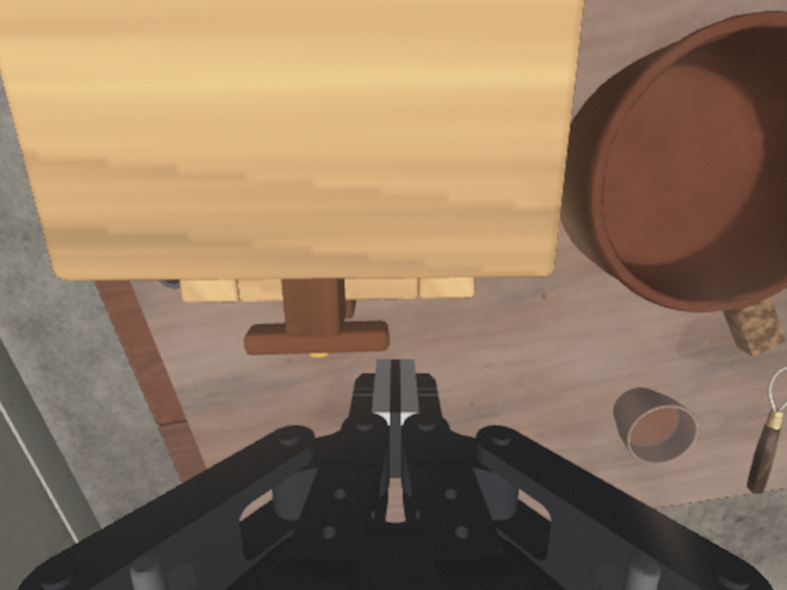

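Call:
jog_arm(motion=[[1,[-0.015,0,0.01],[0.016,0,0]],[1,[0,0,0.02],[0,0,0]],[1,[0,0,0.02],[0,0,0]],[1,[0,0,0.02],[0,0,0]],[1,[0,0,0.02],[0,0,0]],[1,[0,0,0.02],[0,0,0]],[1,[0,0,0],[0,0,0]]])

```text
time: 31.0
ee_pos: [605.6, -158.6, 213.1]
eef_rot: [1.989, -2.427, 0.003]
force: [0.2, 0.3, 0.1]
grip_width: 0.004
```

Run:
```python
from h import *
go(-122,-22,217)
s=robot.state(); overlay("wrist",None,None,"w36.png",(0,0,560,420),w=s)
overlay("scene",None,None,"s36.png",(190,70,180,135))
```

```text
cupboard-frame now [-124.3  -28.   213.1]
t 31.0 pos [ 605.6 -158.6  213.1] j [-0.34  0.27  1.24 -0.    1.63  1.42] F [0.2 0.3 0.1] g 0.004
shift mm [-6.  -2.3 -4. ] units [-0.0151 -0.0056 -0.0099] rows>= 0.2
turn deg [ 0.04 -0.25 -0.2 ] units [ 0.001  -0.0055 -0.0045] rows>= 0.0
```

View pics/w36.png

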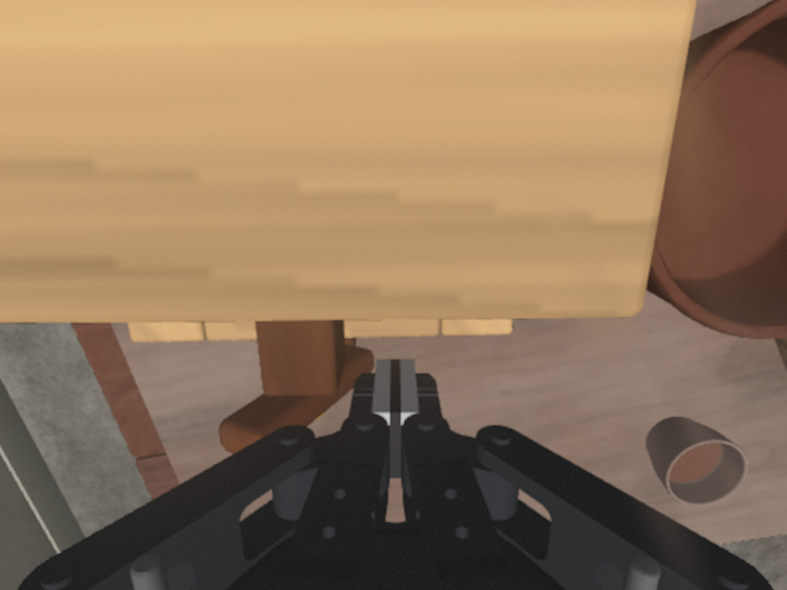

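View pics/s36.png

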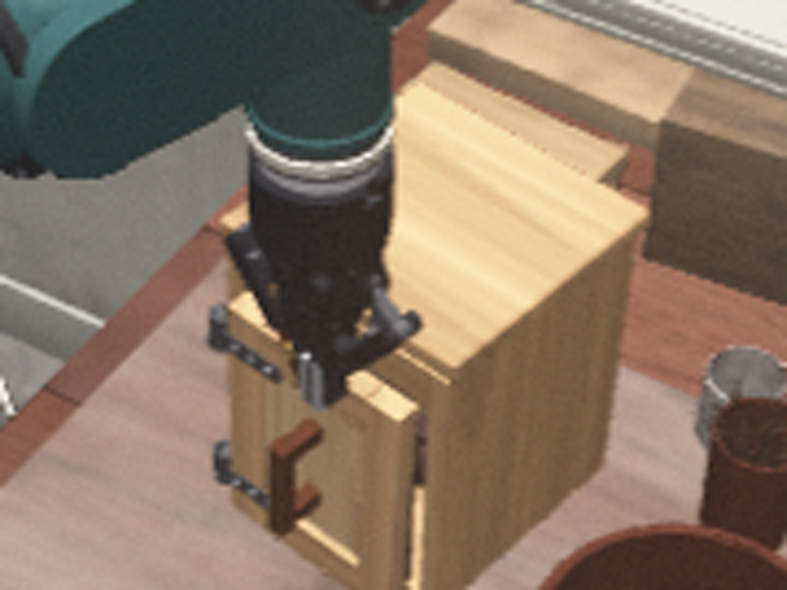

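Call:
jog_arm(motion=[[1,[-0.01,-0.003,0],[0,0,0]],[1,[-0.01,0,0],[0,0,0]],[1,[-0.006,0,0],[0,0,0]],[1,[0,0,0],[0,0,0]]])

```text
time: 31.43
ee_pos: [607.2, -157.4, 216.6]
eef_rot: [1.971, -2.424, 0.023]
force: [0.4, -0.4, 0.1]
grip_width: -0.002
```

Run:
```python
from h import *
go(-122,-22,217)
s=robot.state(); overlay("wrist",None,None,"w37.png",(0,0,560,420),w=s)
```

```text
cupboard-frame now [-122.9  -26.5  216.6]
t 31.43 pos [ 607.2 -157.4  216.6] j [-0.33  0.27  1.23 -0.02  1.64  1.44] F [ 0.4 -0.4  0.1] g -0.002
shift mm [-4.5 -0.9 -0.5] units [-0.0113 -0.0022 -0.0012] rows>= 0.1
turn deg [-0.02 -1.32 -0.67] units [-0.0005 -0.0293 -0.0149] rows>= 0.2
```

View pics/w37.png

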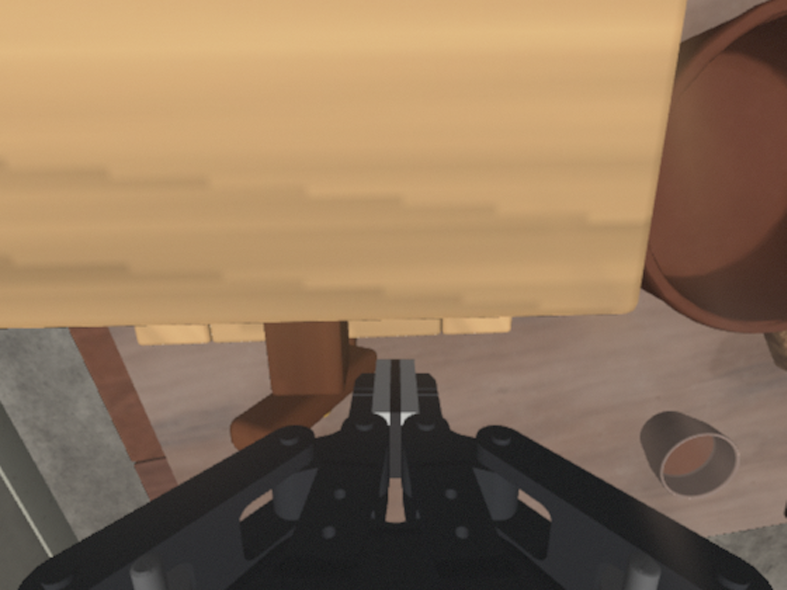

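```bash
cat >> h.py <<'E'
def Rpitch(deg,yaw=CY):
    "tool pointing along cupboard +x, deg below horizontal; x tool = cupboard -y"
    a=np.radians(deg); f=np.array([np.cos(yaw),np.sin(yaw),0]); l=np.array([-np.sin(yaw),np.cos(yaw),0])
    z=f*np.cos(a)-np.array([0,0,np.sin(a)]); x=-l; return np.c_[x,np.cross(z,x),z]
def tip(x,y,z,deg):
    Rt=Rpitch(deg); return cw(x,y,z)-22*Rt[:,2],Rt
E
python3 - <<'E'
from h import *
p,f=fit(); print(np.abs(f).max())
for d in [70,60,50,40]:
    for P in [(-160,-40,230),(-113,-30,195)]:
        t,Rt=tip(*P,d); print(d,P,[q.round(2).tolist() for q in iks(p,t,Rt,8)])
E
```

```text
0.0004762403797826664
70 (-160, -40, 230) [[-0.42, -0.06, 1.56, 0.08, 1.3, 1.34]]
70 (-113, -30, 195) [[-0.38, 0.05, 1.52, 0.07, 1.23, 1.37]]
60 (-160, -40, 230) [[-0.44, -0.17, 1.71, 0.14, 1.1, 1.29]]
60 (-113, -30, 195) [[-0.4, -0.05, 1.67, 0.12, 1.01, 1.33]]
50 (-160, -40, 230) [[-0.47, -0.27, 1.85, 0.23, 0.89, 1.21]]
50 (-113, -30, 195) [[-0.42, -0.14, 1.81, 0.21, 0.79, 1.25]]
40 (-160, -40, 230) [[-0.51, -0.35, 1.99, 0.38, 0.69, 1.06]]
40 (-113, -30, 195) [[-0.44, -0.2, 1.95, 0.36, 0.56, 1.1]]
```

Call:
jog_arm(motion=[[1,[0.015,0.03,0],[0,0,0]],[1,[0.02,0.08,0],[0,0,0]],[1,[0.02,0.09,0],[0,0,0]],[1,[0,0.06,0],[0.1,0,0]],[1,[0,0,0],[0.155,0,0]],[1,[0,0,0],[0.155,0,0]],[1,[0,0,0],[0.155,0,0]],[1,[0,0,0],[0.155,0,0]],[1,[0,0,0],[0.155,0,0]],[1,[0,0,0],[0.12,0,0]],[1,[0,0,0],[0,0,0]]])

```text
time: 32.4
ee_pos: [500.8, -150.6, 217.6]
eef_rot: [-1.594, 1.938, -0.842]
force: [-0.5, 0.6, -2.7]
grip_width: -0.0
```

Run:
```python
from h import *
s=robot.state(); Rm=R.from_rotvec(s["eef_rot"]).as_matrix(); print("tip cup",wc(s["ee_pos"]+22*Rm[:,2]))
delta(*tip(-150,-47,188,45))
overlay("wrist",None,None,"w38.png",(0,0,560,420),w=s)
```

```text
tip cup [-212.79165805  -40.68177253  202.43340521]
t 32.4 pos [ 500.8 -150.6  217.6] j [-0.54 -0.44  2.08  0.34  0.76  1.07] F [-0.5  0.6 -2.7] g -0.0
shift mm [  6.1 -33.4  55.5] units [ 0.0152 -0.0834  0.1387] rows>= 1.6
turn deg [-1.37 -0.71  0.31] units [-0.0305 -0.0159  0.0068] rows>= 0.2
```

View pics/w38.png

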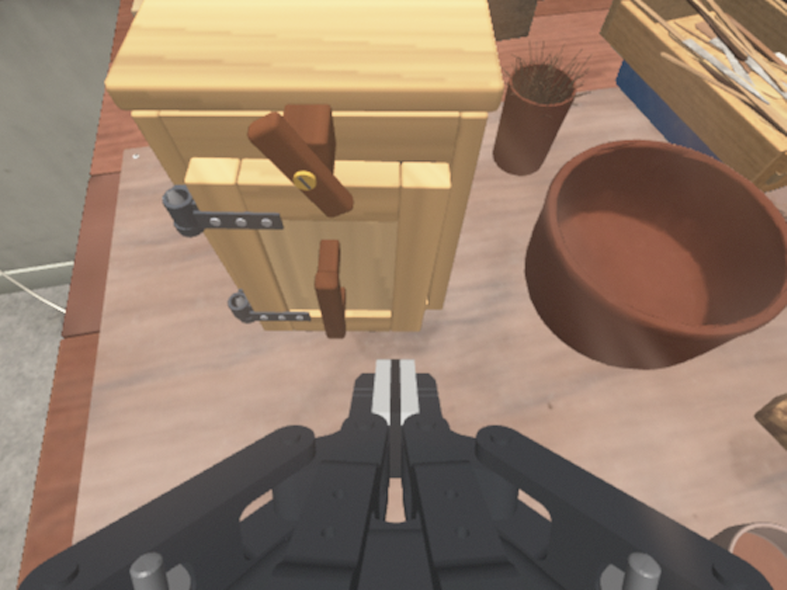

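Call:
jog_arm(motion=[[1,[0.008,-0.03,0.04],[-0.03,-0.015,0.005]],[1,[0.006,-0.035,0.06],[0,0,0]],[1,[0,-0.015,0.035],[0,0,0]],[1,[0,0,0],[0,0,0]]])

```text
time: 32.78
ee_pos: [566.8, -169.7, 212.9]
eef_rot: [-1.605, 1.945, -0.814]
force: [-0.1, 0.4, -0.1]
grip_width: -0.004
```

Run:
```python
from h import *
s=robot.state(); Rm=R.from_rotvec(s["eef_rot"]).as_matrix(); print("tip cup",wc(s["ee_pos"]+22*Rm[:,2]))
delta(*tip(-119,-47,186,45))
overlay("wrist",None,None,"w39.png",(0,0,560,420),w=s)
```

```text
tip cup [-144.61191703  -46.41126532  197.37402756]
t 32.78 pos [ 566.8 -169.7  212.9] j [-0.5  -0.25  1.94  0.33  0.71  1.1 ] F [-0.1  0.4 -0.1] g -0.004
shift mm [  0.6 -10.   26.2] units [ 0.0015 -0.0251  0.0655] rows>= 0.7
turn deg [-0.26 -0.06  0.19] units [-0.0058 -0.0013  0.0043] rows>= 0.0
```

View pics/w39.png

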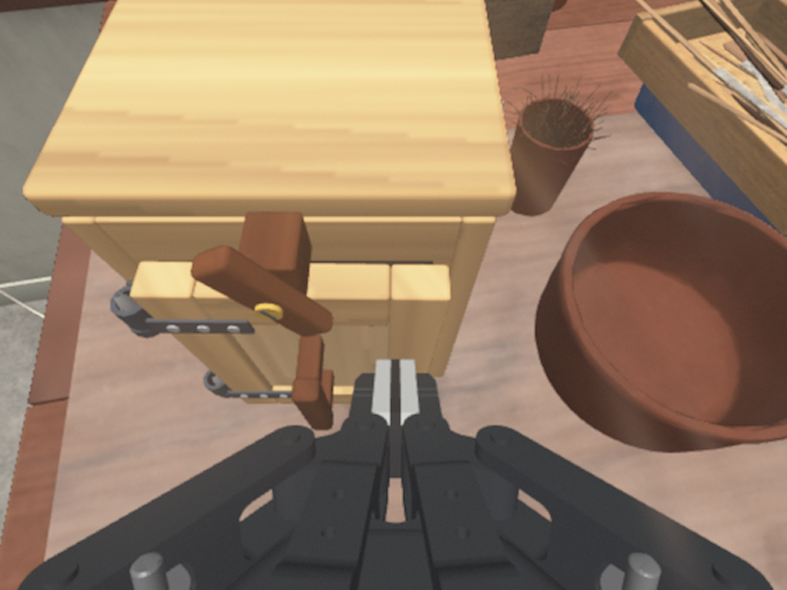

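Call:
jog_arm(motion=[[1,[0,-0.012,0.03],[0,0,0]],[1,[0,-0.008,0.02],[0,0,0]],[1,[0,0,0.004],[0,0,0]],[1,[0,0,0],[0,0,0]]])

```text
time: 33.17
ee_pos: [590.4, -173.6, 208.3]
eef_rot: [-1.607, 1.941, -0.815]
force: [0.0, 0.2, 0.1]
grip_width: -0.002
```

Run:
```python
from h import *
s=robot.state(); Rm=R.from_rotvec(s["eef_rot"]).as_matrix(); print("tip cup",wc(s["ee_pos"]+22*Rm[:,2]))
delta(*tip(-119,-22,186,45))
```

```text
tip cup [-120.69647487  -45.60577659  192.83898139]
t 33.17 pos [ 590.4 -173.6  208.3] j [-0.48 -0.18  1.9   0.32  0.68  1.11] F [0.  0.2 0.1] g -0.002
shift mm [-23.6   3.4   6. ] units [-0.0591  0.0085  0.0151] rows>= 0.6
turn deg [-0.36  0.03  0.36] units [-0.008   0.0007  0.0079] rows>= 0.1
```

Call:
jog_arm(motion=[[1,[-0.012,0.008,0.01],[0,0,0]],[1,[-0.015,0.003,0.003],[0,0,0]],[1,[-0.015,0,0],[0,0,0]],[1,[-0.012,0,0],[0,0,0]],[1,[0,0,0],[0,0,0]]])

```text
time: 33.58
ee_pos: [593.9, -150.5, 201.5]
eef_rot: [-1.607, 1.942, -0.815]
force: [-1.1, 0.2, 0.3]
grip_width: 0.001
```

Run:
```python
from h import *
s=robot.state(); Rm=R.from_rotvec(s["eef_rot"]).as_matrix(); print("tip cup",wc(s["ee_pos"]+22*Rm[:,2]))
delta(*tip(-119,-22,186,45))
overlay("wrist",None,None,"w40.png",(0,0,560,420),w=s)
```

```text
tip cup [-121.72228778  -22.30638137  186.0281329 ]
t 33.58 pos [ 593.9 -150.5  201.5] j [-0.42 -0.19  1.92  0.27  0.65  1.19] F [-1.1  0.2  0.3] g 0.001
shift mm [-0.3 -2.   2. ] units [-0.0007 -0.0051  0.0049] rows>= 0.1
turn deg [-0.33 -0.03  0.36] units [-0.0073 -0.0006  0.0079] rows>= 0.1
```

View pics/w40.png

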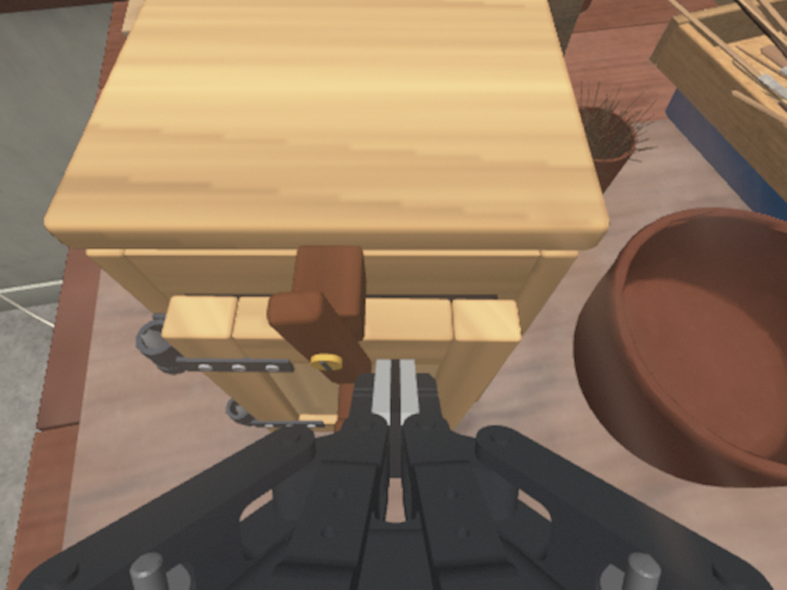

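Call:
jog_arm(motion=[[1,[-0.01,-0.002,0.002],[0,0,0]],[1,[-0.008,0,0],[0,0,0]],[1,[0,0,0],[0,0,0]]])

```text
time: 33.88
ee_pos: [595.3, -143.0, 200.3]
eef_rot: [-1.61, 1.944, -0.813]
force: [-2.5, -0.1, -0.2]
grip_width: -0.003
```

Run:
```python
from h import *
s=robot.state(); Rm=R.from_rotvec(s["eef_rot"]).as_matrix(); print("tip cup",wc(s["ee_pos"]+22*Rm[:,2]))
delta(*tip(-119,-12,186,45))
overlay("wrist",None,None,"w41.png",(150,150,180,135),w=s)
```

```text
tip cup [-121.88180576  -14.74453568  184.80181754]
t 33.88 pos [ 595.3 -143.   200.3] j [-0.4  -0.19  1.92  0.24  0.65  1.22] F [-2.5 -0.1 -0.2] g -0.003
shift mm [-2.7 -3.   1.2] units [-0.0068 -0.0074  0.003 ] rows>= 0.1
turn deg [-0.16 -0.05  0.4 ] units [-0.0035 -0.0011  0.0089] rows>= 0.1
```

View pics/w41.png

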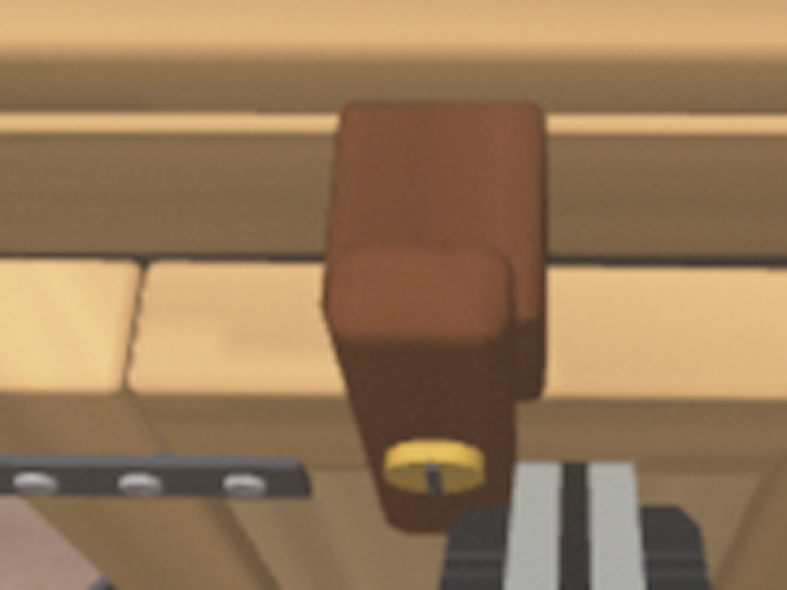

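Run:
```python
from h import *
s=robot.state(); c=viewer.read_camera("wrist"); cam=wristcam(c,s)
i=cv2.resize(c["pixels"][150:285,150:330,::-1],None,fx=4.37,fy=4.37,interpolation=cv2.INTER_CUBIC)
for a,col in [(80,(0,0,255)),(90,(0,255,0))]:
    t=np.radians(a); P=[]
    for u,v in [(-30,8),(30,8),(30,-8),(-30,-8)]: # u along right, v up
        yr=u*np.cos(t)+v*np.sin(t); zz=-u*np.sin(t)+v*np.cos(t)
        P.append(cw(-123.5,-yr,211+zz))
    q=((proj(cam,np.array(P))-[150,150]+.5)*4.37).astype(int); cv2.polylines(i,[q],True,col,1)
    q=((proj(cam,cw(-123.5,0,211)[None])-[150,150]+.5)*4.37).astype(int); print(q)
cv2.imwrite("pics/w42.png",i)
```

```text
[[439 459]]
[[439 459]]
```

View pics/w42.png

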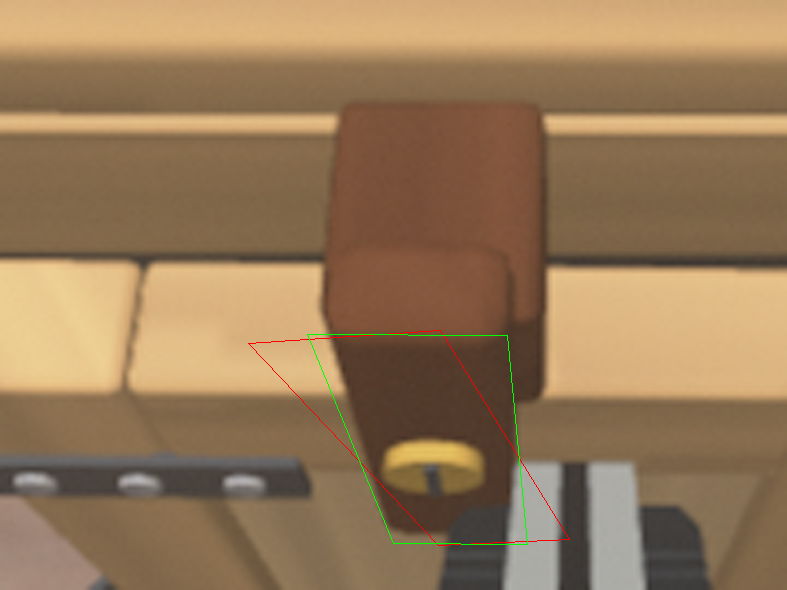

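Call:
jog_arm(motion=[[1,[0.01,0,-0.005],[0,0,0]],[1,[0.02,0,-0.03],[0,0,0]],[1,[0.02,0,-0.07],[0,0,0]],[1,[0,0,-0.09],[0,0,0]],[1,[0,0,-0.09],[0,0,0]],[1,[0,0,-0.08],[0,0,0]],[1,[0,0,0],[0,0,0]]])

```text
time: 34.57
ee_pos: [487.3, -143.6, 308.9]
eef_rot: [-1.609, 1.941, -0.814]
force: [0.2, -0.7, 1.2]
grip_width: -0.001
```

Run:
```python
from h import *
s=log(); print(s["time"],s["ee_pos"])
cam=overlay("wrist",None,None,"w43.png",(0,0,560,420),w=s)
D,o=hung(0,0,PIN)
overlay("scene",D,o,"s43.png",(190,70,200,150))
overlay("top",None,None,"t43.png",(160,60,240,180))
```

```text
34.5667 [ 487.25787148 -143.58603162  308.89327452]
```

View pics/w43.png

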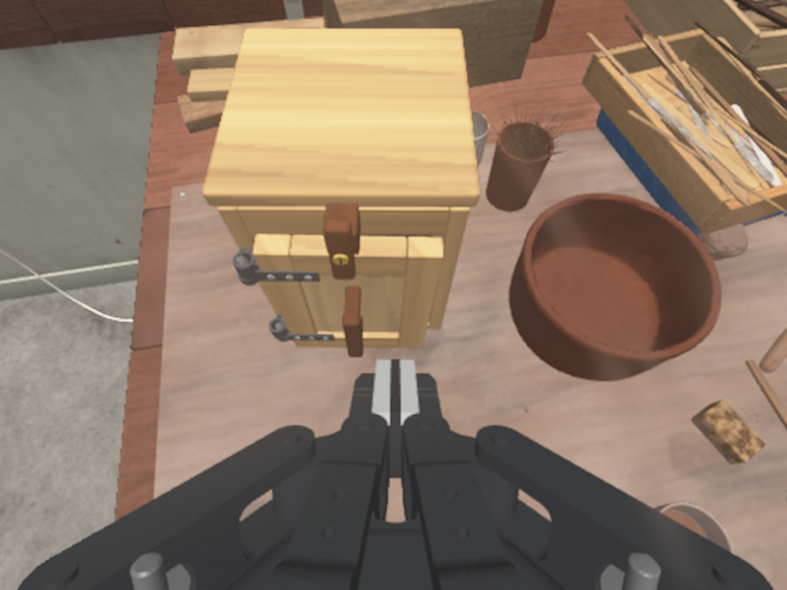

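View pics/s43.png

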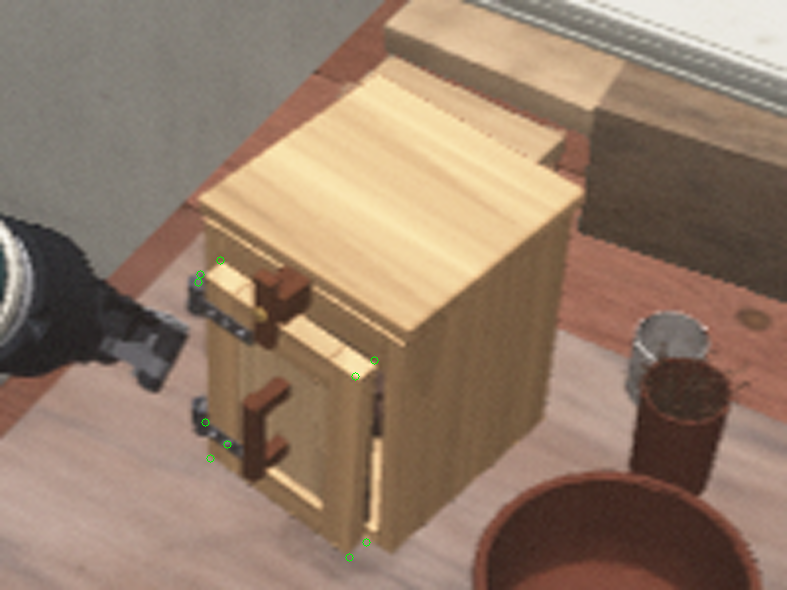

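Run:
```python
from h import *
s=robot.state(); c=viewer.read_camera("wrist"); cam=wristcam(c,s)
x,y,w,h=140,130,200,150; k=3.9
i=cv2.resize(c["pixels"][y:y+h,x:x+w,::-1],None,fx=k,fy=k,interpolation=cv2.INTER_CUBIC)
def pl(P,col): cv2.polylines(i,[((proj(cam,np.array(P))-[x,y]+.5)*k).astype(int)],True,col,1)
for a,col in [(80,(0,0,255)),(90,(0,255,0))]:
    t=np.radians(a); P=[]
    for u,v in [(-30,8),(30,8),(30,-8),(-30,-8)]:
        P.append(cw(-123.5,-(u*np.cos(t)+v*np.sin(t)),211-u*np.sin(t)+v*np.cos(t)))
    pl(P,col)
for ph,col in [(0,(0,255,0)),(4,(255,0,0))]:
    D,o=hung(ph,0,PIN); pl(EDG[[0,1,5,4]]@D.T+o,col); pl(EDG[4:8]@D.T+o,col)
pl([cw(-87.5,86,232),cw(-87.5,-86,232),cw(-87.5,-86,0)],(255,255,0))
cv2.imwrite("pics/w44.png",i); print(s["time"])
```

```text
34.7167
```

View pics/w44.png

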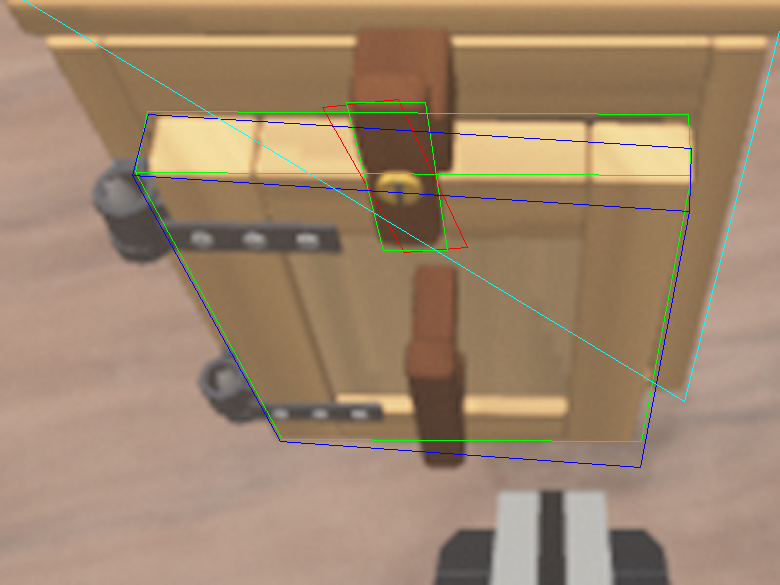

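View pics/t43.png

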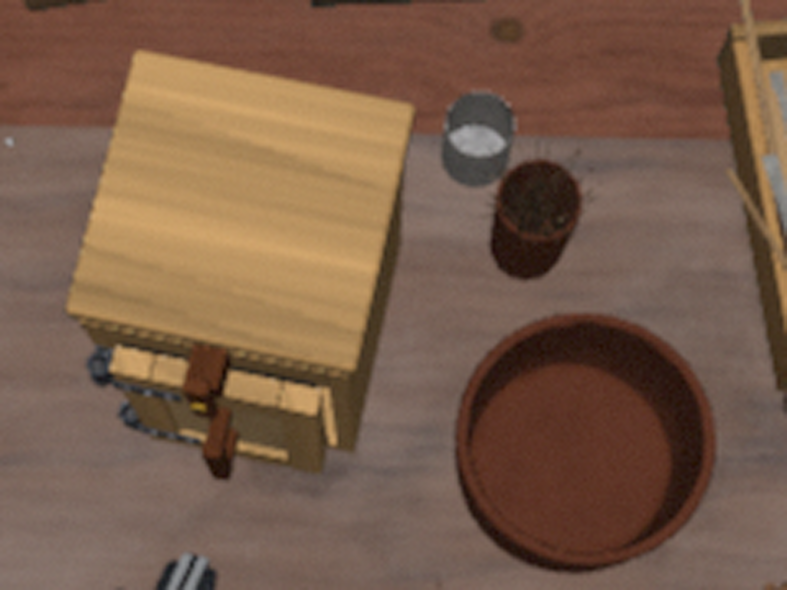

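Run:
```python
from h import *
rows=[]
for n,(x,y,w,h) in [("wrist",(210,150,60,60)),("scene",(235,125,45,45))]:
    s=robot.state(); c=viewer.read_camera(n); cam=wristcam(c,s) if n=="wrist" else (c["intrinsics"],np.array(c["origin"]),R.from_rotvec(c["rotation"]).as_matrix())
    k=580/w; im=cv2.resize(c["pixels"][y:y+h,x:x+w,::-1],None,fx=k,fy=k,interpolation=cv2.INTER_CUBIC)
    for a,col in [(90,(0,255,0)),(83,(0,0,255))]:
        t=np.radians(a); P=[cw(-123.5,-(u*np.cos(t)+v*np.sin(t)),211-u*np.sin(t)+v*np.cos(t)) for u,v in [(-30,8),(30,8),(30,-8),(-30,-8)]]
        cv2.polylines(im,[((proj(cam,np.array(P))-[x,y]+.5)*k).astype(int)],True,col,1)
    rows.append(cv2.resize(im,(395,395)))
cv2.imwrite("pics/b45.png",np.hstack(rows))
```

```text
(no output)
```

View pics/b45.png

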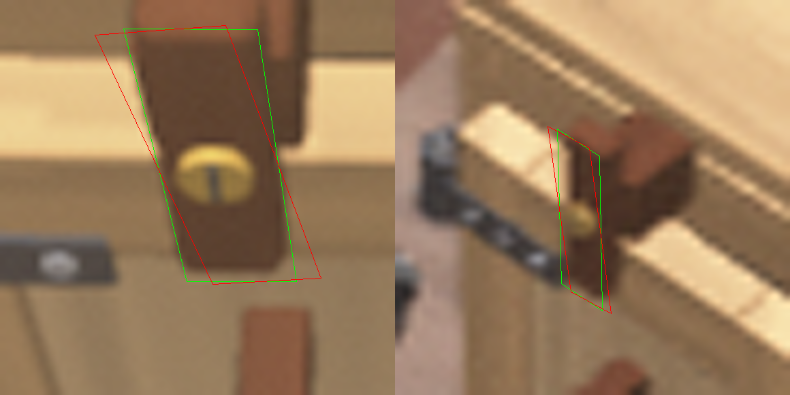

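Run:
```python
from bench import robot
print(robot.state()["time"],robot.sign_off())
```

```text
the job is handed in; nothing more can be done
34.8667 None
```

The little cupboard is closed up and the job is handed in, at about 35 s of the 72 s allowed. I leaned the door against the bowl by its pull and let go. I then took it by the top edge, lowered it onto the pins, pushed it shut and turned the button upright.

**Last checks**
- **Hinges:** going down, the pin showed centred in the upper knuckle's bore. The door came to rest at its calculated home height with an upward force on the tool. Later overlays matched to within a few pixels.
- **Door shut:** it stopped firmly against an 18 N push and lines up with the cupboard front. The last wrist view suggests it could be up to about 1° off, which is roughly my measuring error.
- **Button:** it is upright, at about 90–92°, over the door's edge.
- **Gripper:** it is clear of everything.
- **Cork block and cup:** I never touched them. They showed in place in the last wrist view by eye, but I did not measure them again.

**What went wrong on the way**
- **Cupboard bump:** while I carried the door, its hinge edge hit the right side of the cupboard. The wrist read about 39 N, and the door turned about 14° in the grip. I squared it up by pressing its bottom edge on the free table, still held by the top edge, at about 25 N.
- **Button:** my first attempt with the tool pointing down jammed part-way, so I finished the turn with the tool tilted.
- **Pull:** I also had to set the door down and take the pull again at a tilt, because the first grasp could not reach the leaning pose.

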